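Turn the parked hold-down bar end for end and clamp the far pan

ROBOT

A 6-joint arm with a two-finger parallel gripper is mounted at the origin on the work surface. World frame = base frame: x ahead of the robot, y to its left, z up, the work surface at z = 0. Lengths are in m, angles in rad, forces in N, time in s.
With the tool pointing down it reaches from about 0.25 to 0.725 m from the base axis. Payload 4 kg.
Tool frame: the origin (TCP) lies on the centre line of the jaws, within the pads' length; the fingertips stand 11 mm ahead of it and the grasp point (between the pads) lies 8 mm behind it; z points along the fingers, x is the direction in which the jaws open and shut, and the axes are right-handed (so a half turn about z gives the same grasp; the last joint's range is limited). The gripper opens to 85 mm and grips with 20 to 120 N. Pads are 22 mm wide; open, the fingers measure 114 mm over their backs; the gripper's body (76 mm by 85 mm) begins 54 mm behind the grasp point. The pads swing forward as they close: fully open they stand 13 mm farther back than shut.
Start: joints at [-1.148, 0.241, 0.005, 1.335, 0, 1.571], TCP at [0.205, -0.456, 0.209] pointing down, gripper open.
Joint ranges: [-2.72, 2.72], [-1.05, 1.87], [-1.09, 1.28], [-1.99, 2.15], [-1.42, 1.44], [-3.14, 3.14]. Speed limits (rad/s): [2.79, 2.79, 3.14, 3.14, 3.14, 3.14].

INTERFACE

Orientations are given as a unit quaternion [x, y, z, w].
In Python, from workcell import bot, viewer, order gives the robot as it stands. The module is installed in compiled form; this text tells all that it offers.
- The arm moves only by the tool send_rows, never from a script. Its argument "increments" is a list that holds one entry, the list of rows, each a list of 4 numbers: the shift along the tool's x, y, z in m, then the turn about the tool's z in degrees. A call has exactly 8 rows; each row shifts and turns the pose as measured when the row begins, along the tool's axes as they then stand; what a row does not reach is not made up. A row lasts 1/10 s, in which the tool goes at most 50 mm and 8.59 degrees, less where a joint would pass 70% of its speed; a pose out of reach is approached as far as the arm can. A call is refused whole if a number of a shift passes 0.05 or a number of a turn 8.59, either way. A call with a gripper value outside its range is refused whole. "hand" is the closure, from -1 (fully open) to 1 (shut), so that 0 is half open, set as the call begins (left out, the last holds). The fingers move at their own pace and stop on an object; the grip force is fixed at half the most. Time passes only in rows, so rows that do not move let the fingers close, or fill a call up. It gives the time, the measured TCP pose, the force and the opening at its end, in the units of the state.
- bot.get_obs(): the state, without advancing time (a new reading comes with each control period).
- viewer.camera(name): name is "scene" or "side" or "wrist"; returns a dict with "image" (480x640x3 uint8, red, green, blue), "range_z" (480x640 float32, m along the optical axis (not along the pixel's ray), 0 where there is no reading), "camera_matrix" (3x3 intrinsics, pixels), "dist" ([k1, k2, p1, p2, k3] as OpenCV has them; the pictures are not rectified), "eye" and "rotation" of the camera in the world. Camera axes: x right, y down, z forward; pixel columns grow to the right and rows downward; lengths in m; the calibration is good to about 2 mm. A picture is of the moment at which its call begins.
- order.job_done(): hands the job in, once; it reports no verdict.
The state is a dict: "clock": time; "joint_pos": joint angles; "joint_vel": joint speeds; "tau": joint torques, N m; "eef_pos": TCP position; "tool_rot": TCP orientation; "ft_force": force on the tool from outside, world axes, zero at the start; "ft_torque": the same for the moment, N m; "grip_width": finger opening in m.
Only numpy, scipy, OpenCV 4.12 (cv2) and the standard library are available. Lean on these libraries where they do the work, as an engineer would, in place of code of your own. Each camera call takes 0.05 s, during which the arm holds its last target.

TASK

The hold-down bar of the sloping pan stand is parked the wrong way round, with its long slot on the pivot pin. Lift it off, clear above the pin and the guide studs, turn it end for end and refit it by its round hole on the same pin, fully home, flat on the block between the studs, so that its foot holds down the rim of the far pan, the one with potatoes. Let go of it and leave the jar, the bowl and the spoon where they are.

Things in the scene. Friction and masses are not known exactly. Their poses are not given: they have to be found in the camera images.
- stand: Fixed steel pan stand on the table, 430 mm long, 240 deep, side-on to the robot, low edge to the robot's right. Origin on the table below the middle of its deck's block; z up, x level from its low to its high edge, y along its length to the near pan. Place (7 x 15 cm) and yaw (1.3 to 1.7 rad) vary; deck, block, studs, pans are one with it.
- deck: The stand's deck, 220 x 420 mm, sloping 30 degrees down to the robot's right. Origin: centre of the flat top of the block in its middle (50 mm in x, 40 in y, 20 high), 165 mm over the table. z: square to the deck, as the pin points (30 degrees from vertical, leaning to the low side); x up the slope; y level, to the near pan. Deck plate at z = -20 mm. Upright on the block stands the pivot pin.
- stud_tip (a point): Tip of one of four guide studs on the block, 8 mm in diameter, 28 mm tall, top 4 mm tapering to 4 mm; deck frame x = +-18.75, y = +-14.5 mm (this one +, +). They leave a lane 29.5 mm wide along y, in whose middle stands the pin: 12 mm in diameter, 22 tall, top 2 mm tapering to 9. It is clamped firm anywhere from y = -6 to 6 mm: where is not reported, see or feel it.
- bar: Loose plain aluminium bar, 0.16 to 0.26 kg, 26 mm wide (x), 14 thick (z), from y = -24 to 98 mm; a round hole, a slot and, at y = 98, a foot. Origin: centre of the round hole at the flat underside; z along the hole, out of the top face. It starts flat on the block, slot over the pin, axes as the deck's, origin at deck y = -42 mm; in the end its y is reversed. No catch holds it.
- bar_hole (a point): Mouth of the round hole in the bar's top (bar frame 0, 0, 14 mm): 14.5 mm in diameter, straight through, 1.5 mm chamfers. Must end on the pin. Over the pin it slides home with little force; beside it the bar stands on the pin's tip, underside some 22 mm above the block (on the studs, 28 mm). Pushing hard there only turns the bar in the grip.
- bar_slot (a point): Middle of the long parking slot at the bar's top (bar frame 0, 42, 14 mm): straight through, 14.5 mm wide, 28 mm long in y (28 to 56 mm). At the start the pin stands in it.
- bar_grip (a point): Place to grip the bar across its 26 mm width: bar frame (0, 75, 7) mm, mid-thickness, beside the foot. At the start and at the end it overhangs the block, 20 mm clear above the deck plate and free at both sides. The bar balances near y = 45 mm.
- bar_foot (a point): Centre of the underside of the foot at the bar's end: a lip 12 mm long, as wide as the bar, reaching 15.5 mm below its underside; bar frame (0, 92, -15.5) mm. With the bar home as asked it bears on the far pan's rim, within 0.5 mm.
- pan_near (a point): Middle of the near pan's rim edge next to the block (deck frame 0, 93, -16 mm). Empty steel pan, 178 x 108 mm, 65 deep, hung in the deck; rim 10 mm wide, its top at z = -16, from y = 88 mm outwards.
- pan_far (a point): Middle of the far pan's rim edge next to the block (deck frame 0, -93, -16 mm). Same pan as the near one, but with potatoes; the bar's foot must end on this rim.
- jar: Bystander: glass jar with steel lid, 60 mm in diameter, 110 mm tall, on the table off the stand's low edge; origin at the centre of its underside.
- bowl: Bystander: steel bowl, 110 mm across, 50 mm tall, on the table off the stand's high edge; origin at the centre of its underside.
- spoon: Bystander: steel serving spoon about 240 mm long, lying on the table along the stand's low edge; origin near its middle, at its underside.
There are look-alikes about, which are no part of the job. What is shaped like the bar but black or brown is not meant.

How it is judged:
By the outcome, as a careful person would: the job done as asked, in the order asked, and still so for the second after the job is handed in, with the robot touching nothing.
It also fails if it takes over 45 s, if anything falls off the work surface, if the arm or the gripper's body presses on something with over 40 N, if the wrist force passes 120 N, or if a joint passes its speed limit or range.

## Working session

There is one attempt and no reset: what is moved stays moved. The work goes in short steps, Python scripts to look and compute and a tool call to move; the robot and the scene stay as the last step left them, time stands still between calls to the robot, and variables do not carry over. Pictures are saved under pics/ and viewed, and the job is handed in when it is done.

Besides the shell and the picture viewer there is one more tool, called after ">>>" as name(argument=value, ...), one argument or row to a line, values as JSON. send_rows: Moves the arm, as the interface text tells. Its arguments: {"type":"object","properties":{"increments":{"type":"array","items":{"type":"array","items":{"type":"array","items":{"type":"number"}}}},"hand":{"type":"number"}},"required":["increments"]}

```bash
mkdir -p pics
python3 - <<'E'
from workcell import bot, viewer
import cv2, numpy as np, pickle
print(bot.get_obs())
d={}
for n in ["scene","side","wrist"]:
    c=viewer.camera(n); d[n]=c
    cv2.imwrite(f"pics/a_{n}.png",c["image"][:,:,::-1])
    print(n,c["camera_matrix"].tolist(),c["dist"],c["eye"],np.round(c["rotation"],3).tolist())
pickle.dump(d,open("a.pkl","wb"))
E
```

```text
{'clock': 0.0, 'joint_pos': array([-1.14801787e+00,  2.41420492e-01,  3.72747049e-03,  1.33519325e+00,
        8.03119843e-06,  1.57079114e+00]), 'joint_vel': array([ 9.41694776e-04, -9.48651755e-04,  8.94935775e-05, -8.71775625e-04,
        8.71793766e-04, -1.37269818e-05]), 'tau': array([-1.38636558e-03, -3.72319508e+01,  2.52408171e+01,  1.68984721e-02,
       -1.71358856e-04, -1.40715548e-05]), 'eef_pos': array([ 0.20487378, -0.45536054,  0.20851049]), 'tool_rot': array([ 8.39731814e-01, -5.43000359e-01, -8.75312170e-04, -5.70796322e-04]), 'ft_force': array([ 0.43397366, -0.63612173, -0.34197971]), 'ft_torque': array([0.05115218, 0.02548427, 0.00330143]), 'grip_width': 0.08546685232780804}
scene [[542.583162878478, 0.0, 332.6193759813598], [0.0, 542.583162878478, 233.6930367349909], [0.0, 0.0, 1.0]] [0.03030621 0.         0.         0.         0.        ] [0.99467211 0.68712571 0.90485535] [0.248, 0.897, -0.35, -0.104]
side [[520.8522130706816, 0.0, 324.3144077526243], [0.0, 520.8522130706816, 247.00403205934617], [0.0, 0.0, 1.0]] [-0.12588118  0.          0.          0.          0.        ] [0.38279563 1.09824116 0.75688092] [-0.09, 0.867, -0.487, 0.061]
wrist [[423.5436732976879, 0.0, 319.61414327794057], [0.0, 423.5436732976879, 246.1180580896523], [0.0, 0.0, 1.0]] [-0.1019865  0.         0.         0.         0.       ] [ 0.27869863 -0.42286019  0.37360384] [0.829, -0.536, -0.086, 0.132]
```

```bash
cat > h.py <<'E'
import numpy as np, cv2, pickle
from scipy.spatial.transform import Rotation as R
def ray(c,u,v):
    p=cv2.undistortPoints(np.array([[[u,v]]],float),c["camera_matrix"],c["dist"])[0,0]
    return np.array([p[0],p[1],1.0])
def rot(c):
    q=np.array(c["rotation"]); return q if q.shape==(3,3) else R.from_quat(q).as_matrix()
def pt(c,u,v,z=None):
    r=ray(c,u,v); d=rot(c)@r
    if z is None:
        patch=c["range_z"][int(round(v)),int(round(u))]; return c["eye"]+d*patch
    return c["eye"]+d*(z-c["eye"][2])/d[2]
def tri(c1,p1,c2,p2):
    A=[];b=[]
    for c,p in((c1,p1),(c2,p2)):
        d=rot(c)@ray(c,*p); d/=np.linalg.norm(d); P=np.eye(3)-np.outer(d,d); A.append(P); b.append(P@c["eye"])
    x=np.linalg.lstsq(np.vstack(A),np.hstack(b),rcond=None)[0]
    return x,[np.linalg.norm(a@x-bb) for a,bb in zip(A,b)]
def crop(c,x0,y0,x1,y1,s,name):
    im=c["image"][y0:y1,x0:x1,::-1]; cv2.imwrite(name,cv2.resize(im,None,fx=s,fy=s,interpolation=cv2.INTER_CUBIC))
E
python3 - <<'E'
from h import *
d=pickle.load(open("a.pkl","rb"))
s=d["scene"]
crop(s,235,170,515,380,2.8,"pics/b_scene.png")
crop(d["side"],210,200,460,350,3.2,"pics/b_side.png")
for n,uv in dict(bar=(362,240),bowl=(414,380),jar=(258,192),corner=(489,213),table=(300,400)).items(): print(n,pt(s,*uv))
from workcell import bot
o=bot.get_obs(); print(R.from_quat(o["tool_rot"]).as_matrix().round(3))
E
```

```text
bar [0.60445718 0.16219315 0.18713237]
bowl [0.61070299 0.36149302 0.00151144]
jar [ 0.6781803  -0.12490664  0.10884559]
corner [0.37185317 0.23345648 0.19892711]
table [ 8.06587530e-01  2.88341017e-01 -7.67178533e-04]
[[ 0.41  -0.912 -0.001]
 [-0.912 -0.41   0.002]
 [-0.002  0.    -1.   ]]
```

Run:
```python
from h import *
d=pickle.load(open("a.pkl","rb"))
def cloud(c):
    v,u=np.mgrid[0:480,0:640]; p=cv2.undistortPoints(np.stack([u,v],-1).reshape(-1,1,2).astype(float),c["camera_matrix"],c["dist"])[:,0]
    z=c["range_z"].reshape(-1); P=np.c_[p*z[:,None],z]@rot(c).T+c["eye"]; P[z==0]=np.nan; return P.reshape(480,640,3)
for n in("scene","side"):
    P=cloud(d[n]); m=(P[...,2]>0.06)&(P[...,2]<.23)&(P[...,0]>.3)&(P[...,0]<.9)&(P[...,1]>0.0)&(P[...,1]<.35)
    X=P[m]; rng=np.random.default_rng(0); best=0
    for _ in range(500):
        a=X[rng.choice(len(X),3)]; nn=np.cross(a[1]-a[0],a[2]-a[0]); l=np.linalg.norm(nn)
        if l<1e-3: continue
        nn/=l; nn*=np.sign(nn[2]) 
        if nn[2]<.7: continue
        k=abs((X-a[0])@nn)<.003
        if k.sum()>best: best=k.sum(); B=k
    for _ in range(3):
        c0=X[B].mean(0); nn=np.linalg.svd(X[B]-c0,full_matrices=0)[2][2]; nn*=np.sign(nn[2]); B=abs((X-c0)@nn)<.003
    hy=np.arctan2(-nn[1],-nn[0]); print(n,len(X),B.sum(),nn,"tilt",np.degrees(np.arccos(nn[2])),"yaw",hy)
    # bounding rect in plane
    ex=np.array([np.cos(hy),np.sin(hy),0]); ex-=nn*(ex@nn); ex/=np.linalg.norm(ex); ey=np.cross(nn,ex)
    q=np.c_[(X[B]-c0)@ex,(X[B]-c0)@ey].astype(np.float32); r=cv2.minAreaRect(q); print(r, "centre",c0+ex*r[0][0]+ey*r[0][1])
    # corrected by rect
# tray/box heights near y .75
P=cloud(d["side"]); 
m=(P[...,1]>.45)&(P[...,2]>.03); Q=P[m]; print("high y things",np.nanmin(Q,0),np.nanmax(Q,0))
```

```text
scene 16389 6589 [ 0.05243703 -0.49542536  0.86706636] tilt 29.88049917769261 yaw 1.676246158087919
((-0.027965962886810303, 0.02629941701889038), (0.22675177454948425, 0.422774076461792), 0.11526412516832352) centre [0.58699002 0.16049562 0.14713728]
side 6783 1128 [ 0.04516468 -0.48110769  0.87549731] tilt 28.896113119967406 yaw 1.6643984494214012
((-0.04753895848989487, -0.0007307082414627075), (0.22058862447738647, 0.4206317961215973), 1.7295187711715698) centre [0.58733823 0.16491194 0.15088418]
high y things [0.01311783 0.45004173 0.03000863] [0.95092429 0.70733765 0.15524904]
```

>>> send_rows(
  increments=[
    [[-0.035, -0.01, -0.034, -2], [-0.035, -0.01, -0.034, -2], [-0.035, -0.01, -0.034, -2], [-0.035, -0.01, -0.034, -2], [0, -0.05, 0, -8.5], [0, -0.05, 0, -8.5], [0, -0.05, 0, -8.5], [0, -0.05, 0, -8.5]],
  ],
)

```text
clock: 0.95
eef_pos: [0.3134, -0.1703, 0.3464]
tool_rot: [0.979, -0.203, -0.002, -0.005]
ft_force: [1.1, -0.7, -0.5]
grip_width: 0.0855
```

```bash
cat > st.py <<'E'
from workcell import bot
from h import *
np.set_printoptions(precision=4,suppress=True)
o=bot.get_obs(); M=R.from_quat(o["tool_rot"]).as_matrix()
print(o["clock"],"q",o["joint_pos"],"p",o["eef_pos"],"F",o["ft_force"],o["ft_torque"],"w",o["grip_width"]);print(M)
open("log.txt","a").write(repr((o["joint_pos"].tolist(),o["eef_pos"].tolist(),M.tolist()))+"\n")
yaw=1.676+0.002
dx=np.array([np.cos(yaw)*np.cos(np.pi/6),np.sin(yaw)*np.cos(np.pi/6),.5]); dy=np.array([-np.sin(yaw),np.cos(yaw),0]); dz=np.cross(dx,dy)
z=M[:,2]; print("az",np.arctan2(*o["eef_pos"][1::-1]),"r",np.hypot(*o["eef_pos"][:2]),"tilt along heading",np.degrees(np.arctan2(z@[np.cos(yaw),np.sin(yaw),0],-z[2])),"sideways(dy)",np.degrees(np.arcsin(z@dy)),"x.dx ang",np.degrees(np.arctan2(-M[:,0]@dy,M[:,0]@dx)))
E
python3 st.py
```

```text
0.95 q [-0.5051 -0.061   0.0212  1.6592  0.008   1.4736] p [ 0.3134 -0.1703  0.3464] F [ 1.062  -0.7241 -0.5308] [-0.045  -0.0453  0.0104] w 0.08550650534020582
[[ 0.9179 -0.3967 -0.0016]
 [-0.3967 -0.9179  0.01  ]
 [-0.0054 -0.0085 -0.9999]]
az -0.4978319800014426 r 0.35668933990343443 tilt along heading 0.5783557301469511 sideways(dy) 0.02751863818896238 x.dx ang 116.25852473092685
```

>>> send_rows(
  increments=[
    [[0, -0.05, 0, -7.9], [0, -0.05, 0, -7.9], [0, -0.05, 0, -7.9], [0, -0.05, 0, -7.9], [0, -0.05, 0, -7.9], [0, -0.05, 0, -7.9], [0, -0.05, 0, -7.9], [0, -0.05, 0, -7.9]],
  ],
)

```text
clock: 1.75
eef_pos: [0.2796, 0.2076, 0.3471]
tool_rot: [0.932, 0.362, 0.0, -0.005]
ft_force: [0.8, 0.9, 0.7]
grip_width: 0.0851
```

```bash
python3 st.py
```

```text
1.75 q [ 0.6296 -0.0859  0.0004  1.654   0.0096  1.4587] p [0.2796 0.2076 0.3471] F [0.7614 0.8996 0.6728] [ 0.0725 -0.0572  0.0397] w 0.0851482067164637
[[ 0.7373  0.6755 -0.0032]
 [ 0.6755 -0.7373  0.0096]
 [ 0.0042 -0.0092 -0.9999]]
az 0.6385903583354333 r 0.3482825534222666 tilt along heading 0.5663680658525626 sideways(dy) 0.12096360642541205 x.dx ang 57.38121601536164
```

>>> send_rows(
  increments=[
    [[0.01, -0.048, 0, -6.8], [0.01, -0.048, 0, -6.8], [0.01, -0.048, 0, -6.8], [0.01, -0.048, 0, -6.8], [0.01, -0.048, 0, -6.8], [0.01, -0.048, 0, -6.8], [0.01, -0.048, 0, -6.8], [0.02, -0.045, 0, -6.8]],
  ],
)

```text
clock: 2.55
eef_pos: [-0.0349, 0.4343, 0.3472]
tool_rot: [0.647, 0.762, 0.002, -0.003]
ft_force: [0.7, 1.0, 0.2]
grip_width: 0.085
```

```bash
python3 st.py
```

```text
2.55 q [1.65   0.088  0.1749 1.6503 0.0014 1.4875] p [-0.0349  0.4343  0.3472] F [0.7303 1.0385 0.1856] [ 0.0177 -0.0588 -0.06  ] w 0.08504821875429332
[[-0.1617  0.9868 -0.002 ]
 [ 0.9868  0.1617  0.0073]
 [ 0.0075 -0.0008 -1.    ]]
az 1.651042995194209 r 0.4357313606926689 tilt along heading 0.4258363141058653 sideways(dy) 0.07078338453672638 x.dx ang -3.63759671860383
```

>>> send_rows(
  increments=[
    [[0.05, 0, 0, 0.5], [0.05, 0, 0, 0.5], [0.05, 0, 0, 0.5], [0.05, 0, 0, 0.5], [0.05, 0, 0, 0.5], [0.05, 0, 0, 0.5], [0.05, 0, 0, 0.5], [0.05, 0, 0, 0]],
  ],
)

```text
clock: 3.35
eef_pos: [-0.0808, 0.652, 0.3268]
tool_rot: [0.662, 0.747, -0.045, 0.049]
ft_force: [-0.3, -0.2, 2.8]
grip_width: 0.0855
```

```bash
python3 st.py
```

```text
3.35 q [1.6927 0.8294 1.2754 2.1494 0.0028 1.572 ] p [-0.0808  0.652   0.3268] F [-0.3345 -0.179   2.7703] [ 0.0665 -0.0295  0.0208] w 0.08551221779376245
[[-0.1193  0.9928  0.0133]
 [ 0.984   0.12   -0.1316]
 [-0.1322 -0.0026 -0.9912]]
az 1.6940951894342728 r 0.6570343457096948 tilt along heading -7.598892838220398 sideways(dy) 0.05002962933506621 x.dx ang -0.9654070223068963
```

```bash
cat > fk.py <<'E'
from h import *
rows=[([-1.14801787e+00,  2.41420492e-01,  3.72747049e-03,  1.33519325e+00,8.03119843e-06,  1.57079114e+00],[ 0.20487378, -0.45536054,  0.20851049],None)]
for l in open("log.txt"): rows.append(eval(l))
def basis(q2,q3,q4):
    f=q2-q3; p=f+q4; s,c=np.sin,np.cos
    return np.array([[1,0,s(q2),c(q2),c(f),-s(f),c(p)],[0,1,c(q2),-s(q2),-s(f),-c(f),-s(p)]])
A=[];b=[]
for q,p,_ in rows:
    u=np.array([np.cos(q[0]),np.sin(q[0])]); A.append(basis(*q[1:4])); b+= [u@np.array(p[:2]),p[2]]
A=np.vstack(A);b=np.array(b)
E
python3 - <<'E'
from fk import *
np.set_printoptions(precision=4,suppress=True)
x=np.linalg.lstsq(A,b,rcond=None)[0]; print(x,A@x-b); print(np.linalg.svd(A)[1])
for B0 in (0,):
  k=[0,1,2,4,5,6]; y=np.linalg.lstsq(A[:,k],b,rcond=None)[0]; print("B=0",y,A[:,k]@y-b)
  k=[1,2,4,5,6]; y=np.linalg.lstsq(A[:,k],b,rcond=None)[0]; print("B=r0=0",y,A[:,k]@y-b)
E
```

```text
[-0.      0.2407  0.4933  0.      0.3914 -0.008   0.4268] [-0. -0.  0. -0.  0. -0. -0.  0. -0. -0.]
[4.3973 3.7898 0.7741 0.7706 0.2535 0.2094 0.0172]
B=0 [-0.      0.2409  0.4933  0.3914 -0.008   0.427 ] [ 0.  0. -0. -0. -0. -0.  0.  0.  0.  0.]
B=r0=0 [ 0.2409  0.4933  0.3914 -0.008   0.427 ] [ 0.  0. -0. -0. -0. -0.  0.  0.  0.  0.]
```

>>> send_rows(
  increments=[
    [[-0.02, 0, -0.045, 0], [-0.02, 0, -0.045, 0], [-0.02, 0, -0.045, 0], [-0.02, 0, -0.045, 0], [-0.02, 0, -0.045, 0], [-0.02, 0, -0.045, 0], [-0.02, 0, -0.045, 0], [-0.02, 0, -0.045, 0]],
  ],
)

```text
clock: 4.15
eef_pos: [-0.0739, 0.5969, 0.519]
tool_rot: [0.661, 0.746, 0.055, -0.065]
ft_force: [-0.2, -0.4, -0.2]
grip_width: 0.0852
```

```bash
python3 st.py
```

```text
4.15 q [1.6926 0.5264 1.2754 2.1494 0.0026 1.5728] p [-0.0739  0.5969  0.519 ] F [-0.1545 -0.3862 -0.2377] [-0.0997 -0.0788 -0.0009] w 0.08524043251560307
[[-0.1178  0.9928 -0.0232]
 [ 0.9785  0.12    0.168 ]
 [ 0.1696 -0.0029 -0.9855]]
az 1.694005494194439 r 0.6014557928514863 tilt along heading 9.760759541824529 sideways(dy) 0.29112546009537416 x.dx ang -0.7566862924080758
```

>>> send_rows(
  increments=[
    [[-0.01, 0, -0.048, 0], [-0.01, 0, -0.048, 0], [-0.01, 0, -0.048, 0], [-0.01, 0, -0.048, 0], [-0.01, 0, -0.048, 0], [-0.01, 0, -0.048, 0], [-0.01, 0, -0.048, 0], [-0.01, 0, -0.048, 0]],
  ],
)

```text
clock: 4.95
eef_pos: [-0.0571, 0.4612, 0.7131]
tool_rot: [0.64, 0.722, 0.173, -0.197]
ft_force: [-0.3, 0.7, 0.4]
grip_width: 0.0854
```

```bash
python3 st.py
```

```text
4.95 q [1.6922 0.1662 1.2754 2.1496 0.0025 1.5733] p [-0.0571  0.4612  0.7131] F [-0.3456  0.6876  0.4362] [-0.5008 -0.1014  0.037 ] w 0.08540591513472987
[[-0.1019  0.9928 -0.0637]
 [ 0.8566  0.1201  0.5018]
 [ 0.5059 -0.0034 -0.8626]]
az 1.693910977802094 r 0.4647406607438318 tilt along heading 30.384865311355355 sideways(dy) 0.5524106091636262 x.dx ang -0.5550047449021317
```

>>> send_rows(
  increments=[
    [[-0.036, 0.033, 0.007, 0], [-0.036, 0.033, 0.007, 0], [-0.036, 0.033, 0.007, 0], [-0.036, 0.033, 0.007, 0], [-0.036, 0.033, 0.007, 0], [-0.036, 0.033, 0.007, 0], [-0.036, 0.033, 0.007, 0], [-0.036, 0.033, 0.007, 0]],
  ],
)

```text
clock: 5.75
eef_pos: [0.211, 0.2722, 0.554]
tool_rot: [0.622, 0.724, 0.214, -0.209]
ft_force: [-0.1, 1.1, 0.7]
grip_width: 0.0854
```

```bash
python3 st.py
```

```text
5.75 q [ 0.3728 -0.2407  0.2776  1.8815  0.574   0.2828] p [0.211  0.2722 0.554 ] F [-0.1416  1.1336  0.6551] [-0.4549 -0.0856 -0.0643] w 0.08542472395325698
[[-0.1395  0.9896 -0.0366]
 [ 0.8113  0.1354  0.5687]
 [ 0.5677  0.0496 -0.8217]]
az 0.9114177482574561 r 0.344451440380813 tilt along heading 34.7192162591206 sideways(dy) -1.4026179855897551 x.dx ang -2.982454258722277
```

>>> send_rows(
  increments=[
    [[-0.036, 0.031, 0.008, 0], [-0.036, 0.031, 0.008, 0], [-0.036, 0.031, 0.008, 0], [-0.036, 0.031, 0.008, 0], [-0.036, 0.031, 0.008, 0], [-0.036, 0.031, 0.008, 0], [-0.036, 0.031, 0.008, 0], [-0.036, 0.031, 0.008, 0]],
  ],
)

```text
clock: 6.55
eef_pos: [0.5003, 0.0949, 0.376]
tool_rot: [0.618, 0.727, 0.236, -0.183]
ft_force: [0.5, 0.0, 0.4]
grip_width: 0.0853
```

```bash
python3 st.py
```

```text
6.55 q [-0.182   0.2442  0.2872  1.7086  0.6004 -0.3731] p [0.5003 0.0949 0.376 ] F [0.4575 0.0455 0.431 ] [-0.521   0.0105 -0.0167] w 0.08533036555072797
[[-0.1689  0.9853  0.0254]
 [ 0.8123  0.1245  0.5698]
 [ 0.5582  0.1169 -0.8214]]
az 0.1873500775817744 r 0.5092608231500205 tilt along heading 34.46449643394119 sideways(dy) -4.948732950181264 x.dx ang -4.6572197485337
```

```bash
cat > kin.py <<'E'
from h import *
from scipy.optimize import least_squares
A2,L3,D3,z0,LT=.4933,.3914,-.008,.2409,.427
def fk(q,d5,e=0):
    q1,q2,q3,q4,q5,q6=q; f=q2-q3; p=f+q4
    R1=R.from_euler('z',q1).as_matrix()
    r=A2*np.sin(q2)+L3*np.cos(f)-D3*np.sin(f); z=z0+A2*np.cos(q2)-L3*np.sin(f)-D3*np.cos(f)
    # link dir at pitch p: (cos p,0,-sin p); frame: Z'=dir, perpendicular in-plane "up-ish"
    Zp=np.array([np.cos(p),0,-np.sin(p)]); Xp=np.array([np.sin(p),0,np.cos(p)]) # at p=pi/2: Z down, X radial
    Yp=np.cross(Zp,Xp)
    F=np.c_[Xp,Yp,Zp]@R.from_euler('x',q5).as_matrix()
    P=np.array([r,0,z])+Zp*d5+F[:,2]*(LT-d5)
    M=R1@F@R.from_euler('z',q6-np.pi/2).as_matrix()
    return R1@P,M
E
python3 - <<'E'
from kin import *
np.set_printoptions(precision=4,suppress=True)
L=[eval(l) for l in open("log.txt")]
for s in (1,-1):
  for d5 in (0,.08,.1,.12,.15):
    out=[]
    for q,p,M in L[-2:]:
        q=np.array(q); q[4]*=s; P,m=fk(q,d5); out+= [P-p, R.from_matrix(m.T@np.array(M)).as_rotvec()]
    print(s,d5,np.round(np.hstack(out),4))
E
```

```text
1 0 [-0.0232  0.0502  0.0159 -0.      0.      0.      0.012   0.0562  0.0177
 -0.     -0.      0.    ]
1 0.08 [-0.0049  0.0107  0.0034 -0.      0.      0.      0.0026  0.0119  0.0038
 -0.     -0.      0.    ]
1 0.1 [-0.0003  0.0008  0.0003 -0.      0.      0.      0.0002  0.0009  0.0003
 -0.     -0.      0.    ]
1 0.12 [ 0.0042 -0.0091 -0.0029 -0.      0.      0.     -0.0022 -0.0102 -0.0032
 -0.     -0.      0.    ]
1 0.15 [ 0.0111 -0.0239 -0.0076 -0.      0.      0.     -0.0057 -0.0267 -0.0084
 -0.     -0.      0.    ]
-1 0 [ 0.1457 -0.3817  0.0159  0.3203  1.1024  0.     -0.0753 -0.4184  0.0177
 -0.4377  1.1182  0.    ]
-1 0.08 [ 0.1323 -0.3403  0.0034  0.3203  1.1024  0.     -0.0684 -0.3737  0.0038
 -0.4377  1.1182  0.    ]
-1 0.1 [ 0.129  -0.3299  0.0003  0.3203  1.1024  0.     -0.0667 -0.3625  0.0003
 -0.4377  1.1182  0.    ]
-1 0.12 [ 0.1257 -0.3196 -0.0029  0.3203  1.1024  0.     -0.065  -0.3513 -0.0032
 -0.4377  1.1182  0.    ]
-1 0.15 [ 0.1206 -0.304  -0.0076  0.3203  1.1024  0.     -0.0624 -0.3346 -0.0084
 -0.4377  1.1182  0.    ]
```

```bash
cat >> kin.py <<'E'
D5=.1016
lo=np.array([-2.72,-1.05,-1.09,-1.99,-1.42,-3.14]);hi=np.array([2.72,1.87,1.28,2.15,1.44,3.14])
def ik(P,M,q0,w=.3):
    def res(q):
        p,m=fk(q,D5); return np.r_[p-P, w*R.from_matrix(m.T@M).as_rotvec()]
    q0=np.clip(q0,lo+1e-4,hi-1e-4)
    s=least_squares(res,q0,bounds=(lo,hi),xtol=1e-9,ftol=1e-9); return s.x,s.cost
def sim(q,rows,lam):
    q=np.array(q,float)
    for r in rows:
        P,M=fk(q,D5); r=np.array(r,float)
        t,_=ik(P+M@r[:3],M@R.from_euler('z',np.radians(r[3])).as_matrix(),q)
        q=q+(1-lam)*(t-q)
    return q
E
cat > fitlag.py <<'E'
from kin import *
np.set_printoptions(precision=4,suppress=True)
L=[eval(l) for l in open("log.txt")]
segs=[(L[0][0],[[0,-.05,0,-7.9]]*8,L[1][0]),(L[6][0],[[-0.036,.033,.007,0]]*8,L[7][0]),(L[7][0],[[-0.036,.031,.008,0]]*8,L[8][0])]
def err(lam):
    o=[]
    for q,r,qe in segs:
        p,m=fk(sim(q,r,lam),D5); pe,me=fk(qe,D5); o.append(np.r_[p-pe,.3*R.from_matrix(m.T@me).as_rotvec()])
    return o
for lam in (np.zeros(6),):
    for e in err(lam): print(e)
s=least_squares(lambda l:np.r_[np.hstack(err(l)),.002*l],np.full(6,.05),diff_step=.02,max_nfev=12)
print(s.x)
for e in err(s.x): print(e)
E
python3 fitlag.py
```

```text
Traceback (most recent call last):
  File "fitlag.py", line 4, in <module>
    segs=[(L[0][0],[[0,-.05,0,-7.9]]*8,L[1][0]),(L[6][0],[[-0.036,.033,.007,0]]*8,L[7][0]),(L[7][0],[[-0.036,.031,.008,0]]*8,L[8][0])]
                                                                                                                             ~^^^
IndexError: list index out of range
```

```bash
sed -i 's/L\[6\]\[0\],/L[5][0],/; s/L\[7\]\[0\]),(L\[7\]\[0\]/L[6][0]),(L[6][0]/; s/L\[8\]\[0\]/L[7][0]/' fitlag.py; grep -n segs= fitlag.py; time python3 fitlag.py
```

```text
4:segs=[(L[0][0],[[0,-.05,0,-7.9]]*8,L[1][0]),(L[5][0],[[-0.036,.033,.007,0]]*8,L[6][0]),(L[6][0],[[-0.036,.031,.008,0]]*8,L[7][0])]
[ 0.0054  0.0013  0.0031  0.0002 -0.0004 -0.014 ]
[ 0.0198  0.0021 -0.0358 -0.0109  0.0224 -0.0125]
[-0.0061  0.0137 -0.0258 -0.0184 -0.0026 -0.0089]
[-0.0284  0.0669  0.113   0.1396 -0.1228 -0.0256]
[-0.0011  0.0104  0.003   0.0001 -0.0003 -0.0045]
[ 0.0195  0.016  -0.0032 -0.0102  0.0023 -0.0065]
[-0.0171  0.0114 -0.0069 -0.0132 -0.0036 -0.0058]
real	0m25.636s
user	0m26.155s
sys	0m0.080s
```

>>> send_rows(
  increments=[
    [[-0.007, 0.006, 0.004, 0], [-0.007, 0.006, 0.004, 0], [-0.007, 0.006, 0.004, 0], [-0.007, 0.006, 0.004, 0], [-0.007, 0.006, 0.004, 0], [-0.007, 0.006, 0.004, 0], [-0.007, 0.006, 0.004, 0], [-0.007, 0.006, 0.004, 0]],
  ],
)

```text
clock: 7.35
eef_pos: [0.5617, 0.0718, 0.331]
tool_rot: [0.616, 0.729, 0.24, -0.174]
ft_force: [-0.5, 0.4, -0.8]
grip_width: 0.0855
```

```bash
python3 st.py;  python3 - <<'E'
from workcell import viewer
from h import *
c=viewer.camera("wrist"); pickle.dump(c,open("w1.pkl","wb")); cv2.imwrite("pics/w1.png",c["image"][:,:,::-1])
E
```

```text
7.35 q [-0.2021  0.3668  0.3432  1.6351  0.5977 -0.3971] p [0.5617 0.0718 0.331 ] F [-0.5352  0.4055 -0.8455] [-0.5492 -0.0206  0.0507] w 0.08550432493322736
[[-0.1797  0.9828  0.0419]
 [ 0.815   0.1249  0.5659]
 [ 0.5509  0.1358 -0.8234]]
az 0.1271334902641196 r 0.5662985945303106 tilt along heading 34.12907365997559 sideways(dy) -5.865123023811582 x.dx ang -5.257437130142928
```

>>> send_rows(
  increments=[
    [[-0.008, 0.049, 0.002, 0.6], [-0.008, 0.049, 0.002, 0.6], [-0.008, 0.049, 0.002, 0.6], [-0.008, 0.049, 0.002, 0.6], [-0.008, 0.049, 0.002, 0.6], [-0.008, 0.049, 0.002, 0.6], [-0.008, 0.049, 0.002, 0.6], [-0.008, 0.049, 0.002, 0.6]],
  ],
)

```text
clock: 8.2
eef_pos: [0.8336, 0.0853, 0.2517]
tool_rot: [0.662, 0.683, 0.262, -0.161]
ft_force: [-0.2, 0.3, 0.7]
grip_width: 0.0853
```

```bash
python3 st.py
```

```text
8.2 q [-0.1264  1.0049  1.273   1.7719  0.6225 -0.136 ] p [0.8336 0.0853 0.2517] F [-0.2438  0.2601  0.6819] [-0.5458  0.1213  0.0329] w 0.08527599998804429
[[-0.0711  0.9893  0.1275]
 [ 0.8204 -0.0147  0.5716]
 [ 0.5673  0.1452 -0.8106]]
az 0.10200838529188845 r 0.837953663263584 tilt along heading 34.38183888259008 sideways(dy) -10.831114728701637 x.dx ang 0.9834189188329171
```

```bash
cat > t.py <<'E'
from kin import *
import kin
np.set_printoptions(precision=4,suppress=True)
L=[eval(l) for l in open("log.txt")]
rows=[[-0.008,.049,.002,.6]]*8
S=[(L[2][0],[[.05,0,0,.5]]*8,L[3][0]),(L[3][0],[[-.02,0,-.045,0]]*8,L[4][0]),(L[4][0],[[-.01,0,-.048,0]]*8,L[5][0]),(L[8][0],rows,L[9][0])]
for w in (.05,.2,1.):
    f0=kin.ik; g=lambda P,M,q,w=w:f0(P,M,q,w); kin.ik=g
    for q,r,qe in S:
        print(w,kin.sim(q,r,np.zeros(6)),"real",np.array(qe))
    kin.ik=f0
E
python3 t.py
```

```text
0.05 [1.6752 0.8051 1.28   1.7302 0.0014 1.583 ] real [1.6927 0.8294 1.2754 2.1494 0.0028 1.572 ]
0.05 [1.6904 0.1772 1.1587 2.15   0.0038 1.5715] real [1.6926 0.5264 1.2754 2.1494 0.0026 1.5728]
0.05 [ 1.686  -0.055   1.28    2.1027  0.0073  1.57  ] real [1.6922 0.1662 1.2754 2.1496 0.0025 1.5733]
0.05 [-0.1596  0.9342  1.28    1.4246  0.6472  0.0645] real [-0.1264  1.0049  1.273   1.7719  0.6225 -0.136 ]
0.2 [1.6752 0.8188 1.28   1.7796 0.0014 1.5829] real [1.6927 0.8294 1.2754 2.1494 0.0028 1.572 ]
0.2 [1.6907 0.1781 1.078  2.15   0.0035 1.5714] real [1.6926 0.5264 1.2754 2.1494 0.0026 1.5728]
0.2 [ 1.6889 -0.0226  1.2553  2.15    0.0047  1.5713] real [1.6922 0.1662 1.2754 2.1496 0.0025 1.5733]
0.2 [-0.1515  0.9428  1.28    1.5059  0.6434  0.016 ] real [-0.1264  1.0049  1.273   1.7719  0.6225 -0.136 ]
1.0 [1.6753 0.8717 1.28   1.9355 0.0013 1.5827] real [1.6927 0.8294 1.2754 2.1494 0.0028 1.572 ]
1.0 [1.6917 0.2475 0.7793 2.15   0.0028 1.5712] real [1.6926 0.5264 1.2754 2.1494 0.0026 1.5728]
1.0 [1.6914 0.0374 0.8872 2.15   0.0029 1.5719] real [1.6922 0.1662 1.2754 2.1496 0.0025 1.5733]
1.0 [-0.1152  0.998   1.28    1.8045  0.6123 -0.1643] real [-0.1264  1.0049  1.273   1.7719  0.6225 -0.136 ]
```

```bash
cat > fitlag2.py <<'E'
from kin import *
np.set_printoptions(precision=4,suppress=True)
L=[eval(l) for l in open("log.txt")]
segs=[(L[0][0],[[0,-.05,0,-7.9]]*8,L[1][0]),(L[1][0],[[.01,-.048,0,-6.8]]*7+[[.02,-.045,0,-6.8]],L[2][0]),(L[6][0],[[-0.036,.031,.008,0]]*8,L[7][0]),(L[7][0],[[-.007,.006,.004,0]]*8,L[8][0])]
def err(lam):
    o=[]
    for q,r,qe in segs:
        p,m=fk(sim(q,r,lam),D5); pe,me=fk(qe,D5); o.append(np.r_[p-pe,.3*R.from_matrix(m.T@me).as_rotvec()])
    return o
for e in err(np.zeros(6)): print(e)
s=least_squares(lambda l:np.r_[np.hstack(err(l)),.002*l],np.full(6,.03),diff_step=.02,max_nfev=10)
print(s.x)
for e in err(s.x): print(e)
E
time python3 fitlag2.py
```

```text
[ 0.0054  0.0013  0.0031  0.0002 -0.0004 -0.014 ]
[ 0.0098  0.0026  0.003  -0.0002 -0.0007 -0.0126]
[-0.0061  0.0137 -0.0258 -0.0184 -0.0026 -0.0089]
[-0.0038  0.0018 -0.0069 -0.0046 -0.0022 -0.0034]
[-0.0233  0.0833  0.0687 -0.1548  0.3558  0.0078]
[-0.0001  0.0085  0.0027  0.0001  0.0001 -0.006 ]
[-0.0027 -0.0042  0.0043 -0.0007 -0.0015 -0.0055]
[ 0.0013  0.0029 -0.0007  0.0006  0.0033 -0.0019]
[-0.0018  0.0013 -0.0023 -0.0003 -0.0006 -0.0004]
real	0m31.941s
user	0m32.380s
sys	0m0.076s
```

```bash
cat > t2.py <<'E'
from kin import *
import kin
np.set_printoptions(precision=4,suppress=True)
L=[eval(l) for l in open("log.txt")]
lam=np.array([-0.0233,.0833,.0687,-.1548,.3558,.0078])
S=[(L[2][0],[[.05,0,0,.5]]*8,L[3][0]),(L[3][0],[[-.02,0,-.045,0]]*8,L[4][0]),(L[4][0],[[-.01,0,-.048,0]]*8,L[5][0]),(L[5][0],[[-0.036,.033,.007,0]]*8,L[6][0]),(L[8][0],[[-0.008,.049,.002,.6]]*8,L[9][0])]
f0=kin.ik
for w in (.3,1.):
    kin.ik=lambda P,M,q,w=w:f0(P,M,q,w)
    for q,r,qe in S:
        a=kin.sim(q,r,lam); p,m=fk(a,D5); pe,me=fk(qe,D5)
        print(w,p-pe,np.degrees(R.from_matrix(m.T@me).as_rotvec()),a-np.array(qe))
E
python3 t2.py
```

```text
0.3 [0.0007 0.1001 0.0049] [ -0.0285 -13.9097  -1.5127] [-0.0165 -0.0063  0.0045 -0.2319 -0.0013  0.0105]
0.3 [ 0.0161 -0.1264  0.0648] [-0.0147 -1.8777 -0.0087] [-0.0016 -0.2892 -0.2558  0.0006  0.0005 -0.0013]
0.3 [ 0.009  -0.0691  0.0209] [ 0.0079 -2.1182 -0.0101] [-0.0022 -0.1423 -0.105   0.0004  0.001  -0.0016]
0.3 [ 0.0997 -0.0058 -0.0009] [10.3422  6.5265 -3.4998] [ 0.0241  0.0592  0.0635 -0.1532 -0.1775  0.1558]
0.3 [ 0.0491 -0.0172  0.0606] [9.7654 0.691  1.2285] [-0.0145 -0.0572  0.007  -0.1362  0.0064  0.0846]
1.0 [ 0.005   0.0591 -0.0218] [-0.038  -6.0887 -1.5164] [-0.0164  0.0275  0.0045 -0.1292 -0.0013  0.0103]
1.0 [ 0.0187 -0.1498 -0.0313] [ 0.0077 13.3658 -0.002 ] [-0.001  -0.2368 -0.4695  0.0006  0.0002 -0.0016]
1.0 [ 0.008  -0.0637 -0.0978] [ 0.0271 15.7391 -0.0022] [-0.0008 -0.0936 -0.3679  0.0004  0.0003 -0.0014]
1.0 [ 0.0997 -0.0058 -0.0009] [10.3422  6.5264 -3.4998] [ 0.0241  0.0592  0.0635 -0.1532 -0.1775  0.1558]
1.0 [-0.0338  0.0112  0.01  ] [-3.8848  0.1158  0.2987] [ 0.0131 -0.0134  0.007   0.0929 -0.0128 -0.0364]
```

```bash
cat > dls.py <<'E'
from kin import *
np.set_printoptions(precision=4,suppress=True)
LO=np.array([-2.72,-1.05,-1.09,-1.99,-1.42,-3.14]);HI=np.array([2.72,1.87,1.2754,2.1495,1.44,3.14])
def jac(q):
    P,M=fk(q,D5); J=np.zeros((6,6)); h=1e-6
    for i in range(6):
        d=np.array(q,float); d[i]+=h; p,m=fk(d,D5); J[:3,i]=(p-P)/h; J[3:,i]=R.from_matrix(m@M.T).as_rotvec()/h
    return P,M,J
def row(q,r,mu,n,w,lam=0,cap=None):
    P,M=fk(q,D5); r=np.array(r,float); Pt=P+M@r[:3]; Mt=M@R.from_euler('z',np.radians(r[3])).as_matrix()
    t=np.array(q,float); W=np.r_[np.ones(3),np.full(3,w)]
    for _ in range(n):
        P,M,J=jac(t); e=np.r_[Pt-P,R.from_matrix(Mt@M.T).as_rotvec()]*W; J=J*W[:,None]
        t=np.clip(t+J.T@np.linalg.solve(J@J.T+mu**2*np.eye(6),e),LO,HI)
    d=t-q; lim=.07*np.array([2.79,2.79,3.14,3.14,3.14,3.14]); s=min(1,np.min(lim/np.maximum(abs(d),1e-9)))
    return q+(1-lam)*d*s
def sim2(q,rows,*a):
    q=np.array(q,float)
    for r in rows: q=row(q,r,*a)
    return q
L=[eval(l) for l in open("log.txt")]
S=[(L[0][0],[[0,-.05,0,-7.9]]*8,L[1][0]),(L[1][0],[[.01,-.048,0,-6.8]]*7+[[.02,-.045,0,-6.8]],L[2][0]),
(L[2][0],[[.05,0,0,.5]]*7+[[.05,0,0,0]],L[3][0]),(L[3][0],[[-.02,0,-.045,0]]*8,L[4][0]),(L[4][0],[[-.01,0,-.048,0]]*8,L[5][0]),(L[5][0],[[-0.036,.033,.007,0]]*8,L[6][0]),
(L[6][0],[[-0.036,.031,.008,0]]*8,L[7][0]),(L[7][0],[[-.007,.006,.004,0]]*8,L[8][0]),(L[8][0],[[-0.008,.049,.002,.6]]*8,L[9][0])]
def errs(*a):
    o=[]
    for q,r,qe in S:
        p,m=fk(sim2(q,r,*a),D5); pe,me=fk(qe,D5); o.append(np.r_[1000*(p-pe),np.degrees(R.from_matrix(m.T@me).as_rotvec())])
    return np.array(o)
E
cat > t3.py <<'E'
from dls import *
import itertools
res=[]
for mu,n,w in itertools.product((0.001,.02,.05,.1,.2),(1,2,4,10,30),(.1,.3,1)):
    try: e=errs(mu,n,w); res.append((np.sum((e[:,:3]/10)**2)+np.sum((e[:,3:]/1)**2),mu,n,w))
    except Exception as x: pass
res.sort()
for r in res[:10]: print(r)
print(errs(*res[0][1:]).round(1))
E
time python3 t3.py
```

```text
(np.float64(459.37167903397216), 0.1, 10, 0.3)
(np.float64(465.78659130040774), 0.2, 4, 1)
(np.float64(470.1443184458691), 0.1, 30, 0.3)
(np.float64(471.3948249518859), 0.2, 10, 1)
(np.float64(472.61158066282974), 0.2, 30, 1)
(np.float64(512.1794465347075), 0.1, 4, 0.3)
(np.float64(608.5894882261504), 0.2, 2, 1)
(np.float64(776.8910304105873), 0.05, 30, 0.1)
(np.float64(832.9828989133839), 0.1, 2, 0.3)
(np.float64(843.3717333577658), 0.05, 10, 0.1)
[[  5.4   1.3   3.1   0.   -0.1  -2.7]
 [  9.8   2.6   3.   -0.   -0.1  -2.4]
 [  4.2  74.5 -73.1  -0.   -3.8  -1. ]
 [  5.2 -36.9  69.3  -0.   -6.8   0. ]
 [ -1.1  14.1 -14.3  -0.    1.7  -0. ]
 [ 10.2   9.2 -25.7  -2.1   4.5  -2.4]
 [ -6.1  13.7 -25.8  -3.5  -0.5  -1.7]
 [ -3.8   1.8  -6.9  -0.9  -0.4  -0.6]
 [-18.9  -7.  -57.8  -5.3  -1.7  -8.5]]
real	2m35.112s
user	2m35.089s
sys	0m0.108s
```

>>> send_rows(
  increments=[
    [[0.008, 0.047, -0.01, 0], [0.008, 0.047, -0.01, 0], [0.008, 0.047, -0.01, 0], [0.008, 0.047, -0.01, 0], [0, 0, 0, 0], [0, 0, 0, 0], [0, 0, 0, 0], [0, 0, 0, 0]],
  ],
)

```text
clock: 9.0
eef_pos: [0.8972, 0.1047, 0.2624]
tool_rot: [0.676, 0.66, 0.307, -0.119]
ft_force: [-0.1, -0.1, 0.3]
grip_width: 0.0852
```

```bash
python3 st.py
```

```text
9.0 q [-0.0974  1.007   1.2744  1.5875  0.6289  0.0086] p [0.8972 0.1047 0.2624] F [-0.1422 -0.1406  0.3262] [-0.5546  0.2348  0.0046] w 0.08520410651316881
[[-0.0584  0.9647  0.2569]
 [ 0.8182 -0.1012  0.566 ]
 [ 0.572   0.2432 -0.7834]]
az 0.11616532113194808 r 0.9032943143501532 tilt along heading 34.34436305190024 sideways(dy) -18.41856181627989 x.dx ang 1.6970901017747697
```

```bash
cat > t4.py <<'E'
from dls import *
import itertools, dls
Sx=[S[2],S[3],S[4],S[8],(L[9][0],[[.008,.047,-.01,0]]*4,L[10][0])]
def row(q,r,mu,n,w,clipmode,spd,lam):
    P,M=fk(q,D5); r=np.array(r,float); Pt=P+M@r[:3]; Mt=M@R.from_euler('z',np.radians(r[3])).as_matrix()
    t=np.array(q,float); W=np.r_[np.ones(3),np.full(3,w)]
    for _ in range(n):
        P,M,J=jac(t); e=np.r_[Pt-P,R.from_matrix(Mt@M.T).as_rotvec()]*W; J=J*W[:,None]
        t=t+J.T@np.linalg.solve(J@J.T+mu**2*np.eye(6),e)
        if clipmode==0: t=np.clip(t,LO,HI)
    lim=.07*np.array([2.79,2.79,3.14,3.14,3.14,3.14])
    if spd==2: t=np.clip(t,LO,HI)
    d=t-q
    if spd==1: d=np.clip(d,-lim,lim)
    else: d=d*min(1,np.min(lim/np.maximum(abs(d),1e-9)))
    return np.clip(q+d,LO,HI)
res=[]
for mu,n,w,cm,sp in itertools.product((.001,.01,.03,.1,.2),(1,3,8,20),(.1,.3,1),(0,1),(0,1,2)):
    tot=0;F=[]
    for q,r,qe in Sx:
        q=np.array(q,float)
        for k in r: q=row(q,k,mu,n,w,cm,sp,0)
        F.append(q-np.array(qe))
    F=np.array(F); res.append((float(np.sum(F[:,1:5]**2)),mu,n,w,cm,sp,F))
res.sort(key=lambda x:x[0])
for r in res[:6]: print(r[:-1]); print(r[-1].round(2))
E
time timeout 570 python3 t4.py
```

```text
(0.07730571140586746, 0.1, 8, 0.3, 0, 0)
[[-0.02  0.09  0.   -0.17 -0.   -0.  ]
 [-0.   -0.12 -0.    0.    0.   -0.  ]
 [-0.    0.03 -0.   -0.    0.   -0.  ]
 [-0.02  0.08  0.    0.05  0.02  0.06]
 [-0.02  0.11  0.    0.07  0.01  0.07]]
(0.07730571140586746, 0.1, 8, 0.3, 0, 2)
[[-0.02  0.09  0.   -0.17 -0.   -0.  ]
 [-0.   -0.12 -0.    0.    0.   -0.  ]
 [-0.    0.03 -0.   -0.    0.   -0.  ]
 [-0.02  0.08  0.    0.05  0.02  0.06]
 [-0.02  0.11  0.    0.07  0.01  0.07]]
(0.07773529784810418, 0.1, 20, 0.3, 0, 0)
[[-0.02  0.1   0.   -0.16 -0.   -0.  ]
 [-0.   -0.12 -0.    0.    0.   -0.  ]
 [-0.    0.03 -0.   -0.    0.   -0.  ]
 [-0.02  0.08  0.    0.07  0.02  0.05]
 [-0.02  0.11  0.    0.07  0.01  0.07]]
(0.07773529784810418, 0.1, 20, 0.3, 0, 2)
[[-0.02  0.1   0.   -0.16 -0.   -0.  ]
 [-0.   -0.12 -0.    0.    0.   -0.  ]
 [-0.    0.03 -0.   -0.    0.   -0.  ]
 [-0.02  0.08  0.    0.07  0.02  0.05]
 [-0.02  0.11  0.    0.07  0.01  0.07]]
(0.09710430197441448, 0.1, 3, 0.3, 0, 0)
[[-0.02  0.06  0.   -0.24 -0.    0.  ]
 [-0.   -0.12 -0.    0.    0.   -0.  ]
 [-0.    0.03 -0.   -0.    0.   -0.  ]
 [-0.02  0.05  0.   -0.03  0.01  0.09]
 [-0.02  0.11  0.    0.07  0.02  0.07]]
(0.09710430197441448, 0.1, 3, 0.3, 0, 1)
[[-0.02  0.06  0.   -0.24 -0.    0.  ]
 [-0.   -0.12 -0.    0.    0.   -0.  ]
 [-0.    0.03 -0.   -0.    0.   -0.  ]
 [-0.02  0.05  0.   -0.03  0.01  0.09]
 [-0.02  0.11  0.    0.07  0.02  0.07]]
real	6m40.886s
user	6m27.430s
sys	0m0.277s
```

```bash
cat > fast.py <<'E'
from h import *
from scipy.optimize import least_squares
np.set_printoptions(precision=4,suppress=True)
A2,L3,D3,z0,LT,D5=.4933,.3914,-.008,.2409,.427,.1016
LO=np.array([-2.72,-1.05,-1.09,-1.99,-1.42,-3.14]);HI=np.array([2.72,1.87,1.2754,2.1495,1.44,3.14])
LIM=.07*np.array([2.79,2.79,3.14,3.14,3.14,3.14])
def rv(E):
    v=np.array([E[2,1]-E[1,2],E[0,2]-E[2,0],E[1,0]-E[0,1]])/2; s=np.linalg.norm(v); 
    if s<1e-9: return v
    return v/s*np.arctan2(s,(np.trace(E)-1)/2)
def fkj(q):
    q1,q2,q3,q4,q5,q6=q; f=q2-q3; p=f+q4; c,s=np.cos,np.sin
    R1=np.array([[c(q1),-s(q1),0],[s(q1),c(q1),0],[0,0,1]])
    el=np.array([A2*s(q2),0,z0+A2*c(q2)]); wr=el+np.array([L3*c(f)-D3*s(f),0,-L3*s(f)-D3*c(f)])
    Z=np.array([c(p),0,-s(p)]); X=np.array([s(p),0,c(p)]); Y=np.array([0,1.,0])
    F=np.c_[X,np.cross(Z,X),Z]@np.array([[1,0,0],[0,c(q5),-s(q5)],[0,s(q5),c(q5)]])
    a=q6-np.pi/2; M=F@np.array([[c(a),-s(a),0],[s(a),c(a),0],[0,0,1]])
    j5=wr+Z*D5; P=j5+F[:,2]*(LT-D5)
    ax=[np.array([0,0,1.]),Y,-Y,Y,X,F[:,2]]; og=[np.zeros(3),np.array([0,0,z0]),el,wr,j5,j5]
    J=np.array([np.r_[R1@np.cross(u,P-o),R1@u] for u,o in zip(ax,og)]).T
    return R1@P,R1@M,J
def rz(d):
    a=np.radians(d); return np.array([[np.cos(a),-np.sin(a),0],[np.sin(a),np.cos(a),0],[0,0,1]])
MU,W=.1,np.r_[1,1,1,.3,.3,.3]
LAM=np.zeros(6)
def row(q,r,lam):
    P,M,_=fkj(q); r=np.array(r,float); Pt=P+M@r[:3]; Mt=M@rz(r[3]); t=q.copy()
    for _ in range(8):
        P,M,J=fkj(t); e=np.r_[Pt-P,rv(Mt@M.T)]*W
        if np.abs(e).max()<1e-5: break
        J=J*W[:,None]; t=np.clip(t+J.T@np.linalg.solve(J@J.T+MU**2*np.eye(6),e),LO,HI)
    d=(t-q)*(1-lam); return q+d*min(1,np.min(LIM/np.maximum(abs(d),1e-9)))
def sim(q,rows,lam=None):
    q=np.array(q,float); lam=LAM if lam is None else lam
    for r in rows: q=row(q,r,lam)
    return q
yaw=1.678
dx=np.array([np.cos(yaw)*np.cos(np.pi/6),np.sin(yaw)*np.cos(np.pi/6),.5]); dy=np.array([-np.sin(yaw),np.cos(yaw),0]); dz=np.cross(dx,dy); hd=np.array([np.cos(yaw),np.sin(yaw),0])
def att(M):
    z=M[:,2]; return np.degrees([np.arctan2(z@hd,-z[2]),np.arcsin(z@dy),np.arctan2(-M[:,0]@dy,M[:,0]@dx)])
L=[eval(l) for l in open("log.txt")]
S=[(L[0][0],[[0,-.05,0,-7.9]]*8,L[1][0]),(L[1][0],[[.01,-.048,0,-6.8]]*7+[[.02,-.045,0,-6.8]],L[2][0]),
(L[2][0],[[.05,0,0,.5]]*7+[[.05,0,0,0]],L[3][0]),(L[3][0],[[-.02,0,-.045,0]]*8,L[4][0]),(L[4][0],[[-.01,0,-.048,0]]*8,L[5][0]),(L[5][0],[[-0.036,.033,.007,0]]*8,L[6][0]),
(L[6][0],[[-0.036,.031,.008,0]]*8,L[7][0]),(L[7][0],[[-.007,.006,.004,0]]*8,L[8][0]),(L[8][0],[[-0.008,.049,.002,.6]]*8,L[9][0]),(L[9][0],[[.008,.047,-.01,0]]*4,L[10][0])]
def errs(lam):
    o=[]
    for q,r,qe in S:
        p,m,_=fkj(sim(q,r,lam)); pe,me,_=fkj(np.array(qe)); o.append(np.r_[1000*(p-pe),np.degrees(rv(m.T@me))])
    return np.array(o)
E
python3 - <<'E'
from fast import *
import time
t=time.time(); print(errs(np.zeros(6)).round(1)); print(time.time()-t)
s=least_squares(lambda l:(errs(l)/[10,10,10,1,1,1]).ravel(),np.full(6,.03),diff_step=.01,loss='soft_l1'); print(s.x); print(errs(s.x).round(1))
E
```

```text
[[  5.4   1.3   3.2   0.   -0.1  -2.7]
 [  9.8   2.5   3.1  -0.   -0.2  -2.4]
 [  4.   76.  -72.6  -0.   -4.1  -1. ]
 [  5.2 -36.9  69.3  -0.   -6.8   0. ]
 [ -1.1  14.1 -14.3  -0.    1.7  -0. ]
 [ 11.5   7.9 -25.4  -2.1   4.7  -2.4]
 [ -6.1  13.7 -25.7  -3.5  -0.5  -1.7]
 [ -3.8   1.8  -7.   -0.9  -0.4  -0.6]
 [-16.3  -7.4 -58.4  -5.   -1.6  -8.5]
 [-25.2  -9.  -97.4  -7.6  -0.3 -10.7]]
0.798778772354126
[-0.0244  0.1324  0.0324 -0.2799 -0.0257  0.0371]
[[ -0.4   9.    2.6  -0.    0.   -1. ]
 [ -1.9  -3.6   9.8   0.4  -1.   -0.9]
 [  8.   25.9  -7.6  -0.   -2.8  -0.7]
 [  3.  -18.5  37.3  -0.   -3.6   0. ]
 [ -3.4  33.5 -35.7  -0.    4.2  -0. ]
 [ 26.7  67.9 -21.6  -0.3   0.3  -5. ]
 [  2.6   4.8  11.6   2.1   0.5   0. ]
 [  1.5   0.5   1.6   0.7   0.2   0.4]
 [-39.    0.8  -2.2  -5.   -2.2  -7.3]
 [-12.8  -9.7 -82.   -5.4  -0.4  -8.6]]
```

```bash
cat > scan.py <<'E'
from fast import *
q0=np.array(L[8][0]) # pose over stand, side -5.9
P0,M0,_=fkj(q0)
def go(q,target,n=None):
    P,M,_=fkj(q); 
    for _ in range(40):
        P,M,_=fkj(q); d=target-P; 
        if np.linalg.norm(d)<.004: break
        s=d*min(1,.048/np.linalg.norm(d)); q=row(q,np.r_[M.T@s,0],LAM)
    return q
print(att(M0))
res=[]
for x in(.45,.6):
  for y in (-.1,.1,.3):
    for z in (.35,.5,.65):
      q=go(q0,np.array([x,y,z])); P,M,_=fkj(q)
      if np.linalg.norm(P-[x,y,z])>.02: continue
      for el in (-60,-30,0,30,60,90):
        for az in (-90,-45,0,45,90):
          if el==90 and az: continue
          d=.048*np.array([np.cos(np.radians(az))*np.cos(np.radians(el)),np.sin(np.radians(az))*np.cos(np.radians(el)),np.sin(np.radians(el))])
          qq=q.copy(); ok=1
          for k in range(10):
            P,M,_=fkj(qq); qq=row(qq,np.r_[M.T@d,0],LAM)
          P,M2,_=fkj(qq); 
          if P[2]<.2: continue
          # return to stand hover
          qb=go(qq,P0); Pb,Mb,_=fkj(qb)
          a=att(Mb); res.append((a[1],a,x,y,z,el,az,P,att(M2)))
res.sort(key=lambda r:-r[0])
for r in res[:25]: print(r[1].round(1),r[2:7],r[7].round(2),r[8].round(1))
E
python3 scan.py
```

```text
[34.1291 -5.8651 -5.2574]
[34.1  3.6 11.5] (0.45, 0.3, 0.5, 60, 90) [0.37 0.49 0.61] [34.5  3.1 11.5]
[38.   3.4 16.5] (0.45, 0.3, 0.5, 60, 45) [0.49 0.42 0.56] [38.3  2.8 16.6]
[36.7  2.8 17.9] (0.45, 0.3, 0.65, 60, 90) [0.36 0.5  0.63] [37.1  2.4 18. ]
[41.6  2.3 24.9] (0.45, 0.3, 0.65, 60, 45) [0.48 0.44 0.59] [41.9  1.7 24.9]
[39.9  2.2 22.5] (0.6, 0.3, 0.5, 60, 45) [0.58 0.42 0.5 ] [40.1  1.6 22.6]
[36.8  1.6 15.4] (0.6, 0.3, 0.5, 60, 90) [0.47 0.49 0.57] [37.2  1.  15.5]
[44.2  0.8 26.7] (0.6, 0.3, 0.5, 60, 0) [0.62 0.29 0.49] [44.3  0.2 26.8]
[37.7  0.2 18.6] (0.45, 0.3, 0.65, 30, 45) [0.59 0.54 0.46] [38.1 -0.6 18.6]
[40.4 -0.3 17.1] (0.45, 0.3, 0.5, 30, 0) [0.68 0.29 0.42] [40.5 -1.  17.1]
[35.2 -0.6 11.1] (0.45, 0.3, 0.5, 30, 45) [0.61 0.53 0.43] [35.6 -1.4 11.1]
[41.3 -0.7 15. ] (0.6, 0.1, 0.35, 60, 45) [0.62 0.27 0.5 ] [41.4 -1.3 15. ]
[32.6 -0.8  8.4] (0.45, 0.3, 0.65, 30, 90) [0.37 0.66 0.55] [33.3 -1.3  8.4]
[36.6 -0.9 17.6] (0.6, 0.3, 0.5, 30, 45) [0.68 0.52 0.35] [37.  -1.8 17.6]
[41.2 -0.9 24.8] (0.6, 0.3, 0.5, 30, 0) [0.75 0.28 0.33] [41.2 -1.7 24.8]
[35.4 -1.   6.4] (0.45, 0.3, 0.35, 60, 45) [0.53 0.43 0.54] [35.7 -1.6  6.4]
[36.7 -1.3 12. ] (0.6, 0.3, 0.35, 60, 45) [0.62 0.43 0.47] [37.  -2.1 12. ]
[38.6 -1.3  9.2] (0.45, 0.3, 0.35, 60, 0) [0.58 0.29 0.53] [38.7 -1.9  9.2]
[39.4 -1.4 15.4] (0.6, 0.3, 0.35, 60, 0) [0.66 0.29 0.45] [39.5 -2.1 15.5]
[33.6 -1.4  7.7] (0.6, 0.3, 0.5, 30, 90) [0.5  0.66 0.47] [34.2 -2.1  7.7]
[34.8 -1.5  6.6] (0.6, 0.3, 0.35, 60, 90) [0.52 0.5  0.54] [35.2 -2.2  6.6]
[31.9 -1.8  2.8] (0.45, 0.3, 0.5, 30, 90) [0.4  0.67 0.52] [32.6 -2.4  2.8]
[33.3 -1.9  1.8] (0.45, 0.3, 0.35, 60, 90) [0.41 0.51 0.6 ] [33.8 -2.5  1.8]
[37.8 -2.4  6.5] (0.6, 0.1, 0.35, 60, 90) [0.53 0.33 0.58] [38.  -3.   6.6]
[34.  -2.6  1.2] (0.45, 0.1, 0.5, 30, 90) [0.42 0.5  0.61] [34.5 -3.1  1.2]
[44.4 -2.7 25.2] (0.45, 0.3, 0.65, 30, 0) [0.68 0.29 0.46] [44.5 -3.4 25.2]
```

```bash
cat > fit3.py <<'E'
from fast import *
import fast
idx=[0,1,6,7,5]
full=fast.S
def ee(l,ids):
    fast.S=[full[i] for i in ids]; return errs(l)
for reg in (0.3,3,10):
    s=least_squares(lambda l:np.r_[(ee(l,[0,1,6,7])/[10,10,10,1,1,1]).ravel(),reg*l],np.full(6,.03),diff_step=.01); print(reg,s.x); print(ee(s.x,idx).round(1))
E
python3 fit3.py
```

```text
0.3 [-0.033   0.0804  0.0679 -0.1455  0.1213 -0.0065]
[[-2.4 11.6  2.8 -0.  -0.  -0.5]
 [-6.1 -4.4  3.9 -0.1 -0.2 -0.5]
 [ 1.9  4.8 -1.   0.1  0.3 -0.2]
 [-1.9  1.2 -2.6 -0.1 -0.1 -0.1]
 [55.5 28.  -1.   3.9  2.6 -2.8]]
3 [-0.0334  0.0813  0.0626 -0.1362  0.0407 -0.0072]
[[-2.5 11.8  2.9 -0.  -0.  -0.5]
 [-6.1 -4.1  4.2  0.  -0.3 -0.5]
 [ 1.1  5.7 -1.   0.   0.1 -0.2]
 [-2.1  1.1 -2.5 -0.1 -0.1 -0.1]
 [41.5 35.4 -5.4  1.8  1.6 -2.9]]
10 [-0.0346  0.0815  0.0412 -0.0776  0.0074 -0.0165]
[[ -2.8  12.2   2.9  -0.   -0.   -0.4]
 [ -6.1  -2.7   5.8   0.1  -0.5  -0.5]
 [ -2.2   6.5  -1.8  -0.4   0.   -0.2]
 [ -3.3   1.3  -2.1  -0.2  -0.2  -0.2]
 [ 33.7  26.8 -16.4   0.2   3.2  -2.8]]
```

```bash
cat > search.py <<'E'
import sys
from fast import *
LAM=np.array([-.034,.0815,.05,-.11,.02,-.012])
H=np.array([.56,.07,.33])
def go(q,target,tw=False,tr=None):
    for i in range(30):
        P,M,_=fkj(q); d=target-P; a=att(M)[2]
        if np.linalg.norm(d)<.004: break
        s=d*min(1,.048/np.linalg.norm(d)); q=row(q,np.r_[M.T@s,np.clip(a*-.2 if tw else 0,-4,4)],LAM)
        if tr is not None: tr.append(fkj(q)[0])
    return q,i
def push(q,d,k,tr=None):
    for _ in range(k):
        P,M,_=fkj(q); q=row(q,np.r_[M.T@d,0],LAM)
        if tr is not None: tr.append(fkj(q)[0])
    return q
if __name__=="__main__":
    q0=np.array(eval(open("log.txt").readlines()[-1])[0]); rng=np.random.default_rng(int(sys.argv[1])); best=[]
    qa,_=go(q0,H); print("direct return",att(fkj(qa)[1]),fkj(qa)[0])
    import time; t0=time.time()
    while time.time()-t0<float(sys.argv[2]):
        tw=rng.random()<.5
        Wp=np.array([rng.uniform(.1,.65),rng.uniform(-.35,.45),rng.uniform(.35,.65)])
        if np.hypot(*Wp[:2])<.3: continue
        tr=[]; q,n1=go(q0,Wp,tw,tr); 
        if np.linalg.norm(fkj(q)[0]-Wp)>.02: continue
        az=rng.uniform(-np.pi,np.pi); el=rng.uniform(-.3,1.57); d=.048*np.array([np.cos(az)*np.cos(el),np.sin(az)*np.cos(el),np.sin(el)]); k=rng.integers(4,17)
        q=push(q,d,k,tr); ap=att(fkj(q)[1]); Pp=fkj(q)[0]
        q,n2=go(q,H,False,tr); a=att(fkj(q)[1]); tr=np.array(tr)
        if np.linalg.norm(fkj(q)[0]-H)>.02 or tr[:,2].min()<.25 or np.hypot(tr[:,0],tr[:,1]).min()<.25 or abs(a[2])>60: continue
        c=np.hypot(a[0]-30,a[1])+.05*(n1+k+n2); best.append((c,a,ap,tw,Wp,np.degrees([az,el]),k,n1,n2,Pp))
    best.sort(key=lambda b:b[0]); print(len(best))
    for b in best[:8]: print(round(b[0],2),b[1].round(1),b[2].round(1),b[3],b[4].round(2),b[5].round(0),b[6:9],b[9].round(2))
E
for s in 1 2 3 4; do python3 search.py $s 120 > o$s & done; wait; cat o1 o2 o3 o4
```

```text
direct return [ 34.2947 -18.3801   1.1217] [0.5602 0.0698 0.329 ]
352
7.8 [32.  -5.5 26.2] [32.  -4.6 25.9] False [0.48 0.38 0.61] [53. 39.] (np.int64(13), 14, 12) [0.56 0.63 0.43]
7.87 [34.  -4.8 23.7] [34.3 -0.8 25.9] False [0.5  0.29 0.43] [46. 69.] (np.int64(13), 11, 9) [0.47 0.4  0.59]
9.12 [30.7 -7.3 17.9] [30.5 -4.4 18.5] True [0.57 0.36 0.52] [85. 56.] (np.int64(12), 11, 12) [0.44 0.59 0.54]
9.38 [28.8 -7.  14.5] [28.3 -4.8 14. ] False [0.34 0.3  0.64] [83. 28.] (np.int64(13), 16, 16) [0.3  0.73 0.5 ]
11.03 [35.5 -7.4 26.8] [35.5 -5.5 27.1] False [0.6  0.22 0.55] [79. 44.] (np.int64(14), 10, 13) [0.5  0.63 0.51]
11.43 [32.6 -9.3 16.2] [32.9 -6.5 17.9] True [0.34 0.41 0.54] [ 3. 33.] (np.int64(11), 16, 8) [0.62 0.37 0.5 ]
11.48 [27.8 -9.5 10.8] [27.1 -3.6 12.8] False [0.44 0.38 0.52] [116.  71.] (np.int64(9), 14, 12) [0.29 0.45 0.65]
11.82 [28.  -9.7 13.2] [27.5 -6.5 13.5] False [0.61 0.35 0.39] [105.  55.] (np.int64(15), 9, 14) [0.36 0.64 0.54]
direct return [ 34.2947 -18.3801   1.1217] [0.5602 0.0698 0.329 ]
355
5.93 [32.  -3.7 25.6] [31.9  0.7 27.5] False [0.57 0.38 0.6 ] [
[... 2066 characters left out ...]
 [0.25 0.5  0.61]
10.59 [36.9 -5.5 30.7] [37.3 -2.6 32.6] False [0.51 0.28 0.43] [30. 62.] (np.int64(15), 11, 9) [0.56 0.39 0.54]
12.58 [24.3 -8.7 10. ] [23.5 -5.6  9.8] True [0.4  0.33 0.45] [89. 47.] (np.int64(15), 14, 15) [0.28 0.67 0.52]
13.01 [24.3 -8.9 10.5] [24.  -7.7  9.5] False [0.25 0.39 0.5 ] [63. 34.] (np.int64(16), 17, 15) [0.39 0.75 0.42]
13.41 [ 29.1 -11.5  10.9] [28.7 -5.5 13.4] False [0.34 0.42 0.46] [33. 79.] (np.int64(12), 15, 11) [0.34 0.42 0.65]
13.46 [ 32.5 -11.6  16.5] [32.6 -9.  17.6] True [0.64 0.41 0.43] [52. 68.] (np.int64(11), 10, 10) [0.59 0.49 0.51]
13.58 [ 32.  -11.9  11.2] [31.9 -7.6 13. ] False [0.52 0.42 0.62] [91. 65.] (np.int64(5), 15, 11) [0.45 0.49 0.6 ]
```

>>> send_rows(
  increments=[
    [[0.026, -0.034, -0.02, 0], [0.026, -0.034, -0.02, 0], [0.026, -0.034, -0.02, 0], [0.026, -0.034, -0.02, 0], [0.026, -0.034, -0.02, 0], [0.026, -0.034, -0.02, 0], [0.026, -0.034, -0.02, 0], [0.026, -0.034, -0.02, 0]],
  ],
)

```text
clock: 9.8
eef_pos: [0.5887, 0.2066, 0.416]
tool_rot: [0.684, 0.655, 0.294, -0.131]
ft_force: [-0.1, 1.3, 0.6]
grip_width: 0.0853
```

```bash
python3 st.py
```

```text
9.8 q [0.0445 0.1923 0.2882 1.3551 0.5869 0.1823] p [0.5887 0.2066 0.416 ] F [-0.1022  1.2517  0.6203] [-0.5254  0.2061 -0.0198] w 0.08531726590514085
[[-0.0309  0.9726  0.2304]
 [ 0.8183 -0.1078  0.5646]
 [ 0.574   0.206  -0.7926]]
az 0.3375255336409363 r 0.6238825298912226 tilt along heading 34.105225763694634 sideways(dy) -16.827128368652463 x.dx ang 3.271902426350799
```

```bash
for s in 5 6 7 8 9 10; do python3 search.py $s 150 > o$s & done; wait; cat o5 o6 o7 o8 o9 o10 | grep False -e True | sort -n | head -14; nproc; head -1 o5
```

```text
4
direct return [ 33.8358 -17.7964   3.0335] [0.561  0.0692 0.3307]grep: False: No such file or directory
```

```bash
cat o5 o6 o7 o8 o9 o10 | grep -E "False|True" | sort -n | head -14
```

```text
2.47 [30.  -0.9 24.4] [29.8  3.3 25.9] False [0.34 0.21 0.42] [60. 57.] (np.int64(15), 6, 11) [0.36 0.47 0.59]
3.76 [28.3 -1.5 23.3] [28.   2.9 24.7] True [0.51 0.39 0.48] [91. 74.] (np.int64(14), 5, 11) [0.34 0.47 0.6 ]
4.57 [29.9  2.9 35.1] [29.9  5.  35.7] False [0.37 0.44 0.54] [24. 53.] (np.int64(16), 8, 9) [0.51 0.46 0.48]
5.53 [27.5 -2.8 25.1] [27.4 -1.1 25.3] False [0.3  0.4  0.51] [37. 44.] (np.int64(16), 8, 11) [0.51 0.56 0.46]
6.85 [33.3 -4.4 25.2] [33.3 -1.6 26.5] False [0.42 0.32 0.62] [44. 45.] (np.int64(10), 7, 10) [0.51 0.48 0.54]
7.44 [28.8 -5.6 18.1] [28.3 -0.3 19.9] False [0.35 0.22 0.36] [80. 64.] (np.int64(16), 6, 12) [0.29 0.47 0.64]
7.72 [36.2  0.6 38. ] [36.5  2.7 39.2] False [0.36 0.36 0.56] [13. 44.] (np.int64(15), 7, 8) [0.58 0.38 0.48]
7.84 [24.4  2.2 21.8] [24.2  5.5 22.6] True [0.13 0.4  0.54] [24. 45.] (np.int64(16), 11, 10) [0.43 0.45 0.51]
8.16 [31.9 -6.4 23.8] [31.9 -4.9 24. ] True [0.53 0.41 0.58] [48. 49.] (np.int64(12), 7, 11) [0.57 0.57 0.46]
8.18 [31.7 -6.2 29.1] [31.7 -5.4 28.4] False [0.61 0.34 0.57] [79. 43.] (np.int64(15), 6, 14) [0.49 0.72 0.43]
8.2 [31.3 -6.4 22.4] [31.4 -6.  21.7] True [0.47 0.4  0.62] [52. 33.] (np.int64(13), 8, 13) [0.58 0.67 0.39]
8.21 [34.8 -4.6 27.2] [34.8  0.2 29.6] False [0.44 0.25 0.64] [98. 63.] (np.int64(11), 7, 12) [0.32 0.46 0.66]
8.36 [32.9 -5.9 24.1] [33.1 -6.2 23.1] True [0.35 0.34 0.65] [38. 18.] (np.int64(15), 9, 12) [0.66 0.63 0.34]
8.56 [31.9 -6.5 21.9] [31.4 -3.  22.4] False [0.41 0.17 0.58] [93. 43.] (np.int64(15), 6, 15) [0.29 0.64 0.59]
```

>>> send_rows(
  increments=[
    [[0.002, -0.041, -0.01, 0], [0.002, -0.041, -0.01, 0], [0.002, -0.041, -0.01, 0], [0.002, -0.041, -0.01, 0], [0.002, -0.041, -0.01, 0], [0.002, -0.041, -0.01, 0], [0.041, 0.019, -0.016, 0], [0.041, 0.019, -0.016, 0]],
  ],
)

```text
clock: 10.6
eef_pos: [0.3325, 0.2497, 0.4878]
tool_rot: [0.688, 0.653, 0.285, -0.135]
ft_force: [1.2, -0.0, 2.4]
grip_width: 0.0857
```

```bash
cat > pr.py <<'E'
import sys
from search import *
l=eval(open("log.txt").readlines()[-1]); M=np.array(l[2]); d=np.array(eval(sys.argv[1])); print("tool",M.T@d)
E
python3 st.py; python3 pr.py "[.0131,.0226,.0403]"
```

```text
10.6 q [ 0.2535 -0.2881  0.0232  1.47    0.5081  0.4145] p [0.3325 0.2497 0.4878] F [ 1.2405 -0.0402  2.3918] [-0.472   0.1299 -0.0591] w 0.08565864220465011
[[-0.016   0.9761  0.2166]
 [ 0.822  -0.1105  0.5587]
 [ 0.5693  0.187  -0.8006]]
az 0.6441283956469088 r 0.415814625620508 tilt along heading 33.62283781946602 sideways(dy) -15.973275467832185 x.dx ang 4.144106397692537
tool [ 0.0413  0.0178 -0.0168]
```

>>> send_rows(
  increments=[
    [[0.041, 0.018, -0.017, 0], [0.041, 0.018, -0.017, 0], [0.041, 0.018, -0.017, 0], [0.041, 0.018, -0.017, 0], [0.041, 0.018, -0.017, 0], [0.041, 0.018, -0.017, 0], [0.041, 0.018, -0.017, 0], [0.041, 0.018, -0.017, 0]],
  ],
)

```text
clock: 11.4
eef_pos: [0.3694, 0.339, 0.714]
tool_rot: [0.68, 0.66, 0.278, -0.16]
ft_force: [-0.5, -0.9, 0.7]
grip_width: 0.0856
```

```bash
python3 st.py; python3 pr.py "[.0131,.0226,.0403]"
```

```text
11.4 q [0.4416 0.231  1.2743 2.1478 0.4741 0.5863] p [0.3694 0.339  0.714 ] F [-0.4977 -0.8746  0.6626] [-0.5766  0.1785  0.0329] w 0.08559711511593923
[[-0.0245  0.9857  0.1665]
 [ 0.8082 -0.0785  0.5837]
 [ 0.5884  0.1489 -0.7947]]
az 0.7424280692088698 r 0.5013498485522629 tilt along heading 35.290285921224246 sideways(dy) -13.180180190481645 x.dx ang 3.5823629563062798
tool [ 0.0417  0.0171 -0.0167]
```

```bash
cat > s2.py <<'E'
from search import *
import sys
q0=np.array(eval(open("log.txt").readlines()[-1])[0]); out=[]
for az in range(-180,180,20):
  for el in (-20,0,20,40,60,80):
    a,e=np.radians([az,el]); d=.048*np.array([np.cos(a)*np.cos(e),np.sin(a)*np.cos(e),np.sin(e)])
    for k in (8,):
        q=push(q0,d,k); A=att(fkj(q)[1]); out.append((np.hypot(A[0]-30,A[1]-3.5),A,az,el,k,fkj(q)[0]))
out.sort(key=lambda o:o[0])
for o in out[:12]: print(round(o[0],1),o[1].round(1),o[2:5],o[5].round(2))
E
python3 s2.py
```

```text
3.3 [30.9  0.3 21.2] (100, 60, 8) [0.26 0.49 0.65]
3.7 [30.4 -0.2 19.4] (120, 60, 8) [0.22 0.48 0.67]
4.1 [32.4  0.2 23.1] (80, 60, 8) [0.32 0.49 0.64]
5.2 [34.2  0.4 25.6] (60, 60, 8) [0.37 0.46 0.63]
6.8 [31.9 -3.  16.8] (140, 60, 8) [0.19 0.46 0.7 ]
6.9 [36.3  0.7 28.2] (40, 60, 8) [0.41 0.42 0.62]
8.5 [28.7 -4.9 10.8] (140, 40, 8) [0.11 0.51 0.69]
8.6 [30.1 -5.1 12.1] (120, 40, 8) [0.18 0.57 0.66]
8.8 [31.5 -5.1 14.1] (100, 40, 8) [0.26 0.59 0.63]
9.0 [32.9 -5.  16.6] (80, 40, 8) [0.35 0.59 0.61]
9.5 [34.4 -4.9 19.6] (60, 40, 8) [0.43 0.55 0.59]
10.1 [36.  -4.5 22.7] (40, 40, 8) [0.5  0.49 0.58]
```

>>> send_rows(
  increments=[
    [[0.044, 0, -0.02, 0], [0.044, 0, -0.02, 0], [0.044, 0, -0.02, 0], [0.044, 0, -0.02, 0], [0.044, 0, -0.02, 0], [0.044, 0, -0.02, 0], [0.044, 0, -0.02, 0], [0.044, 0, -0.02, 0]],
  ],
)

```text
clock: 12.2
eef_pos: [0.2262, 0.3562, 0.788]
tool_rot: [0.66, 0.648, 0.314, -0.213]
ft_force: [0.2, 0.5, 0.0]
grip_width: 0.0853
```

```bash
python3 st.py; python3 s2.py
```

```text
12.2 q [0.6313 0.0668 1.2746 2.1493 0.493  0.8131] p [0.2262 0.3562 0.788 ] F [0.2273 0.4623 0.0266] [-0.6937  0.1466  0.0032] w 0.08534905031977665
[[-0.0378  0.9895  0.1392]
 [ 0.7223 -0.0693  0.6881]
 [ 0.6906  0.1266 -0.7121]]
az 1.0049076478825447 r 0.421974644454216 tilt along heading 43.22335361184558 sideways(dy) -12.243928858187616 x.dx ang 2.3432999706411057
6.0 [31.7 -2.3 13.9] (140, 60, 8) [0.06 0.47 0.72]
6.9 [33.6 -2.3 15.3] (120, 60, 8) [0.1  0.51 0.71]
7.4 [33.8 -2.9 13. ] (160, 60, 8) [0.03 0.44 0.74]
8.0 [35.6 -2.2 17.5] (100, 60, 8) [0.16 0.53 0.7 ]
9.4 [37.7 -1.9 20.3] (80, 60, 8) [0.22 0.53 0.7 ]
11.1 [39.8 -1.6 23.6] (60, 60, 8) [0.28 0.51 0.7 ]
11.2 [37.6 -4.7 12.1] (-180, 60, 8) [0.03 0.4  0.77]
11.3 [40.2 -1.4 23. ] (120, 80, 8) [0.18 0.43 0.75]
11.4 [40.4 -1.  24.1] (100, 80, 8) [0.2  0.44 0.74]
11.7 [32.9 -7.9  3.4] (160, 40, 8) [-0.06  0.46  0.73]
11.8 [34.8 -7.3  5.1] (140, 40, 8) [-0.02  0.54  0.72]
12.0 [40.6 -2.1 22.1] (140, 80, 8) [0.17 0.42 0.75]
```

```bash
sed -n 8,30p st.py >/dev/null
cat > fit4.py <<'E'
import sys
from fast import *
L=[eval(l) for l in open("log.txt")]
S+= [(L[10][0],[[.026,-.034,-.02,0]]*8,L[11][0]),(L[11][0],[[.002,-.041,-.01,0]]*6+[[.041,.019,-.016,0]]*2,L[12][0]),(L[12][0],[[.041,.018,-.017,0]]*8,L[13][0]),(L[13][0],[[.044,0,-.02,0]]*8,L[14][0])]
def row2(q,r,mu,w,n,mode,lam):
    P,M,_=fkj(q); r=np.array(r,float); Pt=P+M@r[:3]; Mt=M@rz(r[3]); t=q.copy(); W=np.r_[1,1,1,w,w,w]
    for _ in range(n):
        P,M,J=fkj(t); e=np.r_[Pt-P,rv(Mt@M.T)]*W; J=J*W[:,None]
        if mode==0: d=np.linalg.solve(J.T@J+np.diag(mu**2),J.T@e)             # DLS step
        else: d=np.linalg.solve(J.T@J+np.diag(mu**2),J.T@e-mu**2*(t-q))        # Tikhonov to start
        if mode==2: pass
        t=np.clip(t+d,LO,HI)
    d=(t-q)*(1-lam); return q+d*min(1,np.min(LIM/np.maximum(abs(d),1e-9)))
def E(x,n,mode):
    mu=np.exp(x[:6]); w=np.exp(x[6]); o=[]
    for q,r,qe in S:
        q=np.array(q,float)
        for k in r: q=row2(q,k,mu,w,n,mode,x[7:13])
        p,m,_=fkj(q); pe,me,_=fkj(np.array(qe)); o.append(np.r_[1000*(p-pe)/10,np.degrees(rv(m.T@me))])
    return np.array(o)
n,mode,m0=int(sys.argv[1]),int(sys.argv[2]),float(sys.argv[3])
x0=np.r_[np.full(6,np.log(m0)),np.log(.3),np.zeros(6)+.02]
f=lambda x:np.r_[E(x,n,mode).ravel(),.3*(x[:7]-x0[:7]),5*x[7:]]
s=least_squares(f,x0,diff_step=.01,max_nfev=25,loss='soft_l1')
e=E(s.x,n,mode); print(n,mode,"cost",s.cost,"mu",np.exp(s.x[:6]),"w",np.exp(s.x[6]),"lam",s.x[7:]); print((e*[10,10,10,1,1,1]).round(1))
E
(timeout 560 python3 fit4.py 1 0 .03 > f1 & timeout 560 python3 fit4.py 3 0 .1 >f2 & timeout 560 python3 fit4.py 8 0 .1 >f3 & timeout 560 python3 fit4.py 5 1 .03 >f4 & wait); cat f1 f2 f3 f4
```

```text
1 0 cost 151.18307157153805 mu [0.0272 0.0128 0.1958 0.0163 0.1465 0.0528] w 0.4374923358667564 lam [-0.0179  0.082   0.2385 -0.1643 -0.212   0.0363]
[[-21.4  -0.9   9.3  -0.4   0.   -1.4]
 [-16.3 -31.5 -10.6  -0.1  -0.8  -1.1]
 [  4.5  47.8 -71.6   0.  -12.9  -0.8]
 [  3.5 -22.7  44.9  -0.   -4.4   0. ]
 [ -1.   12.3 -12.4  -0.    1.5   0. ]
 [  4.8 104.2 149.8   1.7   0.6  -2.9]
 [-12.9   0.6   0.9   0.6   0.3  -1.6]
 [ -4.1   1.9  -6.7   0.3  -0.1  -0.1]
 [-17.3   0.4  -3.5   4.5  -1.   -0.3]
 [  1.8  -5.1 -23.7  -1.   -0.5  -2.6]
 [ 48.1 -19.9  69.5 -10.6   1.   -0.6]
 [ 48.   -1.6  16.5  -3.1   0.3   0.3]
 [ -2.2  49.8 -85.5   3.2  -1.8  -2.9]
 [ 72.2 128.9 -28.4   2.8   0.7  -4. ]]
3 0 cost 109.68657649003916 mu [0.0981 0.0673 0.2112 0.076  0.1    0.0902] w 0.46624049454527977 lam [-0.0259  0.0774  0.0897 -0.2211  0.0219  0.0512]
[[ -0.8   8.6   2.2  -0.   -0.2  -0.9]
 [ -3.3  -6.9  -0.9   0.1  -0.5  -0.7]
 [  2.8  71.6 -20.    0.   -9.7  -0.8]
 [  3.9 -25.7  50.4  -0.   -4.9   0. ]
 [ -0.5   9.7  -9.7  -0.    1.2   0. ]
 [ 36.4  13.3  56.6   0.    7.6  -6.4]
 [  1.8   4.2  -3.
[... 1071 characters left out ...]
099141563649877 lam [-0.0297  0.0847  0.2633 -0.1628 -0.371   0.0475]
[[  -0.5    7.6    4.6   -0.3   -0.2   -0.7]
 [  -4.1  -17.2  -16.2    0.    -0.8   -0.6]
 [   6.2   38.4  -72.     0.1  -13.2   -0.8]
 [   3.4  -21.6   43.    -0.    -4.2    0. ]
 [  -1.3   14.5  -14.7   -0.     1.8    0. ]
 [  12.   115.5  147.3    1.5    0.9   -2.8]
 [  -4.     8.     2.5    0.4    0.3   -1.8]
 [  -4.4    2.    -6.7    0.3   -0.1   -0.1]
 [ -24.5    1.8   -4.6    4.9   -0.6   -0.1]
 [   0.4   -3.8  -20.7   -1.    -0.3   -2.1]
 [  55.   -15.2   73.2   -9.5    1.2   -0.4]
 [  50.8   -3.4   20.3   -2.6    0.5    0.4]
 [   1.5   44.4 -100.6    3.6   -1.4   -2.5]
 [  75.6  123.9  -30.5    3.4    1.4   -2.5]]
```

```bash
cat > m3.py <<'E'
from fast import *
MU3=np.array([.1018,.0278,.2552,.0231,.1006,.0735]);W3=np.r_[1,1,1,.517,.517,.517];LAM3=np.array([-.028,.0779,.0364,-.1848,.0041,.0245])
def row(q,r,lam=None):
    P,M,_=fkj(q); r=np.array(r,float); Pt=P+M@r[:3]; Mt=M@rz(r[3]); t=q.copy()
    for _ in range(8):
        P,M,J=fkj(t); e=np.r_[Pt-P,rv(Mt@M.T)]*W3
        if abs(e).max()<2e-5: break
        J=J*W3[:,None]; t=np.clip(t+np.linalg.solve(J.T@J+np.diag(MU3**2),J.T@e),LO,HI)
    d=(t-q)*(1-LAM3); return np.clip(q+d*min(1,np.min(LIM/np.maximum(abs(d),1e-9))),LO,HI)
E
sed -e 's/^from fast import \*/from fast import *\nfrom m3 import row/' search.py > search3.py
# richer: constant tool-frame push directions (as sent), two phases
python3 - <<'E'
s=open('search3.py').read()
i=s.index('if __name__')
s=s[:i]+'''
if __name__=="__main__":
    q0=np.array(eval(open("log.txt").readlines()[-1])[0]); rng=np.random.default_rng(int(sys.argv[1])); best=[]
    qa,_=go(q0,H); print("direct return",att(fkj(qa)[1]),fkj(qa)[0])
    import time; t0=time.time()
    def tpush(q,v,k,tr):
        for _ in range(k):
            q=row(q,np.r_[v,0]); tr.append(fkj(q)[0])
        return q
    while time.time()-t0<float(sys.argv[2]):
        tr=[]; q=q0; n1=0; Wp=None
        if rng.random()<.6:
            Wp=np.array([rng.uniform(-.3,.65),rng.uniform(-.35,.5),rng.uniform(.35,.7)])
            if np.hypot(*Wp[:2])<.33: continue
            q,n1=go(q0,Wp,False,tr)
            if np.linalg.norm(fkj(q)[0]-Wp)>.03: continue
        ph=[]
        for _ in range(rng.integers(1,3)):
            v=rng.normal(size=3); v=np.round(.048*v/np.linalg.norm(v),3); k=int(rng.integers(1,3)*4); q=tpush(q,v,k,tr); ph.append((v,k))
        ap=att(fkj(q)[1]); Pp=fkj(q)[0]
        if np.hypot(ap[0]-30,ap[1])>9: continue
        q,n2=go(q,H,False,tr); a=att(fkj(q)[1]); tr=np.array(tr)
        if np.linalg.norm(fkj(q)[0]-H)>.02 or tr[:,2].min()<.28 or np.hypot(tr[:,0],tr[:,1]).min()<.25 or abs(a[2])>70: continue
        c=np.hypot(a[0]-30,a[1])+.05*(n1+sum(p[1] for p in ph)+n2); best.append((c,a,ap,Wp,ph,n1,n2,Pp))
    best.sort(key=lambda b:b[0]); print(len(best))
    for b in best[:6]: print(round(b[0],2),b[1].round(1),b[2].round(1),None if b[3] is None else b[3].round(2),b[4],b[5:7],b[7].round(2))
'''
open('search3.py','w').write(s)
E
for s in 1 2 3 4; do python3 search3.py $s 400 > o$s & done; wait; cat o1 o2 o3 o4 | sort -n | head -20; head -1 o1
```

```text
0
0
0
direct return [ 41.7237 -19.6881  -2.0154] [0.5632 0.0688 0.3317]
direct return [ 41.7237 -19.6881  -2.0154] [0.5632 0.0688 0.3317]
direct return [ 41.7237 -19.6881  -2.0154] [0.5632 0.0688 0.3317]
direct return [ 41.7237 -19.6881  -2.0154] [0.5632 0.0688 0.3317]
1
5.53 [29.9 -2.1 38.8] [34.1  0.1 31.7] [-0.22  0.25  0.47] [(array([ 0.018, -0.027, -0.035]), 8), (array([0.003, 0.007, 0.047]), 4)] (29, 28) [-0.48  0.51  0.48]
direct return [ 41.7237 -19.6881  -2.0154] [0.5632 0.0688 0.3317]
```

```bash
cat > plan.py <<'E'
import sys
from fast import *
import m3
mode=sys.argv[1]
LA=np.array([-.034,.0815,.05,-.11,.02,-.012])
import fast
row=(lambda q,r:m3.row(q,r)) if mode=="m3" else (lambda q,r:fast.row(q,r,LA))
H=np.array([.56,.07,.33])
q0=np.array(eval(open("log.txt").readlines()[-1])[0])
def go(q,T,n=40,step=.048):
    k=0
    for i in range(n):
        P,M,_=fkj(q); d=T-P
        if np.linalg.norm(d)<.004: break
        q=row(q,np.r_[M.T@(d*min(1,step/np.linalg.norm(d))),0]); k+=1
    return q,k
def arc(q,az1,r,z,da=.12):
    k=0
    for i in range(60):
        P,M,_=fkj(q); a=np.arctan2(P[1],P[0])
        if abs(a-az1)<.02: break
        a2=a+np.clip(az1-a,-da,da); T=np.array([r*np.cos(a2),r*np.sin(a2),z]); d=T-P; q=row(q,np.r_[M.T@(d*min(1,.048/np.linalg.norm(d))),0]); k+=1
    return q,k
if __name__=="__main__":
  for az in np.radians([-60,-80,-100,-115,-130]):
    for r,z in((.4,.5),):
        q,k=arc(q0,az,r,z); P,M,_=fkj(q); print("az",np.degrees(az).round(),"rows",k,"q",q.round(2),"P",P.round(2),att(M).round(1))
        for n in range(1,31):
            P,M,_=fkj(q); u=np.array([np.cos(q[0]),np.sin(q[0]),0]); d=-.01*u+.046*np.array([0,0,1]); q=row(q,np.r_[M.T@d,0])
            if n%5==0:
                qh,kk=go(q,H); print("   push",n,q.round(2),att(fkj(q)[1]).round(1),"at H",att(fkj(qh)[1]).round(1),kk,(fkj(qh)[0]-H).round(2))
E
python3 plan.py a; echo; python3 plan.py m3
```

```text
az -60.0 rows 22 q [-1.45  0.23  0.59  2.15  0.52 -1.63] P [ 0.21 -0.37  0.49] [ 13.1 -29.6  -4.1]
   push 5 [-1.45  0.31  1.27  2.15  0.55 -1.54] [-21.4 -32.    1.4] at H [-24.8 -40.5   1. ] 17 [0. 0. 0.]
   push 10 [-1.47  0.24  1.28  2.15  0.63 -1.37] [-26.2 -36.1  14.6] at H [-30.2 -46.   14. ] 18 [0. 0. 0.]
   push 15 [-1.49  0.2   1.28  2.15  0.72 -1.16] [-29.9 -40.5  25.1] at H [-35.1 -51.7  22.4] 18 [0. 0. 0.]
   push 20 [-1.5   0.16  1.28  2.15  0.81 -0.9 ] [-32.7 -45.2  31.5] at H [-40.  -57.7  25.5] 19 [0. 0. 0.]
   push 25 [-1.51  0.14  1.28  2.15  0.9  -0.57] [-34.5 -50.2  34.3] at H [-45.6 -64.1  24.3] 19 [0. 0. 0.]
   push 30 [-1.49  0.11  1.28  2.08  0.97 -0.16] [-38.9 -55.   35.3] at H [-58.6 -69.9  20.2] 20 [0. 0. 0.]
az -80.0 rows 25 q [-1.76  0.22  0.62  2.15  0.45 -1.96] P [ 0.06 -0.41  0.49] [  1.5 -27.8  -3.1]
   push 5 [-1.77  0.3   1.27  2.15  0.49 -1.87] [-29.8 -20.2  -0.6] at H [-31.9 -27.3  -1.7] 19 [0. 0. 0.]
   push 10 [-1.79  0.23  1.28  2.15  0.56 -1.73] [-35.  -22.6  16.9] at H [-36.8 -30.7  16.2] 20 [0. 0. 0.]
   push 15 [-1.81  0.19  1.28  2.15  0.6
[... 5783 characters left out ...]
 [-13.1 -14.2  -1.4]
   push 5 [-2.53  0.28  1.28  2.15  0.33 -2.67] [-28.7  10.2 -15.5] at H [-22.2   1.5 -21.8] 28 [-0. -0.  0.]
   push 10 [-2.52  0.15  1.28  2.15  0.36 -2.61] [-34.2  14.4 -17.9] at H [-28.2  -2.3 -17.4] 27 [-0.  0.  0.]
   push 15 [-2.5   0.05  1.28  2.15  0.38 -2.52] [-38.9  17.  -19.4] at H [-34.3  -7.7 -10.1] 27 [0. 0. 0.]
   push 20 [-2.43 -0.03  1.28  2.15  0.36 -2.4 ] [-42.3  18.1 -18.9] at H [-45.9  16.  -31.5] 40 [-0.41 -0.2   0.23]
   push 25 [-2.27 -0.09  1.28  2.13  0.26 -2.22] [-45.2  18.9 -18.4] at H [-46.6  13.8 -23. ] 40 [-0.4  -0.2   0.22]
   push 30 [-2.05 -0.14  1.28  2.11  0.11 -2.06] [-47.9  19.6 -21.2] at H [-47.   13.5 -12.9] 40 [-0.4  -0.2   0.22]
```

```bash
cat > plan2.py <<'E'
import sys
sys.argv=[sys.argv[0],sys.argv[1]]
from plan import *
for az in np.radians([-70,-85,-100,-115]):
    for r,z in((.45,.3),(.5,.35),(.6,.35)):
        q,k=arc(q0,az,r,z); P,M,_=fkj(q); print("az",np.degrees(az).round(),r,z,"rows",k,"q",q.round(2),"P",P.round(2),att(M).round(1))
        for n in range(1,9):
            P,M,_=fkj(q); u=np.array([np.cos(q[0]),np.sin(q[0]),0]); d=-.03*u+.03*np.array([0,0,1]); q=row(q,np.r_[M.T@d,0])
            if n%2==0:
                qh,kk=go(q,H); print("   pull",n,q.round(2),att(fkj(q)[1]).round(1),"at H",att(fkj(qh)[1]).round(1),kk)
E
python3 plan2.py m3
```

```text
az -70.0 0.45 0.3 rows 30 q [-1.46  0.67  0.61  2.15  0.35 -1.53] P [ 0.16 -0.44  0.29] [ 36.7 -20.1   2.1]
   pull 2 [-1.46  0.53  0.51  2.15  0.35 -1.53] [ 34.3 -20.1   2.1] at H [ 30.1 -23.   -3.8] 14
   pull 4 [-1.46  0.41  0.46  2.15  0.35 -1.53] [ 30.2 -20.1   2. ] at H [ 25.9 -23.9  -4. ] 13
   pull 6 [-1.46  0.3   0.45  2.15  0.35 -1.53] [ 24.7 -20.1   2.1] at H [ 20.2 -24.9  -4. ] 13
   pull 8 [-1.46  0.21  0.48  2.15  0.35 -1.53] [ 17.9 -20.1   2.1] at H [ 13.3 -26.   -3.8] 13
az -70.0 0.5 0.35 rows 31 q [-1.48  0.61  0.75  2.15  0.4  -1.6 ] P [ 0.17 -0.48  0.34] [ 25.1 -23.4  -0.5]
   pull 2 [-1.48  0.49  0.69  2.15  0.4  -1.6 ] [ 21.5 -23.3  -0.4] at H [ 16.6 -27.8  -6.2] 15
   pull 4 [-1.48  0.39  0.68  2.15  0.4  -1.6 ] [ 16.2 -23.2  -0.4] at H [ 11.3 -28.7  -6.1] 15
   pull 6 [-1.48  0.31  0.71  2.15  0.4  -1.6 ] [  9.6 -23.2  -0.4] at H [  4.5 -29.6  -5.9] 15
   pull 8 [-1.48  0.24  0.79  2.15  0.4  -1.59] [  1.4 -23.   -0.4] at H [ -3.8 -30.5  -5.4] 15
az -70.0 0.6 0.35 rows 35 q [-1.49  0.75  1.02  2.15  0.51 -1.69] P [ 0.21 -0.58  0.35] [ 17.1 -29.6  -4.6]
   pull 
[... 4100 characters left out ...]
 -0.3 -17.8  -3.6] 20
   pull 6 [-2.11  0.31  0.83  2.15  0.16 -2.17] [-2.8 -9.2  4. ] at H [ -5.8 -13.7  -3.5] 20
   pull 8 [-2.11  0.26  0.94  2.15  0.16 -2.17] [-9.9 -3.9  3.7] at H [-12.1  -8.7  -4.2] 21
az -115.0 0.6 0.35 rows 45 q [-2.18  0.72  1.06  2.15  0.33 -2.38] P [-0.26 -0.55  0.35] [ -2.6 -23.   -2.4]
   pull 2 [-2.18  0.61  1.01  2.15  0.33 -2.38] [ -5.1 -20.7  -2.8] at H [ -8.  -23.6 -11.5] 22
   pull 4 [-2.18  0.52  1.    2.15  0.33 -2.38] [ -8.7 -17.4  -3.5] at H [-11.5 -20.8 -12.6] 22
   pull 6 [-2.18  0.44  1.04  2.15  0.33 -2.38] [-13.5 -13.1  -5. ] at H [-15.7 -17.  -14.6] 23
   pull 8 [-2.18  0.38  1.13  2.15  0.33 -2.38] [-19.4  -8.1  -7.8] at H [-20.6 -12.1 -18.1] 23
```

```bash
cat > plan3.py <<'E'
import sys
from plan import *
def arcs(q,az1,r,z,step=.045):
    k=0
    for i in range(60):
        P,M,_=fkj(q); a=np.arctan2(P[1],P[0]); rr=np.hypot(*P[:2])
        if abs(a-az1)<.03: break
        da=step/max(r,.25); a2=a+np.clip(az1-a,-da,da); d=np.array([r*np.cos(a2),r*np.sin(a2),z])-P; q=row(q,np.r_[M.T@(d*min(1,.048/np.linalg.norm(d))),0]); k+=1
    return q,k
def rep(t,q,k): P,M,_=fkj(q); print(t,k,"q",q.round(2),"P",P.round(2),att(M).round(1), "inpl",np.degrees(np.arcsin(-M[:,2]@[np.cos(q[0]),np.sin(q[0]),0])).round(1))
if __name__=="__main__":
  r,z=float(sys.argv[2]),float(sys.argv[3])
  q,k=go(q0,np.array([.36,.02,.40])); rep("front",q,k)
  for a in (-60,-100,-120):
    q,k=arcs(q,np.radians(a),r,z); rep("arc",q,k)
    qs=q.copy()
    for n in range(1,13):
        P,M,_=fkj(q); u=np.array([np.cos(q[0]),np.sin(q[0]),0]); q=row(q,np.r_[M.T@np.array([0,0,.04]),0])
        if n%3==0 and a<-90:
            rep("  pull%d"%n,q,n); qb,_=go(q,fkj(qs)[0]); qb,_=arcs(qb,0,r,z); qb,_=go(qb,H); rep("       H",qb,0)
    q=qs
E
python3 plan3.py a .33 .27; python3 plan3.py m3 .33 .27
```

```text
front 12 q [-0.6  -0.04 -0.06  1.8   0.74 -0.7 ] P [0.36 0.02 0.4 ] [ 41.6 -17.3  -0.2] inpl 10.7
arc 10 q [-1.42  0.41  0.09  1.96  0.37 -1.54] P [ 0.16 -0.28  0.27] [ 41.2 -19.6  -0.3] inpl 37.1
arc 5 q [-1.83  0.53  0.26  2.09  0.1  -1.85] P [-0.05 -0.32  0.27] [ 41.6 -20.5   0. ] inpl 44.9
  pull3 3 q [-1.83  0.49  0.5   2.15  0.1  -1.84] P [-0.07 -0.39  0.33] [ 29.1 -16.9   2.7] inpl 32.6
       H 0 q [-0.16  0.17  0.11  1.34  0.51 -0.14] P [0.56 0.07 0.33] [ 26.4 -15.5   0.8] inpl -8.4
  pull6 6 q [-1.83  0.5   0.83  2.15  0.11 -1.84] P [-0.1  -0.49  0.39] [ 11.6 -10.9   5.6] inpl 14.6
       H 0 q [0.04 0.21 0.26 1.46 0.15 0.01] P [0.56 0.07 0.33] [ 8.3 -9.3  3.5] inpl -8.7
  pull9 9 q [-1.83  0.57  1.26  2.15  0.11 -1.83] P [-0.12 -0.6   0.49] [-8.4 -3.5  7.8] inpl -6.5
       H 0 q [ 0.25  0.36  0.46  1.68 -0.23  0.2 ] P [0.56 0.07 0.33] [-12.9  -1.5   4.1] inpl 0.4
  pull12 12 q [-1.84  0.53  1.28  2.15  0.12 -1.82] P [-0.12 -0.59  0.52] [-11.5  -2.8   9.2] inpl -9.7
       H 0 q [ 0.29  0.38  0.48  1.7  -0.28  0.24] P [0.56 0.07 0.33] [-16.4  -0.8   5. ] inpl 2.1
arc 3 q [
[... 2150 characters left out ...]
  9.5] inpl 31.3
       H 0 q [-0.14  0.22  0.19  1.43  0.47 -0.1 ] P [0.56 0.07 0.33] [ 25.  -12.    4.2] inpl -5.8
  pull6 6 q [-2.03  0.56  0.95  2.15 -0.07 -1.89] P [-0.26 -0.48  0.4 ] [11.2 -2.6 14.2] inpl 10.9
       H 0 q [0.05 0.39 0.51 1.72 0.13 0.08] P [0.56 0.07 0.33] [7.3 1.  8.6] inpl 1.4
  pull9 9 q [-2.03  0.6   1.27  2.15 -0.07 -1.89] P [-0.29 -0.55  0.48] [-2.7  6.4 16.7] inpl -5.7
       H 0 q [ 0.18  0.59  0.82  2.02 -0.1   0.22] P [0.56 0.07 0.33] [-6.7 12.2  8.5] inpl 12.7
  pull12 12 q [-2.03  0.52  1.28  2.15 -0.07 -1.9 ] P [-0.29 -0.53  0.52] [-6.3  8.9 16.9] inpl -10.1
       H 0 q [ 0.22  0.67  0.93  2.13 -0.16  0.26] P [0.56 0.07 0.33] [-11.4  15.8   7.2] inpl 16.9
```

```bash
sed -i 's/for a in (-60,-100,-120)/for a in (-60,-120,-140,-155)/; s/a<-90/a<-130/' plan3.py; for m in a m3; do python3 plan3.py $m .32 .28 | grep -v "^arc  *10" ; done
```

```text
front 12 q [-0.6  -0.04 -0.06  1.8   0.74 -0.7 ] P [0.36 0.02 0.4 ] [ 41.6 -17.3  -0.2] inpl 10.7
arc 8 q [-2.05  0.52  0.26  2.11 -0.05 -1.99] P [-0.16 -0.28  0.28] [ 41.5 -20.8   0.4] inpl 45.4
arc 3 q [-2.26  0.48  0.22  2.08 -0.19 -2.14] P [-0.25 -0.21  0.28] [ 41.1 -21.1   0.7] inpl 43.4
  pull3 3 q [-2.26  0.45  0.45  2.15 -0.19 -2.14] P [-0.29 -0.25  0.34] [ 31.4 -14.3   5.4] inpl 32.1
       H 0 q [-0.18  0.25  0.2   1.46  0.54 -0.15] P [0.56 0.07 0.33] [ 29.4 -11.6   3.4] inpl -3.3
  pull6 6 q [-2.26  0.46  0.79  2.15 -0.19 -2.15] P [-0.35 -0.33  0.41] [18.  -2.5 10.8] inpl 14.3
       H 0 q [-0.03  0.41  0.52  1.75  0.26  0.01] P [0.56 0.07 0.33] [15.5  1.6  9.1] inpl 3.6
  pull9 9 q [-2.25  0.53  1.23  2.15 -0.2  -2.16] P [-0.43 -0.42  0.51] [ 3.3 12.8 14. ] inpl -6.7
       H 0 q [ 0.13  0.69  0.97  2.14 -0.01  0.19] P [0.56 0.07 0.33] [-0.8 16.5 10.9] inpl 16.6
  pull12 12 q [-2.25  0.5   1.28  2.15 -0.21 -2.18] P [-0.43 -0.42  0.54] [ 1.  16.4 12.5] inpl -10.8
       H 0 q [ 0.15  0.65  0.91  2.09 -0.05  0.2 ] P [0.56 0.07 0.33] [-3.4 14.8  9.5] inpl 14.9
arc 2 q [-2.41
[... 2121 characters left out ...]
-13.5  10.6] inpl 31.2
       H 0 q [-0.2   0.25  0.19  1.46  0.58 -0.14] P [0.56 0.07 0.33] [ 31.2 -12.1   4.6] inpl -2.8
  pull6 6 q [-2.39  0.44  0.78  2.15 -0.31 -2.15] P [-0.42 -0.25  0.43] [21.9  0.5 18.5] inpl 12.5
       H 0 q [-0.06  0.49  0.62  1.85  0.32  0.02] P [0.56 0.07 0.33] [19.6  5.3 13.3] inpl 8.3
  pull9 9 q [-2.39  0.54  1.27  2.15 -0.32 -2.16] P [-0.51 -0.34  0.52] [ 9.9 17.4 23.8] inpl -8.1
       H 0 q [0.06 0.67 0.94 2.12 0.11 0.19] P [0.56 0.07 0.33] [ 7.4 15.6 16.4] inpl 15.9
  pull12 12 q [-2.39  0.47  1.28  2.15 -0.33 -2.18] P [-0.5  -0.32  0.57] [ 8.3 21.3 23.2] inpl -12.1
       H 0 q [0.08 0.69 0.97 2.14 0.08 0.2 ] P [0.56 0.07 0.33] [ 5.2 16.1 15.5] inpl 16.2
```

>>> send_rows(
  increments=[
    [[0.046, 0.006, -0.014, 0], [0.046, 0.006, -0.014, 0], [0.046, 0.006, -0.014, 0], [0.046, 0.006, -0.014, 0], [0.046, 0.006, -0.014, 0], [0.046, 0.006, -0.014, 0], [0.046, 0.006, -0.014, 0], [0.046, 0.006, -0.014, 0]],
  ],
)

```text
clock: 13.0
eef_pos: [0.1913, 0.3539, 0.8399]
tool_rot: [0.626, 0.632, 0.357, -0.285]
ft_force: [0.1, 0.3, 0.4]
grip_width: 0.0855
```

```bash
python3 st.py; for m in a m3; do python3 plan3.py $m .3 .26 | grep -v "^arc  *10" ; done
```

```text
13.0 q [0.5076 0.019  1.2741 2.1489 0.7271 0.7631] p [0.1913 0.3539 0.8399] F [0.0517 0.3084 0.3935] [-0.7081  0.0997 -0.0088] w 0.08548184258534654
[[-0.0546  0.9948  0.0859]
 [ 0.5875 -0.0375  0.8084]
 [ 0.8074  0.0946 -0.5824]]
az 1.0752618373717016 r 0.4022878502684778 tilt along heading 53.76051896223513 sideways(dy) -9.898103761334038 x.dx ang 0.5344889541923553
front 13 q [-0.68  0.05 -0.09  1.9   0.84 -0.96] P [0.36 0.02 0.4 ] [ 51.  -18.   -6.7] inpl 17.7
arc 9 q [-1.43  0.47  0.04  2.01  0.38 -1.67] P [ 0.16 -0.25  0.26] [ 50.4 -20.3  -7. ] inpl 45.4
arc 7 q [-2.01  0.6   0.22  2.13 -0.06 -2.02] P [-0.14 -0.26  0.26] [ 50.7 -21.7  -6.5] inpl 53.7
arc 3 q [-2.21  0.56  0.16  2.09 -0.21 -2.14] P [-0.23 -0.19  0.26] [ 50.3 -22.1  -6.1] inpl 51.1
  pull3 3 q [-2.21  0.49  0.36  2.15 -0.21 -2.15] P [-0.26 -0.24  0.31] [ 39.9 -16.4  -0.6] inpl 40.0
       H 0 q [-0.25  0.27  0.16  1.46  0.69 -0.32] P [0.56 0.07 0.33] [ 37.8 -13.1  -2.3] inpl -0.1
  pull6 6 q [-2.21  0.48  0.63  2.15 -0.22 -2.15] P [-0.32 -0.31  0.36] [26.5 -6.7  5.3] inpl 23.8
       H 0 q [-0.11  0.37  0.41  1.6
[... 2685 characters left out ...]
9  -1.5] inpl 40.0
       H 0 q [-0.27  0.23  0.09  1.37  0.73 -0.38] P [0.56 0.07 0.33] [ 39.  -16.5  -7.3] inpl -2.5
  pull6 6 q [-2.36  0.48  0.63  2.15 -0.32 -2.25] P [-0.39 -0.24  0.37] [29.7 -6.6  6.8] inpl 23.3
       H 0 q [-0.14  0.37  0.41  1.67  0.47 -0.22] P [0.56 0.07 0.33] [26.8 -3.   1.9] inpl 3.3
  pull9 9 q [-2.36  0.57  1.09  2.15 -0.32 -2.25] P [-0.48 -0.33  0.45] [16.4  9.1 13.4] inpl 2.9
       H 0 q [ 0.    0.69  0.95  2.15  0.21 -0.03] P [0.56 0.07 0.33] [14.5 16.5  8.3] inpl 17.9
  pull12 12 q [-2.36  0.56  1.28  2.15 -0.33 -2.27] P [-0.5  -0.35  0.52] [10.5 18.  14.6] inpl -7.6
       H 0 q [0.06 0.69 0.97 2.14 0.11 0.04] P [0.56 0.07 0.33] [ 7.4 16.4  7.5] inpl 16.7
```

```bash
python3 pr.py "np.array([.169,-.334,-.44])/13"
```

```text
tool [-0.0431  0.0107  0.0001]
```

>>> send_rows(
  increments=[
    [[-0.043, 0.011, 0, 0], [-0.043, 0.011, 0, 0], [-0.043, 0.011, 0, 0], [-0.043, 0.011, 0, 0], [-0.043, 0.011, 0, 0], [-0.043, 0.011, 0, 0], [-0.043, 0.011, 0, 0], [-0.043, 0.011, 0, 0]],
  ],
)

```text
clock: 13.8
eef_pos: [0.3079, 0.1692, 0.5666]
tool_rot: [0.621, 0.63, 0.374, -0.278]
ft_force: [0.8, 0.1, -0.2]
grip_width: 0.0852
```

```bash
python3 st.py;  cat > wp.py <<'E'
import sys
from fast import *
l=eval(open("log.txt").readlines()[-1]); P=np.array(l[1]);M=np.array(l[2])
for w in eval(sys.argv[1]):
    d=np.array(w)-P; n=np.linalg.norm(d)/.048; print(w,"rows %.1f"%n,"per row",(M.T@d/max(n,1)).round(4)); P=np.array(w)
E
python3 wp.py "[[.36,.02,.40],[.30,-.08,.3],[.22,-.2,.26],[.10,-.28,.26],[-.02,-.3,.26],[-.14,-.265,.26],[-.23,-.19,.26],[-.27,-.13,.26]]"
```

```text
13.8 q [-0.3429 -0.1168  0.1669  2.1411  0.9402 -0.5045] p [0.3079 0.1692 0.5666] F [ 0.8221  0.143  -0.1937] [-0.7819  0.0849 -0.0503] w 0.08518283020070978
[[-0.0749  0.9906  0.1146]
 [ 0.5748 -0.051   0.8167]
 [ 0.8149  0.127  -0.5656]]
az 0.5024313537399038 r 0.3512870386273601 tilt along heading 54.73396795946539 sideways(dy) -11.613879883445545 x.dx ang -0.8167808078424855
[0.36, 0.02, 0.4] rows 4.8 per row [-0.0471  0.008  -0.0045]
[0.3, -0.08, 0.3] rows 3.2 per row [-0.042  -0.0209 -0.01  ]
[0.22, -0.2, 0.26] rows 3.1 per row [-0.0307 -0.0251 -0.0271]
[0.1, -0.28, 0.26] rows 3.0 per row [-0.0123 -0.0382 -0.0263]
[-0.02, -0.3, 0.26] rows 2.5 per row [-0.001  -0.0465 -0.0119]
[-0.14, -0.265, 0.26] rows 2.6 per row [ 0.0112 -0.0463  0.0057]
[-0.23, -0.19, 0.26] rows 2.4 per row [ 0.0204 -0.0381  0.0209]
[-0.27, -0.13, 0.26] rows 1.5 per row [ 0.025  -0.0284  0.0296]
```

>>> send_rows(
  increments=[
    [[-0.046, 0.008, -0.004, 0], [-0.046, 0.008, -0.004, 0], [-0.046, 0.008, -0.004, 0], [-0.046, 0.008, -0.004, 0], [-0.046, 0.008, -0.004, 0], [-0.042, -0.021, -0.01, 0], [-0.042, -0.021, -0.01, 0], [-0.042, -0.021, -0.01, 0]],
  ],
)

```text
clock: 14.6
eef_pos: [0.3084, -0.0856, 0.2861]
tool_rot: [0.623, 0.624, 0.382, -0.278]
ft_force: [1.4, -0.6, 0.0]
grip_width: 0.0853
```

```bash
python3 st.py; python3 wp.py "[[.22,-.2,.26],[.10,-.28,.26],[-.02,-.3,.26],[-.14,-.265,.26],[-.23,-.19,.26],[-.27,-.13,.26]]"
```

```text
14.6 q [-0.924   0.337  -0.1318  1.9093  0.6409 -1.2075] p [ 0.3084 -0.0856  0.2861] F [ 1.4146 -0.5802  0.0405] [-0.8129  0.0568 -0.1046] w 0.08533333207587744
[[-0.0696  0.9893  0.1282]
 [ 0.5649 -0.0668  0.8225]
 [ 0.8222  0.1297 -0.5542]]
az -0.27062862351248546 r 0.32005407720830503 tilt along heading 55.42144737802199 sideways(dy) -12.440838874494375 x.dx ang -0.558000125741276
[0.22, -0.2, 0.26] rows 3.1 per row [-0.0261 -0.0272 -0.0297]
[0.1, -0.28, 0.26] rows 3.0 per row [-0.0123 -0.0377 -0.027 ]
[-0.02, -0.3, 0.26] rows 2.5 per row [-0.0012 -0.0463 -0.0126]
[-0.14, -0.265, 0.26] rows 2.6 per row [ 0.0108 -0.0465  0.0051]
[-0.23, -0.19, 0.26] rows 2.4 per row [ 0.0199 -0.0385  0.0205]
[-0.27, -0.13, 0.26] rows 1.5 per row [ 0.0244 -0.029   0.0294]
```

```bash
sed -e 's/q,k=go(q0,np.array(\[.36,.02,.40\])); rep("front",q,k)/q=q0/' -e 's/(-60,-120,-140,-155)/(-60,-100,-115,-130)/; s/a<-130/a<-90/;s/n%3==0/n in(3,4,5,6,7)/' plan3.py > plan4.py;  for m in a m3; do python3 plan4.py $m .3 .26 ; done
```

```text
arc 6 q [-1.38  0.57  0.12  2.09  0.3  -1.52] P [ 0.15 -0.26  0.26] [ 56.  -13.5  -0.2] inpl 51.6
arc 5 q [-1.76  0.63  0.23  2.15  0.01 -1.73] P [-0.05 -0.3   0.26] [ 54.4 -14.2   0.5] inpl 55.6
  pull3 3 q [-1.76  0.56  0.42  2.15  0.01 -1.73] P [-0.07 -0.36  0.29] [ 39.7 -11.4   3.6] inpl 41.0
       H 0 q [-0.24  0.33  0.26  1.57  0.66 -0.28] P [0.56 0.07 0.33] [37.3 -9.1  2.2] inpl 3.2
  pull4 4 q [-1.76  0.54  0.5   2.15  0.01 -1.73] P [-0.07 -0.39  0.31] [ 34.4 -10.1   4.5] inpl 35.7
       H 0 q [-0.19  0.32  0.29  1.57  0.57 -0.21] P [0.56 0.07 0.33] [31.9 -7.9  3.1] inpl 1.3
  pull5 5 q [-1.76  0.54  0.59  2.15  0.01 -1.73] P [-0.08 -0.42  0.32] [29.  -8.8  5.3] inpl 30.2
       H 0 q [-0.14  0.31  0.32  1.57  0.47 -0.15] P [0.56 0.07 0.33] [26.3 -6.7  3.9] inpl -0.2
  pull6 6 q [-1.76  0.54  0.69  2.15  0.01 -1.73] P [-0.08 -0.45  0.34] [23.3 -7.3  6.1] inpl 24.4
       H 0 q [-0.08  0.31  0.35  1.59  0.37 -0.09] P [0.56 0.07 0.33] [20.4 -5.2  4.6] inpl -1.3
  pull7 7 q [-1.76  0.54  0.8   2.15  0.01 -1.73] P [-0.09 -0.49  0.37] [17.3 -5.6  6.9] inpl 18.2
       H 0 q [-0.
[... 4855 characters left out ...]
6.7  9.3] inpl 34.7
       H 0 q [-0.2   0.38  0.37  1.67  0.59 -0.23] P [0.56 0.07 0.33] [33.8 -4.6  4.8] inpl 5.2
  pull5 5 q [-2.03  0.52  0.58  2.15 -0.22 -1.86] P [-0.25 -0.35  0.34] [31.9 -4.  11.1] inpl 28.8
       H 0 q [-0.15  0.41  0.44  1.72  0.49 -0.16] P [0.56 0.07 0.33] [28.5 -1.4  6.7] inpl 5.6
  pull6 6 q [-2.03  0.54  0.71  2.15 -0.22 -1.86] P [-0.27 -0.39  0.36] [26.4 -1.  12.7] inpl 22.6
       H 0 q [-0.09  0.44  0.54  1.79  0.38 -0.09] P [0.56 0.07 0.33] [23.   2.3  8.4] inpl 6.8
  pull7 7 q [-2.03  0.56  0.85  2.15 -0.22 -1.86] P [-0.29 -0.43  0.38] [20.5  2.4 14.4] inpl 15.9
       H 0 q [-0.03  0.5   0.65  1.88  0.28 -0.01] P [0.56 0.07 0.33] [17.2  6.7  9.9] inpl 9.0
```

>>> send_rows(
  increments=[
    [[-0.026, -0.027, -0.029, 0], [-0.026, -0.027, -0.029, 0], [-0.026, -0.027, -0.029, 0], [-0.012, -0.038, -0.027, 0], [-0.012, -0.038, -0.027, 0], [-0.012, -0.038, -0.027, 0], [-0.001, -0.046, -0.012, 0], [-0.001, -0.046, -0.012, 0]],
  ],
)

```text
clock: 15.4
eef_pos: [-0.0043, -0.2974, 0.2458]
tool_rot: [0.624, 0.616, 0.391, -0.279]
ft_force: [-0.4, -0.3, 0.0]
grip_width: 0.0853
```

```bash
python3 st.py; python3 wp.py "[[-.11,-.285,.26],[-.20,-.23,.26],[-.20,-.23,.30]]"
```

```text
15.4 q [-1.6604  0.6472  0.2095  2.1339  0.0686 -1.6855] p [-0.0043 -0.2974  0.2458] F [-0.4109 -0.3062  0.0295] [-0.8375  0.1414 -0.0066] w 0.08526467716532422
[[-0.0651  0.9875  0.1434]
 [ 0.5507 -0.0842  0.8304]
 [ 0.8321  0.133  -0.5384]]
az -1.5853504051371239 r 0.2974124936741474 tilt along heading 56.398901019917275 sideways(dy) -13.378530812036384 x.dx ang -0.3727308294563274
[-0.11, -0.285, 0.26] rows 2.2 per row [ 0.0114 -0.0463 -0.0056]
[-0.2, -0.23, 0.26] rows 2.2 per row [ 0.0165 -0.0426  0.0149]
[-0.2, -0.23, 0.3] rows 0.8 per row [ 0.0333  0.0053 -0.0215]
```

>>> send_rows(
  increments=[
    [[0.011, -0.046, -0.005, 0], [0.011, -0.046, -0.005, 0], [0.016, -0.043, 0.014, 0], [0.016, -0.043, 0.014, 0], [0.033, 0.005, -0.022, 0], [0.033, 0.005, -0.022, 0], [0.033, 0.005, -0.022, 0], [0.033, 0.005, -0.024, 0]],
  ],
)

```text
clock: 16.2
eef_pos: [-0.1819, -0.1833, 0.3105]
tool_rot: [0.639, 0.62, 0.372, -0.262]
ft_force: [0.2, -0.7, -0.2]
grip_width: 0.0853
```

```bash
python3 st.py
cat > ret.py <<'E'
from plan3 import *
q=q0; rep("now",q,0)
for n in range(0,5):
    if n:
        P,M,_=fkj(q); q=row(q,np.r_[M.T@np.array([0,0,.04]),0])
    rep("pull%d"%n,q,n)
    qb,_=go(q,np.array([-.19,-.23,.26])); qb,_=arcs(qb,0,.32,.27); qb,_=go(qb,H); rep("   H low",qb,0)
    qb,_=arcs(q,0,.4,.3); qb,_=go(qb,H); rep("   H arc.4",qb,0)
    qb,_=arcs(q,0,.35,.28); qb,_=go(qb,H); rep("   H arc.35",qb,0)
E
python3 ret.py a; python3 ret.py m3
```

```text
16.2 q [-2.0513  0.4374  0.0913  2.1482 -0.2374 -1.9031] p [-0.1819 -0.1833  0.3105] F [ 0.2227 -0.7364 -0.2271] [-0.8158  0.1601  0.0139] w 0.08527564775514691
[[-0.0459  0.9876  0.1499]
 [ 0.5978 -0.093   0.7962]
 [ 0.8003  0.1261 -0.5862]]
az -2.352233859184998 r 0.2581994046929227 tilt along heading 52.919751831832436 sideways(dy) -13.544216603703877 x.dx ang 1.1433441531025201
now 0 q [-2.05  0.44  0.09  2.15 -0.24 -1.9 ] P [-0.18 -0.18  0.31] [ 52.9 -13.5   1.1] inpl 50.8
pull0 0 q [-2.05  0.44  0.09  2.15 -0.24 -1.9 ] P [-0.18 -0.18  0.31] [ 52.9 -13.5   1.1] inpl 50.8
   H low 0 q [-0.32  0.4   0.25  1.64  0.83 -0.44] P [0.56 0.07 0.33] [48.2 -9.6  0.4] inpl 8.6
   H arc.4 0 q [-0.2   0.37  0.34  1.65  0.6  -0.23] P [0.56 0.07 0.33] [34.3 -5.4  4.6] inpl 4.8
   H arc.35 0 q [-0.27  0.38  0.27  1.63  0.74 -0.35] P [0.56 0.07 0.33] [42.7 -8.2  2.1] inpl 6.8
pull1 1 q [-2.05  0.41  0.16  2.15 -0.24 -1.9 ] P [-0.19 -0.2   0.32] [ 48.3 -11.7   3.3] inpl 46.1
   H low 0 q [-0.3   0.4   0.27  1.66  0.8  -0.4 ] P [0.56 0.07 0.33] [46.3 -8.4  1.8] inpl 8.6
   H arc.4 0 q [-0.2   0.37 
[... 2704 characters left out ...]
1  7.7] inpl 35.2
   H low 0 q [-0.21  0.37  0.34  1.65  0.6  -0.26] P [0.56 0.07 0.33] [34.4 -5.4  3. ] inpl 4.9
   H arc.4 0 q [-0.2   0.34  0.31  1.61  0.59 -0.26] P [0.56 0.07 0.33] [33.3 -6.7  2. ] inpl 3.1
   H arc.35 0 q [-0.21  0.36  0.33  1.63  0.6  -0.27] P [0.56 0.07 0.33] [34.5 -6.   2.5] inpl 4.3
pull4 4 q [-2.05  0.4   0.45  2.15 -0.24 -1.9 ] P [-0.24 -0.3   0.36] [32.7 -4.4  9.6] inpl 29.4
   H low 0 q [-0.16  0.39  0.42  1.7   0.5  -0.19] P [0.56 0.07 0.33] [29.3 -2.1  5.1] inpl 5.3
   H arc.4 0 q [-0.16  0.36  0.38  1.66  0.51 -0.2 ] P [0.56 0.07 0.33] [29.5 -3.9  4. ] inpl 3.8
   H arc.35 0 q [-0.16  0.39  0.41  1.69  0.5  -0.2 ] P [0.56 0.07 0.33] [29.2 -2.8  4.7] inpl 4.6
```

>>> send_rows(
  increments=[
    [[0.032, 0.005, -0.024, 0], [0.032, 0.005, -0.024, 0], [0.03, 0.005, -0.026, 0], [0.028, 0.005, -0.028, 0], [0.026, 0.004, -0.03, 0], [0, 0, 0, 0], [0, 0, 0, 0], [0, 0, 0, 0]],
  ],
)

```text
clock: 17.0
eef_pos: [-0.1764, -0.1377, 0.3474]
tool_rot: [0.652, 0.636, 0.331, -0.245]
ft_force: [-0.5, -0.8, 0.0]
grip_width: 0.0855
```

```bash
python3 st.py; python3 ret.py a|head -12; python3 ret.py m3|head -9
```

```text
17.0 q [-2.0886  0.2622  0.0219  2.1475 -0.2647 -1.9487] p [-0.1764 -0.1377  0.3474] F [-0.4808 -0.8051  0.0235] [-0.677   0.0617  0.0278] w 0.08553241290052206
[[-0.0293  0.9922  0.1211]
 [ 0.6678 -0.0707  0.7409]
 [ 0.7437  0.1026 -0.6606]]
az -2.4789017159793714 r 0.22374465016206074 tilt along heading 47.612754129805616 sideways(dy) -11.51640916133934 x.dx ang 2.5492982698673448
now 0 q [-2.09  0.26  0.02  2.15 -0.26 -1.95] P [-0.18 -0.14  0.35] [ 47.6 -11.5   2.5] inpl 44.7
pull0 0 q [-2.09  0.26  0.02  2.15 -0.26 -1.95] P [-0.18 -0.14  0.35] [ 47.6 -11.5   2.5] inpl 44.7
   H low 0 q [-0.29  0.4   0.28  1.66  0.78 -0.41] P [0.56 0.07 0.33] [45.4 -8.   1.2] inpl 8.4
   H arc.4 0 q [-0.2   0.38  0.35  1.66  0.6  -0.25] P [0.56 0.07 0.33] [34.4 -4.8  4.1] inpl 5.3
   H arc.35 0 q [-0.27  0.38  0.28  1.64  0.74 -0.37] P [0.56 0.07 0.33] [42.8 -7.8  1.5] inpl 7.2
pull1 1 q [-2.09  0.25  0.1   2.15 -0.27 -1.95] P [-0.19 -0.16  0.36] [42.9 -9.3  4.7] inpl 39.8
   H low 0 q [-0.25  0.4   0.33  1.68  0.69 -0.33] P [0.56 0.07 0.33] [40.5 -5.7  3.4] inpl 7.7
   H arc.4 0 q [-0.2   0.38  0
[... 644 characters left out ...]
] inpl 44.7
   H low 0 q [-0.29  0.36  0.23  1.59  0.77 -0.43] P [0.56 0.07 0.33] [ 43.9 -10.1  -2.5] inpl 5.8
   H arc.4 0 q [-0.2   0.34  0.3   1.6   0.59 -0.28] P [0.56 0.07 0.33] [33.2 -7.   0.6] inpl 2.8
   H arc.35 0 q [-0.27  0.34  0.23  1.57  0.73 -0.39] P [0.56 0.07 0.33] [ 41.5 -10.   -2.3] inpl 4.6
pull1 1 q [-2.09  0.25  0.11  2.15 -0.26 -1.95] P [-0.19 -0.16  0.36] [42.7 -9.2  4.9] inpl 39.5
   H low 0 q [-0.25  0.36  0.29  1.62  0.68 -0.35] P [0.56 0.07 0.33] [38.9 -7.5  0.1] inpl 5.3
   H arc.4 0 q [-0.2   0.34  0.31  1.6   0.59 -0.28] P [0.56 0.07 0.33] [33.3 -6.9  0.7] inpl 2.9
   H arc.35 0 q [-0.25  0.35  0.28  1.61  0.68 -0.35] P [0.56 0.07 0.33] [39.  -8.1 -0.4] inpl 4.9
```

```bash
cat > q.py <<'E'
import sys
from plan3 import *
v=eval(sys.argv[2]); q=q0
for n in range(8):
    q=row(q,np.r_[v,0]); rep(str(n+1),q,0)
E
python3 q.py a "[-.004,-.015,-.045]"; python3 q.py m3 "[-.004,-.015,-.045]"
```

```text
1 0 q [-2.09  0.33  0.18  2.15 -0.27 -1.95] P [-0.21 -0.19  0.35] [43.1 -9.4  4.6] inpl 40.0
2 0 q [-2.09  0.39  0.35  2.15 -0.27 -1.95] P [-0.24 -0.25  0.35] [38.  -6.6  6.7] inpl 34.2
3 0 q [-2.09  0.46  0.53  2.15 -0.27 -1.96] P [-0.28 -0.31  0.36] [32.1 -3.2  8.9] inpl 27.6
4 0 q [-2.09  0.52  0.74  2.15 -0.27 -1.96] P [-0.31 -0.37  0.37] [25.6  1.1 10.9] inpl 19.8
5 0 q [-2.09  0.59  0.96  2.15 -0.28 -1.97] P [-0.35 -0.44  0.39] [18.7  6.  12.6] inpl 11.3
6 0 q [-2.09  0.65  1.18  2.15 -0.28 -1.98] P [-0.38 -0.49  0.43] [11.5 11.6 13.8] inpl 2.4
7 0 q [-2.08  0.66  1.27  2.15 -0.29 -1.99] P [-0.39 -0.51  0.45] [ 8.4 14.4 13.6] inpl -1.7
8 0 q [-2.08  0.65  1.28  2.15 -0.3  -2.  ] P [-0.39 -0.51  0.46] [ 7.9 15.4 12.6] inpl -2.6
1 0 q [-2.09  0.33  0.19  2.15 -0.27 -1.95] P [-0.21 -0.2   0.35] [42.8 -9.3  4.8] inpl 39.7
2 0 q [-2.09  0.4   0.37  2.15 -0.27 -1.95] P [-0.25 -0.26  0.35] [37.3 -6.4  7.2] inpl 33.5
3 0 q [-2.09  0.48  0.58  2.15 -0.27 -1.95] P [-0.29 -0.33  0.36] [30.8 -2.6  9.7] inpl 26.2
4 0 q [-2.09  0.56  0.8   2.15 -0.27 -1.95] P [-0.32 -0.39  0.37] [24.1  1.7 12. ] inpl 18.3
5 0 q [-2.09  0.63  1.02  2.15 -0.27 -1.95] P [-0.36 -0.45  0.39] [17.4  6.5 13.9] inpl 10.0
6 0 q [-2.09  0.69  1.24  2.15 -0.27 -1.96] P [-0.39 -0.51  0.42] [10.3 11.8 15.4] inpl 1.3
7 0 q [-2.09  0.67  1.27  2.15 -0.28 -1.96] P [-0.39 -0.51  0.44] [ 8.5 13.6 15.3] inpl -1.2
8 0 q [-2.08  0.65  1.28  2.15 -0.28 -1.97] P [-0.39 -0.5   0.46] [ 7.4 14.8 15. ] inpl -2.7
```

Send 3 such rows, then hold and check.

>>> send_rows(
  increments=[
    [[-0.004, -0.015, -0.045, 0], [-0.004, -0.015, -0.045, 0], [-0.004, -0.015, -0.045, 0], [0, 0, 0, 0], [0, 0, 0, 0], [0, 0, 0, 0], [0, 0, 0, 0], [0, 0, 0, 0]],
  ],
)

```text
clock: 17.8
eef_pos: [-0.2327, -0.2099, 0.331]
tool_rot: [0.655, 0.648, 0.306, -0.238]
ft_force: [-0.8, 0.3, -0.2]
grip_width: 0.0853
```

```bash
python3 st.py; python3 q.py a "[-.004,-.015,-.045]"|head -4;python3 ret.py a|head -9; python3 ret.py m3|head -9
```

```text
17.8 q [-2.1082  0.4083  0.231   2.1478 -0.2879 -1.9836] p [-0.2327 -0.2099  0.331 ] F [-0.8257  0.2648 -0.2198] [-0.7205  0.097  -0.0072] w 0.08527939560705243
[[-0.0287  0.9953  0.0922]
 [ 0.7033 -0.0454  0.7094]
 [ 0.7103  0.0852 -0.6987]]
az -2.4076147006645967 r 0.3133363971355117 tilt along heading 44.86544615861437 sideways(dy) -9.646124389472655 x.dx ang 2.7783641207447594
1 0 q [-2.11  0.47  0.41  2.15 -0.29 -1.98] P [-0.27 -0.27  0.33] [39.6 -6.8  5.1] inpl 35.3
2 0 q [-2.1   0.54  0.6   2.15 -0.29 -1.99] P [-0.3  -0.33  0.34] [33.5 -3.2  7.5] inpl 28.4
3 0 q [-2.1   0.61  0.82  2.15 -0.29 -1.99] P [-0.34 -0.4   0.35] [26.7  1.4  9.7] inpl 20.3
4 0 q [-2.1   0.67  1.04  2.15 -0.29 -2.  ] P [-0.37 -0.46  0.37] [19.8  6.5 11.4] inpl 11.8
now 0 q [-2.11  0.41  0.23  2.15 -0.29 -1.98] P [-0.23 -0.21  0.33] [44.9 -9.6  2.8] inpl 41.0
pull0 0 q [-2.11  0.41  0.23  2.15 -0.29 -1.98] P [-0.23 -0.21  0.33] [44.9 -9.6  2.8] inpl 41.0
   H low 0 q [-0.27  0.41  0.33  1.69  0.73 -0.39] P [0.56 0.07 0.33] [42.8 -6.1  1.4] inpl 8.6
   H arc.4 0 q [-0.2   0.39  0.37  1.68  0.59 -0.27] P [
[... 705 characters left out ...]
6  2.8] inpl 41.0
   H low 0 q [-0.27  0.37  0.28  1.62  0.72 -0.41] P [0.56 0.07 0.33] [41.6 -8.2 -2.3] inpl 6.2
   H arc.4 0 q [-0.2   0.35  0.32  1.62  0.59 -0.31] P [0.56 0.07 0.33] [33.4 -6.4 -0.5] inpl 3.4
   H arc.35 0 q [-0.27  0.36  0.26  1.61  0.73 -0.42] P [0.56 0.07 0.33] [41.6 -8.7 -2.8] inpl 5.7
pull1 1 q [-2.11  0.4   0.32  2.15 -0.29 -1.98] P [-0.25 -0.24  0.34] [40.1 -7.2  5. ] inpl 35.9
   H low 0 q [-0.22  0.38  0.34  1.66  0.64 -0.34] P [0.56 0.07 0.33] [36.7 -5.4  0.3] inpl 6.1
   H arc.4 0 q [-0.2   0.35  0.33  1.63  0.59 -0.3 ] P [0.56 0.07 0.33] [33.4 -6.  -0.2] inpl 3.8
   H arc.35 0 q [-0.23  0.37  0.33  1.65  0.64 -0.34] P [0.56 0.07 0.33] [36.8 -5.9 -0.2] inpl 5.6
```

>>> send_rows(
  increments=[
    [[-0.004, -0.015, -0.045, 0], [-0.004, -0.015, -0.045, 0], [-0.004, -0.015, -0.045, 0], [-0.004, -0.015, -0.045, 0], [-0.004, -0.015, -0.045, 0], [-0.004, -0.015, -0.045, 0], [0, 0, 0, 0], [0, 0, 0, 0]],
  ],
)

```text
clock: 18.6
eef_pos: [-0.3159, -0.3116, 0.3299]
tool_rot: [0.663, 0.68, 0.222, -0.222]
ft_force: [0.4, -0.2, 0.4]
grip_width: 0.0852
```

```bash
python3 st.py; python3 ret.py a|head -5; python3 ret.py m3|head -5
```

```text
18.6 q [-2.1258  0.5491  0.5686  2.1494 -0.3262 -2.057 ] p [-0.3159 -0.3116  0.3299] F [ 0.4359 -0.1902  0.4185] [-0.5457  0.0153 -0.0273] w 0.08520271489391344
[[-0.0231  0.9997 -0.0076]
 [ 0.8027  0.023   0.5959]
 [ 0.5959  0.0076 -0.803 ]]
az -2.3630790305923166 r 0.44371493428106035 tilt along heading 36.45736843482036 sideways(dy) -3.221583086287744 x.dx ang 3.6348924142329455
now 0 q [-2.13  0.55  0.57  2.15 -0.33 -2.06] P [-0.32 -0.31  0.33] [36.5 -3.2  3.6] inpl 30.2
pull0 0 q [-2.13  0.55  0.57  2.15 -0.33 -2.06] P [-0.32 -0.31  0.33] [36.5 -3.2  3.6] inpl 30.2
   H low 0 q [-0.19  0.46  0.49  1.81  0.57 -0.32] P [0.56 0.07 0.33] [34.5  0.7  2.5] inpl 10.2
   H arc.4 0 q [-0.2   0.45  0.46  1.77  0.58 -0.33] P [0.56 0.07 0.33] [34.7 -0.7  1.5] inpl 9.2
   H arc.35 0 q [-0.19  0.46  0.48  1.8   0.57 -0.32] P [0.56 0.07 0.33] [34.5  0.2  2.1] inpl 9.8
now 0 q [-2.13  0.55  0.57  2.15 -0.33 -2.06] P [-0.32 -0.31  0.33] [36.5 -3.2  3.6] inpl 30.2
pull0 0 q [-2.13  0.55  0.57  2.15 -0.33 -2.06] P [-0.32 -0.31  0.33] [36.5 -3.2  3.6] inpl 30.2
   H low 0 q [-0.19  0.43  0.45  1.76  0.56 -0.36] P [0.56 0.07 0.33] [33.6 -0.9 -0.9] inpl 8.4
   H arc.4 0 q [-0.19  0.41  0.4   1.71  0.58 -0.37] P [0.56 0.07 0.33] [33.9 -2.7 -2.2] inpl 6.9
   H arc.35 0 q [-0.19  0.43  0.44  1.74  0.57 -0.36] P [0.56 0.07 0.33] [33.6 -1.5 -1.4] inpl 7.9
```

```bash
python3 wp.py "[[-.35,-.355,.335],[-.18,-.40,.33],[0,-.43,.33],[.15,-.40,.33],[.28,-.31,.33],[.4,-.2,.33],[.48,-.07,.33],[.56,.05,.33]]"
```

```text
[-0.35, -0.355, 0.335] rows 1.2 per row [-0.0269 -0.0303 -0.0257]
[-0.18, -0.4, 0.33] rows 3.7 per row [-0.0117  0.0461 -0.0066]
[0, -0.43, 0.33] rows 3.8 per row [-0.0074  0.0472 -0.0051]
[0.15, -0.4, 0.33] rows 3.2 per row [0.0065 0.0473 0.0053]
[0.28, -0.31, 0.33] rows 3.3 per row [0.021  0.0401 0.016 ]
[0.4, -0.2, 0.33] rows 3.4 per row [0.0252 0.0361 0.0191]
[0.48, -0.07, 0.33] rows 3.2 per row [0.0322 0.0261 0.0242]
[0.56, 0.05, 0.33] rows 3.0 per row [0.0314 0.0275 0.0236]
```

>>> send_rows(
  increments=[
    [[-0.004, -0.015, -0.045, 0], [-0.004, -0.015, -0.045, 0], [-0.01, 0.046, -0.004, 0], [-0.01, 0.046, -0.004, 0], [-0.01, 0.046, -0.004, 0], [-0.007, 0.047, -0.004, 0], [-0.007, 0.047, -0.004, 0], [-0.007, 0.047, -0.004, 0]],
  ],
)

```text
clock: 19.4
eef_pos: [-0.048, -0.3743, 0.3226]
tool_rot: [0.668, 0.684, 0.195, -0.218]
ft_force: [1.1, -0.2, -0.7]
grip_width: 0.0856
```

```bash
python3 st.py; python3 wp.py "[[0,-.43,.33],[.15,-.40,.33],[.28,-.31,.33],[.4,-.2,.33],[.48,-.07,.33],[.56,.05,.33]]"
cat > ret2.py <<'E'
from plan3 import *
rep("now",q0,0)
for r in (.35,.4,.45):
    qb,_=arcs(q0,-.3,r,.33); qb,_=go(qb,H); rep("H %g"%r,qb,0)
E
python3 ret2.py a; python3 ret2.py m3
```

```text
19.4 q [-1.635   0.4671  0.4347  2.1283 -0.0734 -1.6372] p [-0.048  -0.3743  0.3226] F [ 1.0853 -0.1699 -0.6789] [-0.5838  0.0037  0.0422] w 0.08560511862552077
[[-0.013   0.9992 -0.0376]
 [ 0.829   0.0317  0.5584]
 [ 0.5591 -0.0239 -0.8287]]
az -1.6983354541899631 r 0.3773352019906687 tilt along heading 34.00870423559345 sideways(dy) -1.2830368461622192 x.dx ang 4.3594685058040925
[0, -0.43, 0.33] rows 1.5 per row [-0.0277  0.0299 -0.0254]
[0.15, -0.4, 0.33] rows 3.2 per row [0.0072 0.0473 0.0035]
[0.28, -0.31, 0.33] rows 3.3 per row [0.0221 0.0403 0.0138]
[0.4, -0.2, 0.33] rows 3.4 per row [0.0264 0.0364 0.0168]
[0.48, -0.07, 0.33] rows 3.2 per row [0.0336 0.0264 0.0219]
[0.56, 0.05, 0.33] rows 3.0 per row [0.0328 0.0279 0.0213]
now 0 q [-1.64  0.47  0.43  2.13 -0.07 -1.64] P [-0.05 -0.37  0.32] [34.  -1.3  4.4] inpl 33.7
H 0.35 0 q [-0.18  0.44  0.47  1.77  0.54 -0.29] P [0.56 0.07 0.33] [32.5 -0.2  2.3] inpl 8.5
H 0.4 0 q [-0.16  0.43  0.47  1.76  0.51 -0.26] P [0.56 0.07 0.33] [30.2 -0.3  2.3] inpl 7.3
H 0.45 0 q [-0.12  0.41  0.47  1.73  0.44 -0.21] P [0.56 0.07 0.33] [25.8 -0.3  2.4] inpl 5.4
now 0 q [-1.64  0.47  0.43  2.13 -0.07 -1.64] P [-0.05 -0.37  0.32] [34.  -1.3  4.4] inpl 33.7
H 0.35 0 q [-0.18  0.41  0.43  1.72  0.54 -0.32] P [0.56 0.07 0.33] [31.9 -2.  -0.7] inpl 6.6
H 0.4 0 q [-0.16  0.4   0.43  1.71  0.51 -0.3 ] P [0.56 0.07 0.33] [29.5 -2.1 -0.7] inpl 5.4
H 0.45 0 q [-0.12  0.38  0.43  1.69  0.43 -0.24] P [0.56 0.07 0.33] [24.9 -2.  -0.6] inpl 3.5
```

>>> send_rows(
  increments=[
    [[-0.022, 0.03, -0.026, 0], [-0.022, 0.03, -0.026, 0], [0.007, 0.047, 0.003, 0], [0.007, 0.047, 0.003, 0], [0.007, 0.047, 0.003, 0], [0.022, 0.04, 0.014, 0], [0.022, 0.04, 0.014, 0], [0.022, 0.04, 0.014, 0]],
  ],
)

```text
clock: 20.2
eef_pos: [0.2846, -0.3042, 0.3067]
tool_rot: [0.67, 0.685, 0.189, -0.214]
ft_force: [0.4, -0.2, -0.3]
grip_width: 0.0857
```

```bash
python3 st.py; python3 wp.py "[[.4,-.2,.33],[.48,-.07,.33],[.56,.05,.33]]"; python3 ret2.py a; python3 ret2.py m3
```

```text
20.2 q [-1.0173  0.4764  0.4243  2.0448  0.2553 -1.1096] p [ 0.2846 -0.3042  0.3067] F [ 0.4131 -0.2178 -0.2866] [-0.5126 -0.0327  0.0032] w 0.08565514416741402
[[-0.011   0.9991 -0.0406]
 [ 0.8371  0.0314  0.5461]
 [ 0.5469 -0.028  -0.8367]]
az -0.8187970261990283 r 0.4165915280143176 tilt along heading 33.190037570377164 sideways(dy) -1.033928205038118 x.dx ang 4.515535925406426
[0.4, -0.2, 0.33] rows 3.3 per row [0.0301 0.036  0.01  ]
[0.48, -0.07, 0.33] rows 3.2 per row [0.0339 0.0264 0.0213]
[0.56, 0.05, 0.33] rows 3.0 per row [0.0331 0.0279 0.0207]
now 0 q [-1.02  0.48  0.42  2.04  0.26 -1.11] P [ 0.28 -0.3   0.31] [33.2 -1.   4.5] inpl 29.1
H 0.35 0 q [-0.18  0.43  0.45  1.75  0.54 -0.27] P [0.56 0.07 0.33] [32.2 -0.8  3.2] inpl 7.8
H 0.4 0 q [-0.18  0.43  0.46  1.75  0.54 -0.27] P [0.56 0.07 0.33] [32.3 -0.9  3.1] inpl 7.8
H 0.45 0 q [-0.18  0.43  0.46  1.75  0.54 -0.27] P [0.56 0.07 0.33] [32.4 -1.   3.1] inpl 7.8
now 0 q [-1.02  0.48  0.42  2.04  0.26 -1.11] P [ 0.28 -0.3   0.31] [33.2 -1.   4.5] inpl 29.1
H 0.35 0 q [-0.18  0.41  0.43  1.72  0.54 -0.29] P [0.56 0.07 0.33] [31.8 -2.1  1.1] inpl 6.4
H 0.4 0 q [-0.18  0.41  0.43  1.72  0.54 -0.29] P [0.56 0.07 0.33] [31.8 -2.1  1.1] inpl 6.4
H 0.45 0 q [-0.18  0.41  0.43  1.72  0.54 -0.29] P [0.56 0.07 0.33] [31.9 -2.2  1. ] inpl 6.4
```

>>> send_rows(
  increments=[
    [[0.03, 0.036, 0.01, -0.5], [0.03, 0.036, 0.01, -0.5], [0.03, 0.036, 0.01, -0.5], [0.034, 0.026, 0.021, -0.5], [0.034, 0.026, 0.021, -0.5], [0.034, 0.026, 0.021, -0.5], [0.033, 0.028, 0.02, -0.5], [0.033, 0.028, 0.02, -0.5]],
  ],
)

```text
clock: 21.0
eef_pos: [0.511, 0.0165, 0.3338]
tool_rot: [0.644, 0.707, 0.196, -0.215]
ft_force: [0.9, -0.5, -0.1]
grip_width: 0.0854
```

```bash
python3 st.py;  python3 - <<'E'
from workcell import viewer
from h import *
c=viewer.camera("wrist"); pickle.dump(c,open("w2.pkl","wb")); cv2.imwrite("pics/w2.png",c["image"][:,:,::-1])
E
```

```text
21.0 q [-0.3012  0.388   0.38    1.815   0.5403 -0.4642] p [0.511  0.0165 0.3338] F [ 0.9415 -0.4915 -0.0952] [-0.5509 -0.0827 -0.0647] w 0.08540795284014224
[[-0.0769  0.9957 -0.0518]
 [ 0.8269  0.0927  0.5547]
 [ 0.5571 -0.0002 -0.8304]]
az 0.03232279220067473 r 0.5113005713374414 tilt along heading 33.85553012111595 sideways(dy) -0.45146357828563166 x.dx ang 0.6902689770647169
```

```bash
python3 - <<'E'
from h import *
a=pickle.load(open("w1.pkl","rb"));b=pickle.load(open("w2.pkl","rb"))
crop(a,220,145,340,310,3.6,"pics/w1c.png"); crop(b,270,225,400,370,4,"pics/w2c.png")
E
cat > meas.py <<'E'
from h import *
np.set_printoptions(precision=4,suppress=True)
a=pickle.load(open("w1.pkl","rb"));b=pickle.load(open("w2.pkl","rb"))
pts=dict(footL=((265.3,161.7),(317,242)),footR=((299.4,163.1),(345.5,241.5)),hole=((278.1,275),(334.3,336.8)),slot=((279.7,229.4),(332.8,298.5)),pin=((281.1,233.1),(334.5,303)))
T={}
for k,(p,q) in pts.items():
    x,e=tri(a,p,b,q); T[k]=x; print(k,x,np.round(e,4), "depth",pt(a,*p),pt(b,*q))
ft=(T["footL"]+T["footR"])/2
print("width",np.linalg.norm(T["footL"]-T["footR"]),"hole-slot",np.linalg.norm(T["hole"]-T["slot"]),"hole-foot",np.linalg.norm(T["hole"]-ft))
ey=ft-T["hole"]; ey/=np.linalg.norm(ey); print("bar y dir",ey,"yaw",np.arctan2(ey[0],-ey[1])-0, np.arctan2(-ey[0],ey[1]))
ex=T["footR"]-T["footL"]; print("x dir",ex/np.linalg.norm(ex))
E
python3 meas.py
```

```text
footL [0.5341 0.1198 0.1792] [0.0008 0.0008] depth [0.5431 0.1411 0.1392] [0.5359 0.1255 0.1718]
footR [0.5309 0.1396 0.1942] [0.0002 0.0002] depth [0.5333 0.1465 0.1834] [0.5431 0.17   0.1565]
hole [0.6218 0.1368 0.1948] [0.0007 0.0007] depth [0.6385 0.1549 0.1659] [0.6364 0.1556 0.1714]
slot [0.5838 0.1332 0.192 ] [0.0003 0.0003] depth [0.5868 0.1373 0.1851] [0.5872 0.1389 0.1849]
pin [0.5841 0.1298 0.1997] [0.0002 0.0002] depth [0.59   0.139  0.1852] [0.5912 0.14   0.1866]
width 0.025010231194366003 hole-slot 0.038286394131275235 hole-foot 0.08994798315740075
bar y dir [-0.9929 -0.0786 -0.0897] yaw -1.491801859430194 1.649790794159599
x dir [-0.1272  0.7911  0.5983]
```

```bash
cat >> meas.py <<'E'
from fast import dx,dy,dz
O=np.array([.588,.1506,.1645])
for n,c,(u0,v0,u1,v1) in(("w1",a,(268,172,294,208)),("w2",b,(322,248,341,280)),("w1b",a,(264,284,288,296)),("w2b",b,(324,345,344,354)),("w2deck",b,(380,230,420,340)),("w1deck",a,(170,180,235,280))):
    P=np.array([pt(c,u,v) for u in range(u0,u1,2) for v in range(v0,v1,2)]); m=P.mean(0); w=np.linalg.svd(P-m,full_matrices=0); nn=w[2][2]*np.sign(w[2][2][2])
    print(n,m,"n",nn,"deck coords",((m-O)@np.c_[dx,dy,dz]*1000).round(1),"rms",w[1][2]/len(P)**.5)
s=pickle.load(open("a.pkl","rb"))["scene"]
E
python3 meas.py | tail -6
python3 - <<'E'
from h import *
d=pickle.load(open("a.pkl","rb"))
crop(d["scene"],320,205,405,275,8,"pics/s_c.png"); crop(d["side"],290,225,370,275,9,"pics/sd_c.png")
E
```

```text
w1 [0.5562 0.1371 0.1765] n [ 0.0591 -0.4828  0.8737] deck coords [-2.7 33.  15.4] rms 0.0006767174404525559
w2 [0.5553 0.1387 0.1776] n [ 0.0571 -0.503   0.8624] deck coords [-0.7 33.8 15.5] rms 0.0006985638020770844
w1b [0.646  0.1471 0.1769] n [ 0.1017 -0.4902  0.8657] deck coords [ -2.2 -57.3  15.6] rms 0.0006582208450814013
w2b [0.6451 0.1498 0.1786] n [ 0.0712 -0.4984  0.864 ] deck coords [  1.1 -56.7  15.7] rms 0.0006194440549083634
w2deck [0.5857 0.2217 0.1861] n [-0.1179  0.6691  0.7338] deck coords [ 72.3  -5.4 -16.7] rms 0.011647573933006613
w1deck [0.6129 0.1004 0.1144] n [-0.1312  0.9839  0.1215] deck coords [-70.6 -19.4 -17.1] rms 0.01641036843206863
```

```bash
cat >> meas.py <<'E'
print("--- plane casting, deck coords mm")
D=np.c_[dx,dy,dz]
def cast(c,uv,zz):
    d=rot(c)@ray(c,*uv); t=((O+dz*zz-c["eye"])@dz)/(d@dz); return ((c["eye"]+d*t-O)@D*1000).round(1)
for k,(p,q) in pts.items():
    zz=.0235 if k=="pin" else .0155
    print(k,cast(a,p,zz),cast(b,q,zz))
for p in ((258.3,217.8),(306.7,220.6),(256.7,251.4),(302.8,254.2)): print("stud tip w1",cast(a,p,.0295))
E
python3 meas.py | sed -n '/---/,$p'
```

```text
--- plane casting, deck coords mm
footL [-15.1  54.   15.5] [-13.1  54.3  15.5]
footR [11.  54.8 15.5] [12.4 53.9 15.5]
hole [ -0.2 -43.3  15.5] [  2.3 -43.   15.5]
slot [-1.1 -1.1 15.5] [ 0.9 -1.8 15.5]
pin [ 0.2 -0.9 23.5] [ 1.7 -2.6 23.5]
stud tip w1 [-18.   13.2  29.5]
stud tip w1 [19.4 13.4 29.5]
stud tip w1 [-18.3 -15.5  29.5]
stud tip w1 [ 18.6 -15.6  29.5]
```

```bash
cat > go.py <<'E'
import sys
from workcell import bot
from fast import *
O=np.array([.5892,.1500,.1658]); D=np.c_[dx,dy,dz]
o=bot.get_obs(); P=o["eef_pos"]; M=R.from_quat(o["tool_rot"]).as_matrix()
open("log.txt","a").write(repr((o["joint_pos"].tolist(),P.tolist(),M.tolist()))+"\n")
print(o["clock"],"att",att(M),"q",o["joint_pos"],"F",o["ft_force"],"w",o["grip_width"])
print("TCP deck mm",((P-O)@D*1000).round(1),"grasp pt deck",((P-.008*M[:,2]-O)@D*1000).round(1))
for g in eval(sys.argv[1]) if len(sys.argv)>1 else []:  # grasp-point target in deck mm
    T=O+D@(np.array(g)/1000)+.008*M[:,2]; d=T-P; print(g,"tool shift",(M.T@d).round(4),"norm",np.linalg.norm(d).round(4))
E
python3 go.py "[[0,34,90],[0,34,8]]"
```

```text
21.05 att [34.0777 -0.426   0.2056] q [-0.2904  0.3891  0.3821  1.8122  0.5462 -0.4617] F [1.3813 2.0105 0.6987] w 0.08542884000280286
TCP deck mm [-18.   89.  205.2] grasp pt deck [-18.5  89.1 213.2]
[0, 34, 90] tool shift [0.0099 0.0541 0.1246] norm 0.1362
[0, 34, 8] tool shift [0.0041 0.0535 0.2064] norm 0.2133
```

>>> send_rows(
  increments=[
    [[0.001, 0.0068, 0.019, 0], [0.001, 0.0068, 0.019, 0], [0.001, 0.0068, 0.019, 0], [0.001, 0.0068, 0.019, 0], [0.001, 0.0068, 0.019, 0], [0.001, 0.0068, 0.019, 0], [0.001, 0.0068, 0.019, 0], [0.001, 0.0068, 0.019, 0]],
  ],
)

```text
clock: 21.85
eef_pos: [0.5501, 0.1281, 0.2099]
tool_rot: [0.639, 0.711, 0.194, -0.219]
ft_force: [-0.2, 0.6, -0.0]
grip_width: 0.086
```

```bash
python3 go.py "[[0,34,8]]";python3 - <<'E'
from workcell import viewer
from h import *
c=viewer.camera("wrist"); pickle.dump(c,open("w3.pkl","wb")); cv2.imwrite("pics/w3.png",c["image"][:,:,::-1])
E
```

```text
21.85 att [34.0848  0.2204  0.1277] q [-0.0928  0.4413  0.1443  1.4119  0.5806 -0.2402] F [-0.2363  0.6258 -0.0304] w 0.08595042270007347
TCP deck mm [ 6.8 41.2 47. ] grasp pt deck [ 6.2 41.2 55. ]
[0, 34, 8] tool shift [-0.0095  0.0074  0.0464] norm 0.048
```

```bash
python3 - <<'E'
from h import *
c=pickle.load(open("w3.pkl","rb")); crop(c,245,225,365,425,3,"pics/w3c.png")
E
cat > cast.py <<'E'
from h import *
from fast import dx,dy,dz
O=np.array([.5892,.1500,.1658]); D=np.c_[dx,dy,dz]
def cast(c,uv,zz):
    d=rot(c)@ray(c,*uv); t=((O+dz*zz-c["eye"])@dz)/(d@dz); return ((c["eye"]+d*t-O)@D*1000).round(1)
E
python3 - <<'E'
from cast import *
c=pickle.load(open("w3.pkl","rb")); f=lambda u,v:(245+u/3,225+v/3)
for k,u,v,z in(("footL",79,65,.014),("footR",234,59,.014),("slotTL",123,291,.014),("slotBR",207,423,.014),("slotTR",205,290,.014),("slotBL",128,425,.014),("hole",175,543,.014),("pin",176,384,.022),("s1",61,330,.028),("s2",289,322,.028),("s3",68,477,.028),("s4",286,466,.028)): print(k,cast(c,f(u,v),z))
P=np.array([pt(c,u,v) for u in range(276,320,4) for v in range(250,284,4)]); m=P.mean(0); print("bar top deck",((m-O)@D*1000).round(1)); 
w=np.linalg.svd(P-m,full_matrices=0)[2][2]; print(w*np.sign(w[2]),dz)
E
```

```text
footL [-14.3  56.   14. ]
footR [11.1 56.3 14. ]
slotTL [-8.3 14.4 14. ]
slotBR [  6.2 -13.3  14. ]
slotTR [ 6.  14.1 14. ]
slotBL [ -8.2 -13.   14. ]
hole [ -0.1 -39.9  14. ]
pin [ 0.4  0.3 22. ]
s1 [-18.3  15.1  28. ]
s2 [19.1 15.1 28. ]
s3 [-18.5 -13.7  28. ]
s4 [ 19.  -13.3  28. ]
bar top deck [-2.5 47.  17.8]
[ 0.9495 -0.1286  0.2862] [ 0.0535 -0.4971  0.866 ]
```

>>> send_rows(
  increments=[
    [[-0.0025, 0.0018, 0.003, 0], [-0.0025, 0.0018, 0.003, 0], [-0.0015, 0.001, 0.006, 0], [-0.0013, 0.001, 0.006, 0], [-0.0013, 0.0008, 0.006, 0], [-0.001, 0.0005, 0.006, 0], [-0.0005, 0.0003, 0.006, 0], [-0.0005, 0, 0.006, 0]],
  ],
)

```text
clock: 22.7
eef_pos: [0.5534, 0.1435, 0.165]
tool_rot: [0.64, 0.71, 0.193, -0.221]
ft_force: [-1.2, 0.2, -0.6]
grip_width: 0.0856
```

```bash
python3 go.py "[[-1.3,34,7.5]]"
```

```text
22.7 att [34.1127  0.397   0.2799] q [-0.0654  0.4741  0.0753  1.296   0.5839 -0.2072] F [-1.208   0.1681 -0.5933] w 0.08558429658050093
TCP deck mm [-2.7 36.3  0.6] grasp pt deck [-3.3 36.2  8.6]
[-1.3, 34, 7.5] tool shift [0.0019 0.0022 0.0012] norm 0.0031
```

>>> send_rows(
  increments=[
    [[0.001, 0.001, 0.0006, 0], [0.001, 0.001, 0.0006, 0], [0, 0, 0, 0], [0, 0, 0, 0], [0, 0, 0, 0], [0, 0, 0, 0], [0, 0, 0, 0], [0, 0, 0, 0]],
  ],
  hand=1,
)

```text
clock: 23.5
eef_pos: [0.5552, 0.1467, 0.165]
tool_rot: [0.64, 0.711, 0.193, -0.221]
ft_force: [0.2, 0.5, -0.3]
grip_width: 0.0001
```

```bash
python3 go.py
```

```text
23.5 att [34.1138  0.4167  0.2452] q [-0.0596  0.4765  0.0794  1.2943  0.5846 -0.2011] F [ 0.1801  0.534  -0.3276] w 8.422560597664148e-05
TCP deck mm [-0.  34.2 -0.9] grasp pt deck [-0.6 34.1  7.1]
```

```bash
python3 - <<'E'
from workcell import viewer
from h import *
for n,bx in (("wrist",None),("side",(270,200,400,290)),("scene",(300,180,430,290))):
    c=viewer.camera(n); pickle.dump(c,open(f"g_{n}.pkl","wb"))
    if bx: crop(c,*bx,6,f"pics/g_{n}.png")
    else: cv2.imwrite("pics/g_wrist.png",c["image"][:,:,::-1])
E
python3 - <<'E'
from cast import *
from workcell import bot
np.set_printoptions(precision=4,suppress=True)
c=pickle.load(open("g_wrist.pkl","rb")); o=bot.get_obs(); P=o["eef_pos"]; M=R.from_quat(o["tool_rot"]).as_matrix()
print("cam in tool",M.T@(c["eye"]-P), (M.T@rot(c)).round(3))
def proj(X):
    r=R.from_matrix(rot(c).T).as_rotvec(); t=-rot(c).T@c["eye"]; return cv2.projectPoints(X.reshape(1,3),r,t,c["camera_matrix"],c["dist"])[0].ravel()
for k in (0,.011,-.008,-.03): print(k,proj(P+M@np.array([0,0,k])))
for uv in ((310,315),(330,315),(320,325),(310,290),(335,275),(320,255),(450,220),(215,230),(300,255)): 
    X=pt(c,*uv); print(uv,"depth",c["range_z"][uv[1],uv[0]],"deck",((X-O)@D*1000).round(1),"tool",((X-P)@M*1000).round(1))
for n in("scene","side"):
    s=pickle.load(open(f"g_{n}.pkl","rb")); r=R.from_matrix(rot(s).T).as_rotvec(); t=-rot(s).T@s["eye"]
    for k in (0,.011): print(n,k,cv2.projectPoints((P+M[:,2]*k).reshape(1,3),r,t,s["camera_matrix"],s["dist"])[0].ravel())
E
```

```text
cam in tool [ 0.0002 -0.0797 -0.165 ] [[ 1.     0.     0.   ]
 [-0.     0.95   0.314]
 [-0.    -0.314  0.95 ]]
0 [319.0908 301.77  ]
0.011 [319.1122 291.18  ]
-0.008 [319.0736 310.2545]
-0.03 [319.0182 337.8022]
(310, 315) depth 0.14751571 deck [-5.5 44.6 31.3] tool [ -3.1 -10.6 -32.5]
(330, 315) depth 0.14835258 deck [ 1.6 44.2 31.1] tool [  3.9 -10.2 -31.8]
(320, 325) depth 0.14065172 deck [-2.5 44.5 38.8] tool [  0.3 -10.6 -39.7]
(310, 290) depth 0.16329703 deck [-4.6 46.5 14.2] tool [ -3.5 -12.4 -15.3]
(335, 275) depth 0.16233227 deck [ 5.1 52.4 14. ] tool [  6.1 -18.3 -14.4]
(320, 255) depth 0.17260681 deck [ 0.2 56.3  1.5] tool [  0.4 -22.1  -2.3]
(450, 220) depth 0.19400495 deck [ 62.1  64.5 -19.3] tool [ 60.6 -30.3  22.9]
(215, 230) depth 0.18870266 deck [-45.3  61.9 -20.5] tool [-46.7 -27.4  16.4]
(300, 255) depth 0.17237389 deck [-7.9 56.4  1.2] tool [ -7.8 -22.2  -2.5]
scene 0 [378.9345 232.766 ]
scene 0.011 [380.747  237.9981]
side 0 [345.8314 248.9438]
side 0.011 [345.6409 253.994 ]
```

Run:
```python
from cast import *
np.set_printoptions(precision=4,suppress=True)
d=pickle.load(open("a.pkl","rb")); P=np.array([ 0.20487378, -0.45536054,  0.20851049]); M=R.from_quat([ 8.39731814e-01, -5.43000359e-01, -8.75312170e-04, -5.70796322e-04]).as_matrix()
s=d["side"]; r=R.from_matrix(rot(s).T).as_rotvec(); t=-rot(s).T@s["eye"]
for x in (-.0427,.0427):
  for k in (.011,0,-.02,-.03,-.04): print(x,k,cv2.projectPoints((P+M@[x,0,k]).reshape(1,3),r,t,s["camera_matrix"],s["dist"])[0].ravel())
crop(s,460,60,560,150,7,"pics/s0.png")
c=d["wrist"]
for uv in ((190,335),(185,330),(455,335),(170,370)): print(uv,((pt(c,*uv)-P)@M*1000).round(1))
```

```text
-0.0427 0.011 [501.9447 154.2014]
-0.0427 0 [502.4701 150.7055]
-0.0427 -0.02 [503.4284 144.2926]
-0.0427 -0.03 [503.9088 141.0587]
-0.0427 -0.04 [504.3902 137.8065]
0.0427 0.011 [488.5141 144.4245]
0.0427 0 [488.9697 141.0539]
0.0427 -0.02 [489.8003 134.8742]
0.0427 -0.03 [490.2166 131.7594]
0.0427 -0.04 [490.6335 128.6279]
(190, 335) [-42.5  -9.9 -43.3]
(185, 330) [-43.8 -12.  -43.8]
(455, 335) [ 43.8 -11.8 -46.7]
(170, 370) [-42.3 -10.5 -64.1]
```

```bash
sed -i 's/\.008\*M/.042*M/g' go.py; python3 go.py "[[-1.3,34,7.5]]"
```

```text
23.65 att [34.1124  0.425   0.2495] q [-0.0596  0.4765  0.0794  1.2943  0.5845 -0.201 ] F [-0.3171 -0.2274  0.5471] w 0.0002174640183903191
TCP deck mm [-0.  34.2 -0.9] grasp pt deck [-3.1 33.9 40.9]
[-1.3, 34, 7.5] tool shift [-0.0006  0.0002  0.0335] norm 0.0335
```

>>> send_rows(
  increments=[
    [[0, 0, 0, 0], [0, 0, 0, 0], [0, 0, 0, 0], [0, 0, 0, 0], [0.0005, 0, 0.007, 0], [0.0005, 0, 0.007, 0], [0.0005, 0, 0.007, 0], [0.0005, 0, 0.007, 0]],
  ],
  hand=-1,
)

```text
clock: 24.45
eef_pos: [0.5533, 0.165, 0.1415]
tool_rot: [0.64, 0.71, 0.193, -0.221]
ft_force: [-0.5, -0.4, 0.6]
grip_width: 0.0854
```

```bash
python3 go.py "[[-1.3,34,7.5]]"
```

```text
24.45 att [34.1081  0.3572  0.2559] q [-0.0282  0.4854  0.0295  1.2134  0.5881 -0.1627] F [-0.5475 -0.4348  0.5692] w 0.08542817103873823
TCP deck mm [  4.1  34.  -30.4] grasp pt deck [ 1.1 33.8 11.5]
[-1.3, 34, 7.5] tool shift [-0.0027 -0.0002  0.0038] norm 0.0047
```

>>> send_rows(
  increments=[
    [[-0.0014, 0, 0.002, 0], [-0.0013, 0, 0.002, 0], [0, 0, 0, 0], [0, 0, 0, 0], [0, 0, 0, 0], [0, 0, 0, 0], [0, 0, 0, 0], [0, 0, 0, 0]],
  ],
  hand=1,
)

```text
clock: 25.25
eef_pos: [0.5519, 0.1661, 0.1351]
tool_rot: [0.639, 0.711, 0.192, -0.222]
ft_force: [-0.0, 0.6, -0.5]
grip_width: 0.0249
```

```bash
python3 go.py;python3 - <<'E'
from workcell import viewer
from h import *
c=viewer.camera("wrist"); pickle.dump(c,open("g2.pkl","wb")); cv2.imwrite("pics/g2.png",c["image"][:,:,::-1])
E
```

```text
25.25 att [34.1472  0.5342  0.2726] q [-0.0265  0.4909  0.02    1.2011  0.5884 -0.1625] F [-0.008   0.6303 -0.5237] w 0.024945911253718395
TCP deck mm [  2.   35.3 -36.5] grasp pt deck [-1.1 34.9  5.4]
```

```bash
python3 go.py "[[-1.1,34.9,30],[-1.1,34.9,62],[-1.1,34.9,68]]" | tail -3
```

```text
[-1.1, 34.9, 30] tool shift [ 0.0017 -0.0002 -0.0246] norm 0.0246
[-1.1, 34.9, 62] tool shift [ 0.0041 -0.0005 -0.0565] norm 0.0566
[-1.1, 34.9, 68] tool shift [ 0.0045 -0.0006 -0.0625] norm 0.0626
```

>>> send_rows(
  increments=[
    [[0.0004, 0, -0.005, 0], [0.0005, 0, -0.007, 0], [0.0006, 0, -0.008, 0], [0.0006, 0, -0.0085, 0], [0.0006, 0, -0.0085, 0], [0.0006, 0, -0.0085, 0], [0.0006, 0, -0.0085, 0], [0.0006, 0, -0.0085, 0]],
  ],
)

```text
clock: 26.1
eef_pos: [0.556, 0.1313, 0.1929]
tool_rot: [0.64, 0.71, 0.191, -0.221]
ft_force: [-0.3, 0.3, -1.0]
grip_width: 0.0253
```

```bash
python3 go.py
python3 - <<'E'
from workcell import viewer
from h import *
c=viewer.camera("wrist"); pickle.dump(c,open("g3.pkl","wb")); cv2.imwrite("pics/g3.png",c["image"][:,:,::-1])
c=viewer.camera("side"); pickle.dump(c,open("g3s.pkl","wb")); crop(c,250,170,420,290,4.5,"pics/g3s.png")
E
```

```text
26.1 att [34.0131  0.5883  0.3558] q [-0.0851  0.4665  0.1391  1.3836  0.5789 -0.231 ] F [-0.3217  0.2862 -1.0123] w 0.025264287106230625
TCP deck mm [ 0.5 35.1 31. ] grasp pt deck [-2.5 34.6 72.9]
```

>>> send_rows(
  increments=[
    [[0, 0.005, 0, 8.55], [0.0007, 0.0049, 0, 8.55], [0.0015, 0.0048, 0, 8.55], [0.0022, 0.0045, 0, 8.55], [0.0028, 0.0041, 0, 8.55], [0.0034, 0.0037, 0, 8.55], [0.0039, 0.0032, 0, 8.55], [0.0043, 0.0025, 0, 8.55]],
  ],
)

```text
clock: 27.0
eef_pos: [0.5963, 0.1356, 0.1912]
tool_rot: [0.93, 0.223, 0.031, -0.291]
ft_force: [1.3, -0.2, -1.2]
grip_width: 0.0254
```

```bash
python3 go.py "[[0.3,-76,70]]"
```

```text
27.0 att [34.041   0.6643 69.3928] q [-0.0726  0.5467  0.2657  1.4237  0.5807  0.9876] F [ 1.2515 -0.1695 -1.1648] w 0.0254210015064658
TCP deck mm [-0.4 -5.5 29.5] grasp pt deck [-3.3 -6.  71.4]
[0.3, -76, 70] tool shift [0.0668 0.0214 0.0008] norm 0.0701
```

>>> send_rows(
  increments=[
    [[0.0051, 0.0019, 0, 8.55], [0.0054, 0.0011, 0, 8.55], [0.0055, 0.0003, 0, 8.55], [0.0055, -0.0005, 0, 8.55], [0.0053, -0.0013, 0, 8.55], [0.0051, -0.0021, 0, 8.55], [0.0047, -0.0028, 0, 8.55], [0.0043, -0.0035, 0, 8.55]],
  ],
)

```text
clock: 27.8
eef_pos: [0.6399, 0.1423, 0.1867]
tool_rot: [0.893, -0.34, -0.141, -0.257]
ft_force: [0.4, 0.2, -1.0]
grip_width: 0.0255
```

```bash
python3 go.py "[[0.3,-76,60]]"
```

```text
27.8 att [ 34.1344   1.0236 138.0361] q [-0.058   0.644   0.4213  1.4801  0.5829  2.2007] F [ 0.351   0.227  -1.0303] w 0.025470663087626657
TCP deck mm [ -0.9 -49.6  24.7] grasp pt deck [ -3.9 -50.3  66.6]
[0.3, -76, 60] tool shift [ 0.0144 -0.0217  0.0064] norm 0.0268
```

>>> send_rows(
  increments=[
    [[0.0029, -0.0043, 0, 8.5], [0.0022, -0.0047, 0, 8.5], [0.0015, -0.005, 0, 8.5], [0.0008, -0.0052, 0, 8.5], [0, -0.0052, 0, 8.4], [0, 0, 0, 0], [0, 0, 0, 0], [0, 0, 0, 0]],
  ],
)

```text
clock: 28.6
eef_pos: [0.665, 0.1496, 0.1837]
tool_rot: [0.709, -0.641, -0.228, -0.186]
ft_force: [-0.1, -0.2, -2.0]
grip_width: 0.0251
```

```bash
python3 go.py "[[0.3,-76,36],[0.3,-76,7]]"
python3 - <<'E'
from workcell import viewer
from h import *
for n in("wrist","scene","side"):
    c=viewer.camera(n); pickle.dump(c,open(f"t_{n}.pkl","wb"))
    if n=="wrist": cv2.imwrite("pics/t_w.png",c["image"][:,:,::-1])
    else: crop(c,270,150,430,270,4.8,f"pics/t_{n}.png")
E
```

```text
28.6 att [  34.1921    1.38   -179.1635] q [-0.0452  0.7058  0.5241  1.5203  0.5843  2.9568] F [-0.0713 -0.2232 -1.9588] w 0.025082242943761515
TCP deck mm [  1.6 -75.3  19.8] grasp pt deck [ -1.5 -76.4  61.6]
[0.3, -76, 36] tool shift [ 0.0001 -0.0003  0.0257] norm 0.0257
[0.3, -76, 7] tool shift [ 0.0022 -0.001   0.0546] norm 0.0547
```

```bash
python3 - <<'E'
from h import *
crop(pickle.load(open("t_scene.pkl","rb")),325,190,395,250,11,"pics/t_s2.png")
crop(pickle.load(open("t_side.pkl","rb")),280,200,355,262,10,"pics/t_s3.png")
E
python3 go.py "[[0.3,-76.2,38],[0.3,-76.2,30],[0.3,-76.2,5.5]]"; cat go.py
```

```text
28.75 att [  34.1899    1.3551 -179.0992] q [-0.0453  0.7054  0.5243  1.5204  0.5844  2.9581] F [-0.2376  0.5162 -1.1215] w 0.025104378652202657
TCP deck mm [  1.7 -75.4  20.1] grasp pt deck [ -1.4 -76.4  61.9]
[0.3, -76.2, 38] tool shift [ 0.0001 -0.0003  0.024 ] norm 0.024
[0.3, -76.2, 30] tool shift [ 0.0006 -0.0005  0.032 ] norm 0.032
[0.3, -76.2, 5.5] tool shift [ 0.0024 -0.0011  0.0564] norm 0.0565
import sys
from workcell import bot
from fast import *
O=np.array([.5892,.1500,.1658]); D=np.c_[dx,dy,dz]
o=bot.get_obs(); P=o["eef_pos"]; M=R.from_quat(o["tool_rot"]).as_matrix()
open("log.txt","a").write(repr((o["joint_pos"].tolist(),P.tolist(),M.tolist()))+"\n")
print(o["clock"],"att",att(M),"q",o["joint_pos"],"F",o["ft_force"],"w",o["grip_width"])
print("TCP deck mm",((P-O)@D*1000).round(1),"grasp pt deck",((P-.042*M[:,2]-O)@D*1000).round(1))
for g in eval(sys.argv[1]) if len(sys.argv)>1 else []:  # grasp-point target in deck mm
    T=O+D@(np.array(g)/1000)+.042*M[:,2]; d=T-P; print(g,"tool shift",(M.T@d).round(4),"norm",np.linalg.norm(d).round(4))
```

>>> send_rows(
  increments=[
    [[0, 0, 0.006, -0.3], [0, 0, 0.006, -0.3], [0, 0, 0.006, 0], [0, 0, 0.005, 0], [0, 0, 0, 0], [0, 0, 0, 0], [0, 0, 0, 0], [0, 0, 0, 0]],
  ],
)

```text
clock: 29.55
eef_pos: [0.6623, 0.1638, 0.1632]
tool_rot: [0.713, -0.637, -0.227, -0.187]
ft_force: [-1.1, -0.3, -1.7]
grip_width: 0.0253
```

```bash
python3 go.py "[[0.3,-76.2,34],[0.3,-76.2,30],[0.3,-76.2,5.5]]"; cat h.py cast.py
python3 - <<'E'
from workcell import viewer
import cv2,pickle
for n in ("scene","side","wrist"):
    c=viewer.camera(n); pickle.dump(c,open(f"u_{n}.pkl","wb")); im=c["image"][:,:,::-1]
    if n=="scene": im=cv2.resize(im[190:245,325:395],None,fx=11,fy=11,interpolation=cv2.INTER_CUBIC)
    if n=="side": im=cv2.resize(im[200:260,280:360],None,fx=10,fy=10,interpolation=cv2.INTER_CUBIC)
    cv2.imwrite(f"pics/u_{n}.png",im)
E
```

```text
29.55 att [  34.1908    1.4012 -179.8528] q [-0.0249  0.7046  0.469   1.4534  0.5868  2.9688] F [-1.0788 -0.3342 -1.7499] w 0.02531573489310948
TCP deck mm [  3.7 -74.2  -5.2] grasp pt deck [  0.7 -75.2  36.7]
[0.3, -76.2, 34] tool shift [ 0.0006 -0.001   0.0026] norm 0.0029
[0.3, -76.2, 30] tool shift [ 0.0009 -0.0011  0.0066] norm 0.0067
[0.3, -76.2, 5.5] tool shift [ 0.0026 -0.0017  0.031 ] norm 0.0312
import numpy as np, cv2, pickle
from scipy.spatial.transform import Rotation as R
def ray(c,u,v):
    p=cv2.undistortPoints(np.array([[[u,v]]],float),c["camera_matrix"],c["dist"])[0,0]
    return np.array([p[0],p[1],1.0])
def rot(c):
    q=np.array(c["rotation"]); return q if q.shape==(3,3) else R.from_quat(q).as_matrix()
def pt(c,u,v,z=None):
    r=ray(c,u,v); d=rot(c)@r
    if z is None:
        patch=c["range_z"][int(round(v)),int(round(u))]; return c["eye"]+d*patch
    return c["eye"]+d*(z-c["eye"][2])/d[2]
def tri(c1,p1,c2,p2):
    A=[];b=[]
    for c,p in((c1,p1),(c2,p2)):
        d=rot(c)@ray(c,*p); d/=np.linalg.norm(d); P=np.eye(3)-np.outer(d,d); A.append(P); b.append(P@c["eye"])
    x=np.linalg.lstsq(np.vstack(A),np.hstack(b),rcond=None)[0]
    return x,[np.linalg.norm(a@x-bb) for a,bb in zip(A,b)]
def crop(c,x0,y0,x1,y1,s,name):
    im=c["image"][y0:y1,x0:x1,::-1]; cv2.imwrite(name,cv2.resize(im,None,fx=s,fy=s,interpolation=cv2.INTER_CUBIC))
from h import *
from fast import dx,dy,dz
O=np.array([.5892,.1500,.1658]); D=np.c_[dx,dy,dz]
def cast(c,uv,zz):
    d=rot(c)@ray(c,*uv); t=((O+dz*zz-c["eye"])@dz)/(d@dz); return ((c["eye"]+d*t-O)@D*1000).round(1)
```

View pics/u_scene.png

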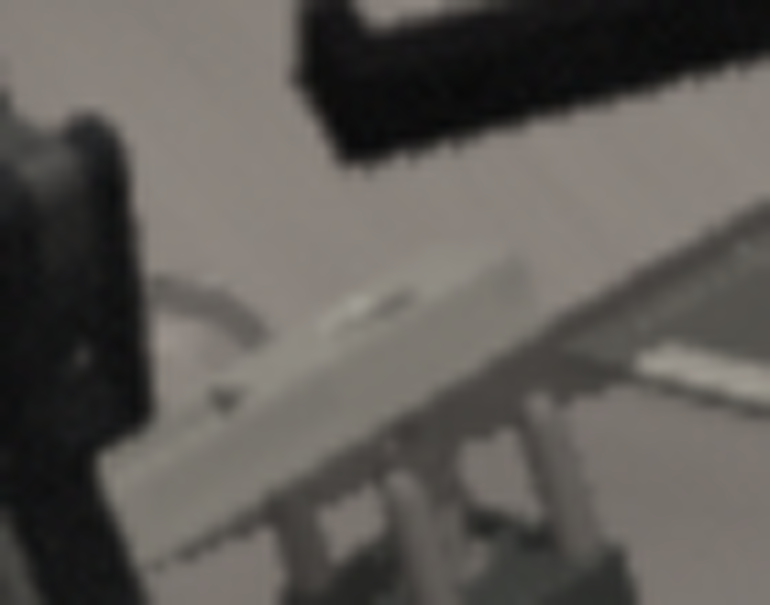

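View pics/u_side.png

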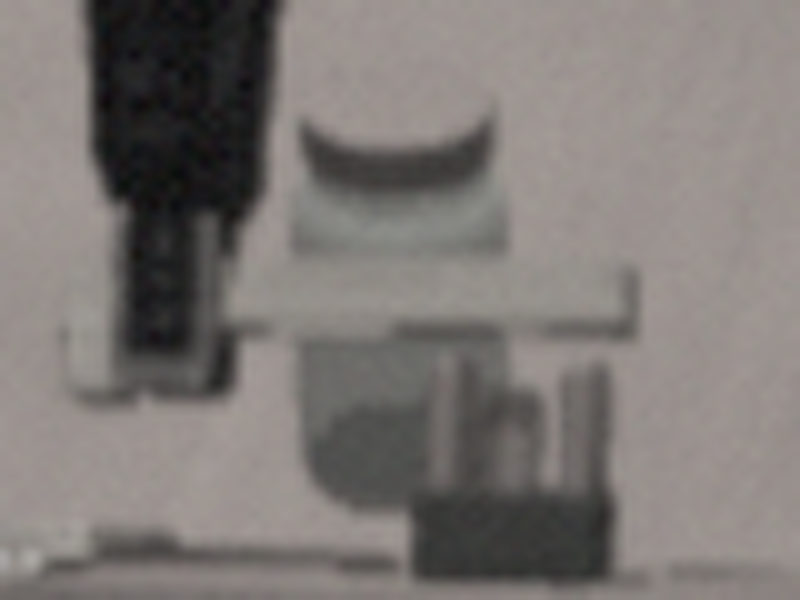

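View pics/u_wrist.png

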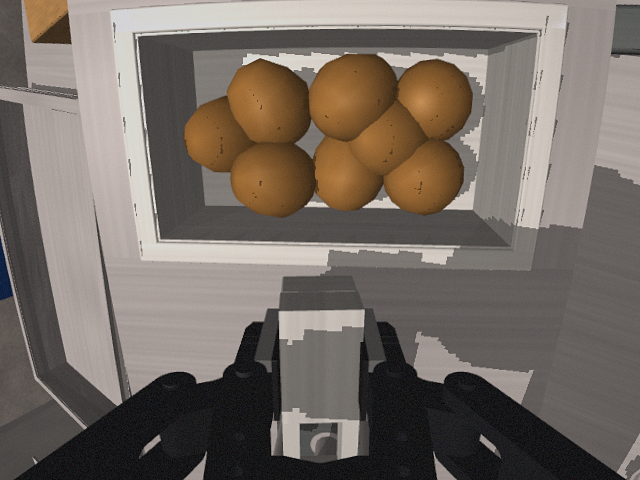

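Run:
```python
from cast import *
c=pickle.load(open("u_side.pkl","rb"))
def castx(uv,x):
    d=rot(c)@ray(c,*uv); t=((O+dx*x-c["eye"])@dx)/(d@dx); return ((c["eye"]+d*t-O)@D*1000).round(1)
print("eye deck",((c["eye"]-O)@D*1000).round(0))
g=cv2.cvtColor(c["image"],cv2.COLOR_RGB2GRAY)
for v in (227,228,229,230,231,238,239,240,241,242,243,244,246,248): print(v,g[v,318:348])
f=lambda cx,cy:(280+cx/10-.5,200+cy/10-.5)
print("pin L,R",castx(f(497,440),0),castx(f(543,440),0))
print("studs",[castx(f(a,430),-18.75) for a in(430,474,565,607)])
print("bar end near",castx(f(628,300),-13),castx(f(636,300),-13), "block",castx(f(415,530),-25),castx(f(611,530),-25))
print("bar under",castx(f(450,330),-13),castx(f(600,335),-13))
```

```text
eye deck [1131.  104.   29.]
227 [139 143 139 139 140 140 145 147 147 142 146 144 145 146 148 145 144 144
 148 146 147 145 140 135 122 120 146 150 152 150]
228 [141 142 144 141 142 142 145 146 146 147 147 147 144 147 146 143 146 146
 147 150 144 144 140 137 119 112 144 152 150 148]
229 [146 143 144 146 146 143 149 148 144 143 145 148 143 148 148 147 148 146
 147 147 148 147 144 141 117 113 147 149 151 148]
230 [144 150 147 145 144 148 147 143 146 147 145 145 146 145 145 147 145 144
 144 146 145 145 147 143 123 112 146 153 151 150]
231 [138 136 134 136 136 134 135 134 133 134 137 136 137 134 137 136 136 137
 135 134 135 134 135 132 116 113 147 149 150 149]
238 [109 105 106 106 101 102 110 102  82  83  93  95 102 123 126 134 144 137
 109 110 108  94  97 130 146 148 147 149 146 145]
239 [104 107 105 103  95 101 110  98  81  82  89  83  85  93  98 106 132 133
 106 110 106  94  94 126 145 147 148 146 148 146]
240 [ 92  95  95  91  87 103 110  96  82  80  81  74  77  85  82  89 116 135
 104 109 106  92  93 126 145 148 146 145 147 145]
241 [ 81  82  82  81  83 103 109  96  81  78  75  69  7
[... 411 characters left out ...]
 100  86  99 135 142 146 145 145 146 148]
246 [ 81  82  79  77  81 104 108  88  76  71  78  90 104 109 103 100 126 134
 109 108 100  81  99 143 145 149 147 145 145 147]
248 [ 80  79  80  81  83  93  92  83  73  74  81  87  96 102  90  88 109 113
  99 103  94  73  90 132 143 148 147 146 147 146]
pin L,R [ 0.  -2.6  9.4] [0.  7.5 9.8]
studs [array([-18750. ,  -2024.7,   -295.5]), array([-18750. ,  -1855.1,   -288.6]), array([-18750. ,  -1505.2,   -274.2]), array([-18750. ,  -1344.2,   -267.5])]
bar end near [-13000.    -882.5    173.7] [-13000.    -860.7    174.6] block [-25000.   -2749.9   -905.4] [-25000.   -1758.8   -862.7]
bar under [-13000.   -1365.2     73.2] [-13000.    -954.9     75.7]
```

Run:
```python
from cast import *
c=pickle.load(open("u_side.pkl","rb"))
def castx(uv,x):
    x/=1000;d=rot(c)@ray(c,*uv); t=((O+dx*x-c["eye"])@dx)/(d@dx); return ((c["eye"]+d*t-O)@D*1000).round(1)
f=lambda cx,cy:(280+cx/10-.5,200+cy/10-.5)
print("pin L,R",castx(f(492,440),0),castx(f(543,440),0))
print("studs",[castx(f(a,430),18.75) for a in(428,474,563,609)])
print("bar end near",castx(f(626,300),13),castx(f(637,300),-13), "block",castx(f(413,530),25),castx(f(611,530),25))
print("bar under",castx(f(450,330),13),castx(f(600,335),13))
print("bar foot L",castx(f(68,370),13))
```

```text
pin L,R [-0.  -3.7  9.3] [0.  7.5 9.8]
studs [array([ 18.8, -15.8,  11.2]), array([18.8, -5.8, 11.7]), array([18.8, 13.3, 12.4]), array([18.8, 23.2, 12.9])]
bar end near [13.  25.3 40.8] [-13.   25.9  41.2] block [ 25.  -17.5 -10.1] [25.  24.9 -8.3]
bar under [ 13.  -12.5  32.9] [13.  20.  33.1]
bar foot L [ 13.  -95.6  21. ]
```

```bash
python3 go.py "[[0,-75.6,24],[0,-75.6,18],[0,-75.6,5.5]]"
```

```text
29.7 att [  34.1904    1.3957 -179.8486] q [-0.0249  0.7046  0.469   1.4534  0.5868  2.9689] F [ 0.3777 -0.2144 -1.7923] w 0.025222400892284027
TCP deck mm [  3.7 -74.2  -5.2] grasp pt deck [  0.6 -75.2  36.7]
[0, -75.6, 24] tool shift [ 0.0016 -0.0007  0.0126] norm 0.0127
[0, -75.6, 18] tool shift [ 0.002  -0.0008  0.0186] norm 0.0187
[0, -75.6, 5.5] tool shift [ 0.0029 -0.0011  0.0311] norm 0.0312
```

>>> send_rows(
  increments=[
    [[0.0005, -0.0003, 0.002, 0], [0.0004, -0.0002, 0.002, 0], [0.0004, -0.0001, 0.002, 0], [0.0003, -0.0001, 0.002, 0], [0, 0, 0.002, 0], [0, 0, 0.002, 0], [0, 0, 0, 0], [0, 0, 0, 0]],
  ],
)

```text
clock: 30.5
eef_pos: [0.6622, 0.1694, 0.1512]
tool_rot: [0.713, -0.637, -0.227, -0.187]
ft_force: [0.6, 0.4, -1.3]
grip_width: 0.0252
```

```bash
python3 go.py "[[0,-75.6,24],[0,-75.6,18],[0,-75.6,5.5]]"
```

```text
30.5 att [  34.1895    1.3944 -179.8323] q [-0.0166  0.7088  0.4457  1.4202  0.5877  2.9791] F [ 0.5927  0.3595 -1.2658] w 0.02518133387986983
TCP deck mm [  2.7 -74.6 -18.4] grasp pt deck [ -0.4 -75.7  23.5]
[0, -75.6, 24] tool shift [-0.0004  0.0001 -0.0005] norm 0.0006
[0, -75.6, 18] tool shift [ 0.     -0.0001  0.0055] norm 0.0055
[0, -75.6, 5.5] tool shift [ 0.0009 -0.0004  0.018 ] norm 0.018
```

>>> send_rows(
  increments=[
    [[0, 0, 0.0015, 0], [0, 0, 0.0015, 0], [0, 0, 0.0015, 0], [0, 0, 0.0015, 0], [0.0002, -0.0001, 0.0015, 0], [0, 0, 0.0015, 0], [0, 0, 0, 0], [0, 0, 0, 0]],
  ],
)

```text
clock: 31.3
eef_pos: [0.6616, 0.1744, 0.1431]
tool_rot: [0.713, -0.637, -0.226, -0.187]
ft_force: [1.0, 0.1, -1.9]
grip_width: 0.0251
```

```bash
python3 go.py "[[0,-75.6,18],[0,-75.6,5.5]]"
```

```text
31.3 att [  34.1588    1.3743 -179.841 ] q [-0.0092  0.7105  0.4276  1.3951  0.5881  2.9881] F [ 0.974   0.124  -1.9169] w 0.02509637603567884
TCP deck mm [  3.  -74.6 -28. ] grasp pt deck [ -0.1 -75.6  13.9]
[0, -75.6, 18] tool shift [-0.0004  0.0001 -0.0041] norm 0.0041
[0, -75.6, 5.5] tool shift [ 0.0005 -0.0002  0.0084] norm 0.0084
```

Sliding down freely; on to home.

>>> send_rows(
  increments=[
    [[0.0001, -0.0001, 0.0012, 0], [0.0001, 0, 0.0012, 0], [0.0001, -0.0001, 0.0012, 0], [0.0001, 0, 0.0012, 0], [0.0001, 0, 0.0012, 0], [0, 0, 0.001, 0], [0, 0, 0, 0], [0, 0, 0, 0]],
  ],
)

```text
clock: 32.1
eef_pos: [0.6614, 0.178, 0.1369]
tool_rot: [0.713, -0.637, -0.226, -0.188]
ft_force: [0.0, -0.8, -1.5]
grip_width: 0.0251
```

```bash
python3 go.py "[[0,-75.6,5.5]]"
python3 - <<'E'
from workcell import viewer
import cv2,pickle
c=viewer.camera("side"); pickle.dump(c,open("v_side.pkl","wb")); im=c["image"][:,:,::-1]
cv2.imwrite("pics/v_side.png",cv2.resize(im[200:260,280:360],None,fx=10,fy=10,interpolation=cv2.INTER_CUBIC))
E
```

```text
32.1 att [  34.1454    1.3372 -179.8451] q [-0.004   0.7122  0.4148  1.3763  0.5885  2.9947] F [ 0.0085 -0.818  -1.5137] w 0.025104412184146566
TCP deck mm [  3.  -74.8 -35.1] grasp pt deck [ -0.1 -75.8   6.8]
[0, -75.6, 5.5] tool shift [0.     0.0002 0.0013] norm 0.0013
```

View pics/v_side.png

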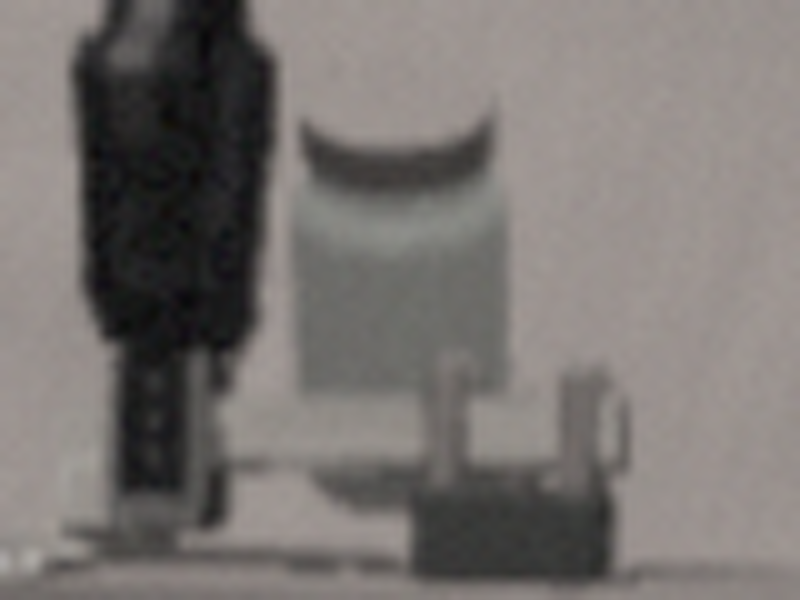

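>>> send_rows(
  increments=[
    [[0, 0, 0.0008, 0], [0, 0, 0.0008, 0], [0, 0, 0.0006, 0], [0, 0, 0.0006, 0], [0, 0, 0.0005, 0], [0, 0, 0, 0], [0, 0, 0, 0], [0, 0, 0, 0]],
  ],
)

```text
clock: 32.95
eef_pos: [0.6616, 0.1782, 0.1367]
tool_rot: [0.712, -0.638, -0.225, -0.188]
ft_force: [-1.7, -2.6, 2.7]
grip_width: 0.0253
```

```bash
python3 go.py "[[0,-75.6,5.5]]"
```

```text
32.95 att [  34.077     1.169  -179.8091] q [-0.0034  0.7095  0.4099  1.37    0.5878  2.9981] F [-1.7114 -2.6234  2.7248] w 0.025303054928421297
TCP deck mm [  3.  -75.  -35.4] grasp pt deck [ -0.  -75.8   6.5]
[0, -75.6, 5.5] tool shift [0.0001 0.0002 0.001 ] norm 0.0011
```

>>> send_rows(
  hand=0,
  increments=[
    [[0, 0, 0, 0], [0, 0, 0, 0], [0, 0, 0, 0], [0, 0, 0, 0], [0, 0, 0, 0], [0, 0, 0, 0], [0, 0, 0, 0], [0, 0, 0, 0]],
  ],
)

```text
clock: 33.75
eef_pos: [0.6618, 0.1799, 0.1353]
tool_rot: [0.712, -0.637, -0.226, -0.188]
ft_force: [-0.1, -1.6, -0.2]
grip_width: 0.0428
```

```bash
python3 go.py "[[0,-75.6,5.5]]"
python3 - <<'E'
from workcell import viewer
import cv2,pickle
c=viewer.camera("side"); pickle.dump(c,open("x_side.pkl","wb")); im=c["image"][:,:,::-1]
cv2.imwrite("pics/x_side.png",cv2.resize(im[200:260,280:360],None,fx=10,fy=10,interpolation=cv2.INTER_CUBIC))
E
```

```text
33.75 att [  34.1741    1.2232 -179.8658] q [-0.0015  0.7119  0.4098  1.3676  0.5895  2.9986] F [-0.1053 -1.5641 -0.2457] w 0.042834915941688166
TCP deck mm [  3.8 -75.4 -37.4] grasp pt deck [  0.7 -76.3   4.5]
[0, -75.6, 5.5] tool shift [ 0.0006  0.0007 -0.0011] norm 0.0015
```

View pics/x_side.png

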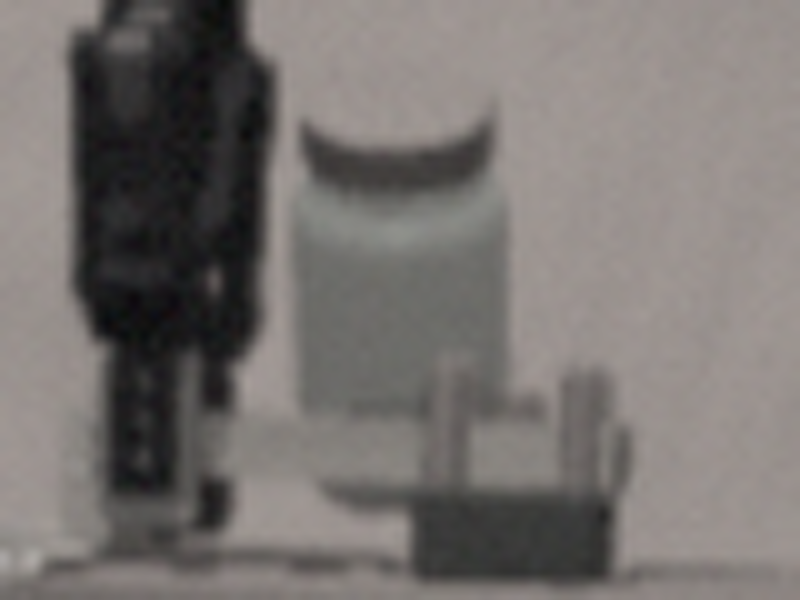

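>>> send_rows(
  increments=[
    [[0, 0, -0.005, 0], [0, 0, -0.008, 0], [0, 0, -0.012, 0], [0, 0, -0.015, 0], [0, 0, -0.02, 0], [0, 0, -0.02, 0], [0, 0, -0.02, 0], [0, 0, 0, 0]],
  ],
)

```text
clock: 34.6
eef_pos: [0.6704, 0.1223, 0.2251]
tool_rot: [0.713, -0.636, -0.226, -0.19]
ft_force: [0.9, -0.1, 0.7]
grip_width: 0.0426
```

```bash
python3 go.py
python3 - <<'E'
from workcell import viewer
import cv2,pickle
for n in ("scene","side","wrist"):
    c=viewer.camera(n); pickle.dump(c,open(f"y_{n}.pkl","wb")); im=c["image"][:,:,::-1]
    if n=="side": im=cv2.resize(im[200:260,280:360],None,fx=10,fy=10,interpolation=cv2.INTER_CUBIC)
    cv2.imwrite(f"pics/y_{n}.png",im)
    if n=="scene": cv2.imwrite("pics/y_s2.png",cv2.resize(im[190:245,325:395],None,fx=11,fy=11,interpolation=cv2.INTER_CUBIC))
E
```

```text
34.6 att [ 34.3235   1.1299 179.9961] q [-0.0851  0.7149  0.6453  1.6539  0.5819  2.8974] F [ 0.9246 -0.102   0.6525] w 0.042630364128853994
TCP deck mm [ -1.7 -77.8  69.4] grasp pt deck [ -4.9 -78.6 111.3]
```

View pics/y_wrist.png

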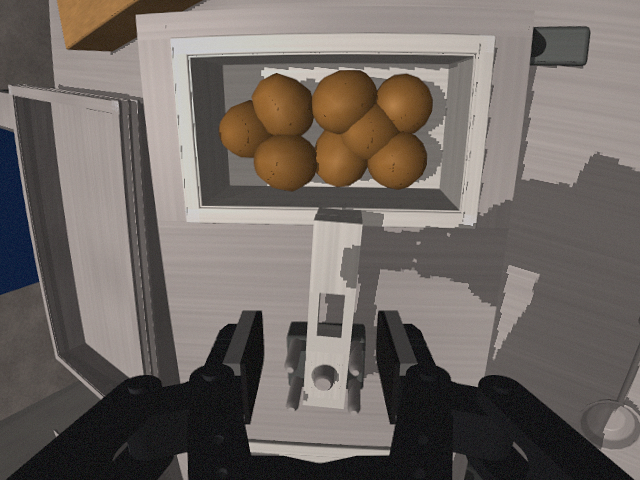

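View pics/y_side.png

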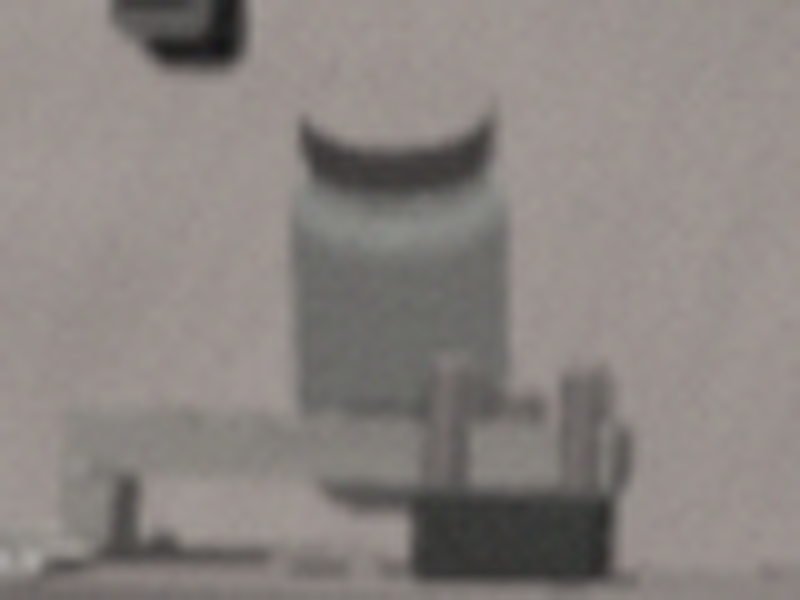

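View pics/y_scene.png

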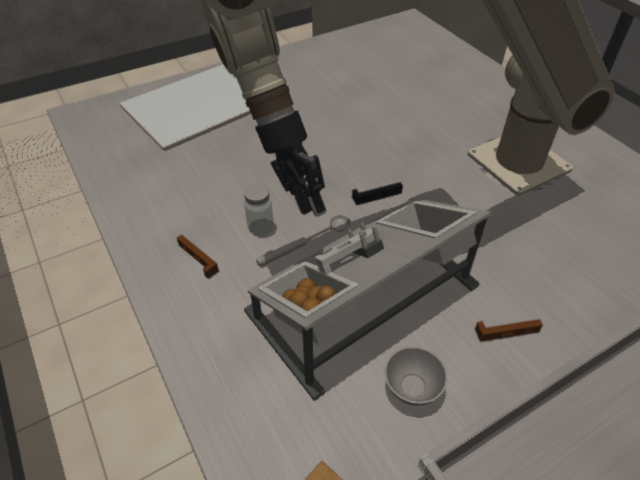

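View pics/y_s2.png

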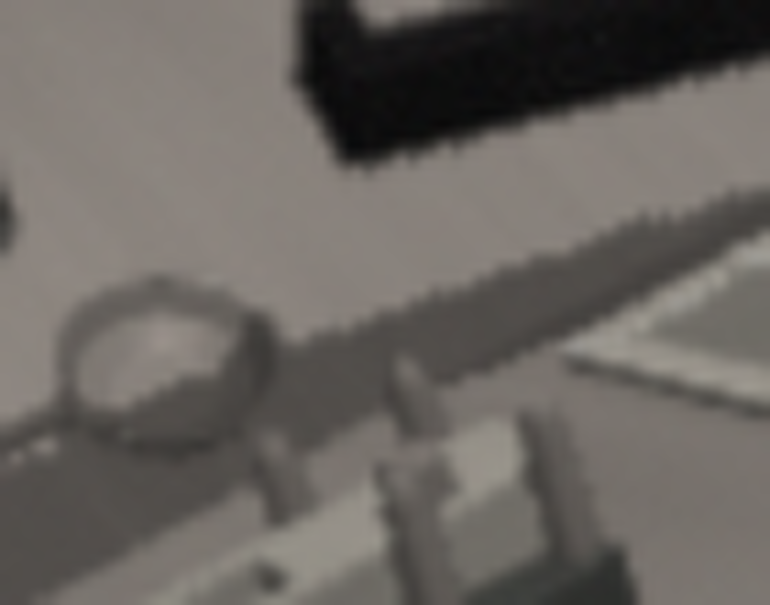

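Run:
```python
from cast import *
c=pickle.load(open("y_wrist.pkl","rb"))
for n,uv in {"barfoot end":(338,222),"mid L":(316,270),"mid R":(352,270),"barL":(318,345),"hole end":(326,400)}.items():
    print(n,((pt(c,*uv)-O)@D*1000).round(1), cast(c,uv,.014))
for n,uv in {"pin":(322,377)}.items(): print(n,cast(c,uv,.022))
print("edges",[cast(c,u,.014) for u in((315,225),(362,225),(306,400),(350,405))])
p=pickle.load(open("t_scene.pkl","rb"))["image"].astype(int); q=pickle.load(open("y_scene.pkl","rb"))["image"].astype(int)
d=np.abs(p-q).sum(2)
for n,(a,b,e,f) in {"jar":(240,185,280,240),"bowl":(380,340,450,410),"spoon":(255,225,318,268)}.items(): print(n,(d[b:f,a:e]>90).sum())
```

```text
barfoot end [ -7.4 -98.6  13.5] [ -7.4 -98.7  14. ]
mid L [  4.3 -70.9  13.9] [  4.3 -70.9  14. ]
mid R [-15.5 -71.2  13.2] [-15.5 -71.5  14. ]
barL [  3.3 -22.9  14.2] [  3.3 -22.8  14. ]
hole end [-1.7 16.9 14.8] [-1.6 17.6 14. ]
pin [ 0.4 -5.9 22. ]
edges [array([  4.7, -96.8,  14. ]), array([-20.1, -97.3,  14. ]), array([11. , 18.4, 14. ]), array([-16.8,  20.7,  14. ])]
jar 0
bowl 0
spoon 342
```

```bash
ls *.pkl
python3 - <<'E'
from cast import *
c=pickle.load(open("y_wrist.pkl","rb"))
crop(c,270,200,390,440,3.3,"pics/y_w2.png") if 0 else cv2.imwrite("pics/y_w2.png",cv2.resize(c["image"][300:425,270:390,::-1],None,fx=4.7,fy=4.7,interpolation=cv2.INTER_CUBIC))
p=pickle.load(open("t_scene.pkl","rb")); q=pickle.load(open("y_scene.pkl","rb"))
im=np.hstack([x["image"][210:270,250:320,::-1] for x in(p,q)])
cv2.imwrite("pics/y_sp.png",cv2.resize(im,None,fx=5.5,fy=5.5,interpolation=cv2.INTER_CUBIC))
E
```

```text
a.pkl
g2.pkl
g3.pkl
g3s.pkl
g_scene.pkl
g_side.pkl
g_wrist.pkl
t_scene.pkl
t_side.pkl
t_wrist.pkl
u_scene.pkl
u_side.pkl
u_wrist.pkl
v_side.pkl
w1.pkl
w2.pkl
w3.pkl
x_side.pkl
y_scene.pkl
y_side.pkl
y_wrist.pkl
```

View pics/y_w2.png

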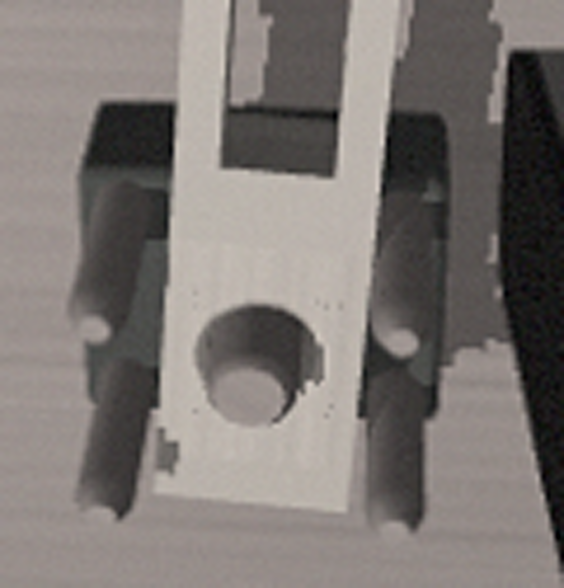

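View pics/y_sp.png

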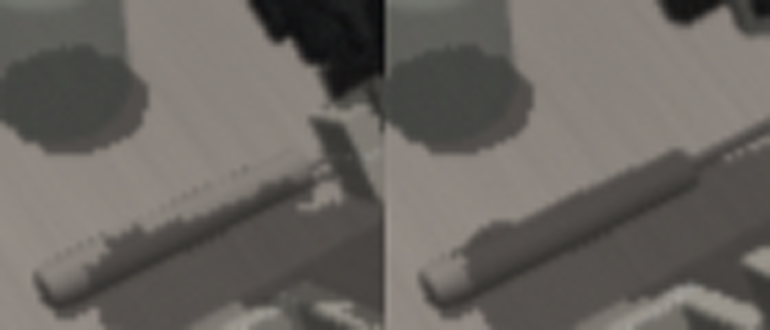

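```bash
python3 -c "
from workcell import order
print(order.job_done())"
```

```text
the job is handed in; nothing more can be done
None
```

The bar is refitted the right way round and the job is handed in at about 35 s. I lifted it clear of the pin and studs, turned it end for end and lowered it by its round hole onto the same pin. It slid down with forces under 5 N. I then opened the fingers and backed off about 100 mm.

**Last checks that held:**
- In the wrist view the pin stands in the round hole and the bar lies between the four studs.
- The side view shows the underside on the block and the foot down at the far (potato) pan's rim.
- Five depth readings on the bar's top give deck z = 13.2 to 14.8 mm; 14 mm is expected.
- Jar and bowl pixels are unchanged since the look just after the turn. The spoon's pixels changed only by shadow; its outline stayed in place.
- At hand-in the gripper was more than 90 mm clear, touching nothing.

**What disagreed or stayed imperfect:**
- **TCP offset:** the reported TCP was about 34 mm off along the tool's axis, so the first closing missed above the bar. I corrected for it after that.
- **Tilt:** the tool cannot be tilted by command, so I tilted it by pushing against joint limits. It stayed about 4° off the deck's slope, and the bar settled flat once released.
- **Bar angle:** once let go, the bar turned about 2° in its loose lane, the foot swinging some mm to the low side but staying on the rim. I left it so.
- **Camera scatter:** the pin's y came out as 0.3 mm (earlier wrist view), 1.9 mm (side view) and −5.9 mm (last wrist view). I relied on hole and pin seen together in one picture.

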